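# Blow off the sanded serving boards and stand them for oiling

### The arm

A 7-joint arm with a two-finger parallel gripper is mounted at the origin on the work surface. World frame = base frame: x ahead of the robot, y to its left, z up, the work surface at z = 0. Lengths are in m, angles in rad, forces in N, time in s.
With the tool pointing down it reaches from about 0.425 to 0.95 m from the base axis. Payload 4.7 kg.
Tool frame: the origin (TCP) lies at the very end of the fingers, on their centre line; the grasp point (between the pads) lies 19 mm behind it; z points along the fingers, x is the direction in which the jaws open and shut, and the axes are right-handed (so a half turn about z gives the same grasp; the last joint's range is limited). The gripper opens to 87 mm and grips with 3 to 60 N. Pads are 19 mm wide; open, the fingers measure 117 mm over their backs; the gripper's body (75 mm by 190 mm) begins 51 mm behind the grasp point.
Start: joints at [1.294, 0.469, -0.049, 1.532, 0.024, 1.141, -0.082], TCP at [0.166, -0.654, 0.223] pointing down, gripper open.
Joint ranges: [-2.59, 2.59], [-0.33, 1.99], [-1.39, 1.29], [0.1, 2.45], [-1.04, 4.18], [0.21, 1.99], [-2.66, 2.66]. Speed limits (rad/s): [2.57, 2.57, 3.14, 3.14, 3.14, 3.14, 3.14].

### API

Orientations are given as a rotation vector (axis times angle).
In Python, from cell import robot gives the robot as it stands. The module is installed in compiled form; this text tells all that it offers.
- The arm moves only by the tool arm_command, never from a script. Its argument "commands" is a list of rows, each a list of 3 entries, a list of its own where there are three numbers: the shift along the tool's x, y, z in m, then the turn about the tool's z in rad, then the closure, from -1 (fully open) to 1 (shut). In form: [[[dx, dy, dz], turn, hand], ...]. A call has 1 to 8 rows; each row shifts and turns the commanded pose from where the row before left it, along the tool's axes as they then stand; what a row does not reach is not made up. A row lasts 1/12 s, in which the tool goes at most 41.7 mm and 7.16 degrees, less where a joint would pass 70% of its speed; a pose out of reach is approached as far as the arm can. A call is refused whole if a number of a shift passes 0.0417 or a number of a turn 0.125, either way. A call with a gripper value outside its range is refused whole. The fingers move at their own pace and stop on an object; "squeeze" is the grip in N (left out, the last holds). Time passes only in rows, so rows that do not move let the fingers close. It gives the time, the measured TCP pose, the force and the opening at its end, in the units of the state.
- robot.state(): the state, without advancing time (a new reading comes with each control period).
- robot.grab_frame(name): name is "scene" or "top" or "wrist"; returns a dict with "frame" (400x640x3 uint8, red, green, blue), "fx", "fy", "cx", "cy" (pixels), "xyz" and "orientation" of the camera in the world; the wrist camera has in their place "hand_eye" (4x4, takes a point from camera to tool coordinates, whose origin is the TCP and whose axes are the tool frame's). Camera axes: x right, y down, z forward; pixel columns grow to the right and rows downward; lengths in m; the calibration is good to about 2 mm. The wrist camera is an equidistant fisheye: a pixel r from the principal point sees the ray r / f radians off the axis. A picture is of the moment at which its call begins: read the wrist's pose just before it. There is no depth.
- robot.sign_off(): hands the job in, once; it reports no verdict.
Trained networks look in a picture, given as the dict that the camera call returned (one of the last four; its "shot" number tells which), for a name from the list of things; names that differ only in an ending like _2 or _b are one class to them, and where a whole thing is asked for, a point or a joint stands for the part that bears it (a point fixed in the world has none). Each returns a list of dicts, best first, with "conf" (0 to 1); they miss things now and then, are a little off and sometimes report something else, mostly with a low value. They report only what shows in the picture. A call takes as long as a camera call. They do not tell look-alikes from the thing itself.
- robot.look_for(picture, label): "at" ([column, row] in pixels, amid what is visible of it).
- robot.outline_of(picture, label): "region" (400x640 bool, what is visible of it) and "at" ([column, row] in pixels, amid what is visible of it).
The state is a dict: "time_s": time; "joint_positions": joint angles; "joint_velocities": joint speeds; "joint_efforts": joint torques, N m; "position": TCP position; "tcp_rot": TCP orientation; "ft_force": force on the tool from outside, world axes, zero at the start; "ft_torque": the same for the moment, N m; "gripper_width": opening from 0.0 (shut) to 1.0 (fully open).
Only numpy, scipy, OpenCV 4.12 (cv2) and the standard library are available. Lean on these libraries where they do the work, as an engineer would, in place of code of your own. Each camera call takes 0.05 s, during which the arm holds its last target.

### The job

First swing the hanger arm of the dust-off station out until it snaps into its end position in front of the air duster, then lift every little serving board off the store rack and hang it by its hole on the arm, one to a hook. With all of them hanging there and let go, squeeze the duster's trigger fully for about a second and let it spring back; then lift the boards off the arm and stand each upright, handle up, in its own slot of the wooden oiling stand, right down on the slot's floor. Leave the arm swung out, and do not disturb the glue bottle, the sanding block or the tin.

Things in the scene. Friction and masses are not known exactly. Their poses are not given: they have to be found in the camera images.
- board0: small flat pine serving board, 12 mm thick (x), 160 mm tall (z), 60 g: blade 54 mm wide (y) up to z = 80, then a 40 mm wide handle with a round 25 mm hole along x, centred at z = 110 mm; solid wood above the hole, to pinch across the 12 mm. Origin: centre of the lower edge; z points to the handle end. Hangs on a rack hook at the start; 2 or 3 boards are there
- board1: small flat pine serving board, 12 mm thick (x), 160 mm tall (z), 60 g: blade 54 mm wide (y) up to z = 80, then a 40 mm wide handle with a round 25 mm hole along x, centred at z = 110 mm; solid wood above the hole, to pinch across the 12 mm. Origin: centre of the lower edge; z points to the handle end. Hangs on a rack hook at the start; 2 or 3 boards are there
- board2: small flat pine serving board, 12 mm thick (x), 160 mm tall (z), 60 g: blade 54 mm wide (y) up to z = 80, then a 40 mm wide handle with a round 25 mm hole along x, centred at z = 110 mm; solid wood above the hole, to pinch across the 12 mm. Origin: centre of the lower edge; z points to the handle end. Hangs on a rack hook at the start; 2 or 3 boards are there
- board0_hole (a point): centre of the hole of board0
- board1_hole (a point): centre of the hole of board1
- board2_hole (a point): centre of the hole of board2
- rack: fixed grey-painted store rack, origin at centre of underside; base 100 x 260 mm; 24 mm square bar along y at x = 0, its top 173 mm up; three steel hooks at y = -70, 0, 70 mm point to its -x: 8 mm round pegs, axis 165 mm up, from the bar's face (x = -12) to an upturned end at x = -55 mm whose top stands 7 mm above the peg's top
- hanger (a joint): swing-out hanger arm of the dust-off station, angle about its vertical hinge (anticlockwise from above): 0 = folded in towards the robot, 1.571 = swung out across the duster's nozzle and seated; an over-centre spring throws it into either end; starts at 0.2 to 0.6, held by friction
- hanger_hinge (a point): point on the hanger's vertical hinge axis, level with the pin's point
- hanger_pin (a point): upright round black pin on the hanger arm, 16 mm diameter, standing 36 mm above the arm, to pinch and swing the arm by; the point is on its axis 14 mm below its top, 100 mm from the hinge axis
- hang0 (a point): where hook 0 of the hanger is once the arm is seated (fixed point, axes as the station), 65 mm from the hinge: mid saddle on the axis of the 8 mm round peg, 165 mm up; the peg runs to -x to its upturned end (21.5 mm off, top 7 mm above the peg's top), bar face at x = 21.5 mm, bar top 8 mm above the point. A hung board's hole centre is 8.5 mm below it
- hang1 (a point): where hook 1 of the hanger is once the arm is seated (fixed point, axes as the station), 135 mm from the hinge: mid saddle on the axis of the 8 mm round peg, 165 mm up; the peg runs to -x to its upturned end (21.5 mm off, top 7 mm above the peg's top), bar face at x = 21.5 mm, bar top 8 mm above the point. A hung board's hole centre is 8.5 mm below it
- hang2 (a point): where hook 2 of the hanger is once the arm is seated (fixed point, axes as the station), 205 mm from the hinge: mid saddle on the axis of the 8 mm round peg, 165 mm up; the peg runs to -x to its upturned end (21.5 mm off, top 7 mm above the peg's top), bar face at x = 21.5 mm, bar top 8 mm above the point. A hung board's hole centre is 8.5 mm below it
- station: fixed grey base plate, 240 x 340 x 18 mm, origin on the table below the hanger's hinge (plate centre at x = 60, y = -130 mm). Carries the mast of the hanger and a cordless air duster clamped grip upwards, nozzle to -x, 100 mm up. With the hanger seated its arm lies along -y and its hooks point to -x
- duster_grip (a point): centre of the duster's upright black grip, 190 mm above the table, axes as the station; the grip is 26 mm deep (x), 30 mm wide (y), its top at 222 mm
- trigger (a joint): duster trigger angle: 0 = sprung out, 0.28 rad = fully squeezed against the grip; about 8 N at the blade point. Hinged at its lower end 128 mm above the table
- trigger_blade (a point): middle of the trigger blade (10 mm thick, 18 mm wide) near its free upper end, on the station's -x side of the grip; grip and trigger together measure 57 mm here at rest, 39 mm squeezed, so one pinch from above along the station's x closes it
- stand: loose dark wooden oiling stand, 75 (x) x 220 (y) x 50 (z) mm, 0.7 kg, origin at the centre of its underside; three upright slots in a row along y, each 19 mm (x) by 61 mm (y), 35 mm deep
- slot0 (a point): centre of the floor of slot 0 of the stand (15 mm above the stand's underside, 35 mm below its top), axes as the stand
- slot1 (a point): centre of the floor of slot 1 of the stand (15 mm above the stand's underside, 35 mm below its top), axes as the stand
- slot2 (a point): centre of the floor of slot 2 of the stand (15 mm above the stand's underside, 35 mm below its top), axes as the stand
- glue: white glue bottle, bystander, 52 mm diameter, 150 mm tall, origin at underside
- sanding_block: cork sanding block, bystander, 100 x 60 x 35 mm, origin at underside
- tape_tin: low steel tin, bystander, 70 mm diameter, 50 mm tall, origin at underside
Things that resemble listed ones, but are neither listed nor needed, are in the scene too. What is shaped like the board1 but black or yellow is not meant.

How it is judged:
By the outcome, as a careful person would: the job done as asked, in the order asked, and still so for the second after the job is handed in, with the robot touching nothing.
Of board0, board1, board2 only 2 to 3 are there at a start; the rules pass over those that are not, and their reading is None.
At some moment in a run one of stand may be knocked a few centimetres aside while the robot is not near it.
It also fails if it takes over 210 s, if anything falls off the work surface, if the arm or the gripper's body presses on something with over 40 N, if the wrist force passes 120 N, or if a joint passes its speed limit or range.

## Working session

There is one attempt and no reset: what is moved stays moved. The work goes in short steps, Python scripts to look and compute and a tool call to move; the robot and the scene stay as the last step left them, time stands still between calls to the robot, and variables do not carry over. Pictures are saved under pics/ and viewed, and the job is handed in when it is done.

Besides the shell and the picture viewer there is one more tool, called as a command line: name --argument value ..., lists and objects as JSON in quotes. arm_command: Moves the arm, as the interface text tells. Its arguments: {"type":"object","properties":{"commands":{"type":"array"},"squeeze":{"type":"number"}},"required":["commands"]}

```bash
mkdir -p pics; ls; cat > h.py <<'E'
import numpy as np, cv2
from cell import robot
from scipy.spatial.transform import Rotation as R
def save(f,name,crop=None,scale=1):
    im=f["frame"][:,:,::-1]
    if crop: im=im[crop[1]:crop[3],crop[0]:crop[2]]
    if scale!=1: im=cv2.resize(im,None,fx=scale,fy=scale,interpolation=cv2.INTER_CUBIC)
    cv2.imwrite("pics/"+name,im)
E
python3 - <<'E'
from h import *
s=robot.state(); print({k:np.round(v,3) for k,v in s.items()})
for n in ["scene","top","wrist"]:
    f=robot.grab_frame(n); save(f,n+"0.png"); print(n,{k:(np.round(v,4).tolist() if k!="shot" else v) for k,v in f.items() if k!="frame"})
E
```

```text
pics
{'time_s': np.float64(0.0), 'joint_positions': array([ 1.294,  0.469, -0.049,  1.534,  0.024,  1.141, -0.082]), 'joint_velocities': array([ 0.   ,  0.   , -0.002, -0.   , -0.002, -0.001, -0.   ]), 'joint_efforts': array([-1.0000e-03, -5.0799e+01, -8.1000e-02, -2.3616e+01, -6.2000e-02,
        3.8000e-02,  0.0000e+00]), 'position': array([ 0.165, -0.654,  0.221]), 'tcp_rot': array([-2.478e+00,  1.929e+00,  2.000e-03]), 'ft_force': array([-0.904,  0.684,  0.276]), 'ft_torque': array([ 0.025,  0.01 , -0.017]), 'gripper_width': np.float64(0.997)}
scene {'fx': 451.9764, 'fy': 451.9764, 'cx': 321.2778, 'cy': 199.3638, 'xyz': [1.278, 0.9721, 0.8779], 'orientation': [-0.7749, -2.3963, 1.3415], 'shot': 1}
top {'fx': 498.6159, 'fy': 498.6159, 'cx': 315.9173, 'cy': 204.3803, 'xyz': [0.263, -0.0319, 1.6584], 'orientation': [-2.1844, 2.0337, -0.1994], 'shot': 2}
wrist {'fx': 309.7069, 'fy': 309.7069, 'cx': 321.0076, 'cy': 197.168, 'hand_eye': [[1.0, 0.0004, -0.0004, 0.0005], [-0.0003, 0.9631, 0.2693, -0.0741], [0.0004, -0.2693, 0.9631, -0.1614], [0.0, 0.0, 0.0, 1.0]], 'shot': 3}
```

View pics/scene0.png

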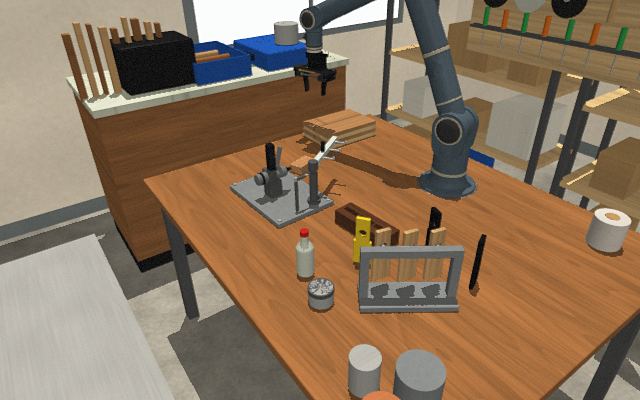

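View pics/top0.png

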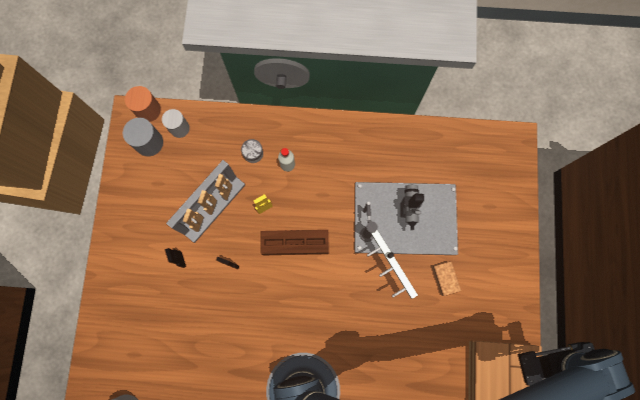

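View pics/wrist0.png

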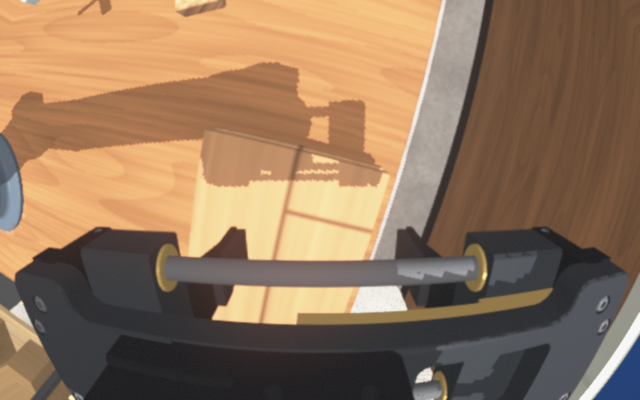

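The top view has the rack with three pine boards at about (205,200). The black boards (175,257), (227,262) and the yellow one (262,203) are look-alikes. The stand is at (294,242), the station plate at (406,218), and the arm is half folded. I'll measure from the top view next.

```bash
cat >> h.py <<'E'
def cam(f): return np.array(f["xyz"]),R.from_rotvec(f["orientation"]).as_matrix()
def ray(f,px):
    p,M=cam(f); d=np.array([(px[0]-f["cx"])/f["fx"],(px[1]-f["cy"])/f["fy"],1.]); return p,M@d
def onz(f,px,z):
    p,d=ray(f,px); return p+d*(z-p[2])/d[2]
def proj(f,X):
    p,M=cam(f); c=(np.atleast_2d(X)-p)@M; return np.stack([f["cx"]+f["fx"]*c[:,0]/c[:,2],f["cy"]+f["fy"]*c[:,1]/c[:,2]],1)
def wproj(f,s,X):  # wrist
    T=np.eye(4);T[:3,:3]=R.from_rotvec(s["tcp_rot"]).as_matrix();T[:3,3]=s["position"]
    T=T@np.array(f["hand_eye"]); c=(np.atleast_2d(X)-T[:3,3])@T[:3,:3]
    r=np.hypot(c[:,0],c[:,1]); th=np.arctan2(r,c[:,2]); return np.stack([f["cx"]+f["fx"]*th*c[:,0]/r,f["cy"]+f["fy"]*th*c[:,1]/r],1)
def wray(f,s,px):
    T=np.eye(4);T[:3,:3]=R.from_rotvec(s["tcp_rot"]).as_matrix();T[:3,3]=s["position"]
    T=T@np.array(f["hand_eye"]); u=np.array([px[0]-f["cx"],px[1]-f["cy"]]);r=np.hypot(*u);th=r/f["fx"]
    d=np.array([np.sin(th)*u[0]/r,np.sin(th)*u[1]/r,np.cos(th)]); return T[:3,3],T[:3,:3]@d
def wonz(f,s,px,z):
    p,d=wray(f,s,px); return p+d*(z-p[2])/d[2]
E
python3 - <<'E'
from h import *
f=robot.grab_frame("top")
save(f,"t_rack.png",(150,140,290,280),5);save(f,"t_stn.png",(340,170,480,310),5)
g=robot.grab_frame("scene")
for fr,n in((f,"top"),(g,"scene")):
  for l in ["board0","rack","hanger_pin","hanger_hinge","duster_grip","trigger_blade","stand","slot0","station","glue","sanding_block","tape_tin"]:
    r=robot.look_for(fr,l); print(n,l,[(np.round(x["at"],1).tolist(),round(x["conf"],2)) for x in r])
E
```

```text
top board0 [([258.5, 202.1], 0.77), ([219.6, 188.0], 0.69), ([387.8, 257.3], 0.63), ([194.6, 218.8], 0.51), ([175.4, 259.3], 0.5)]
top rack [([206.5, 203.4], 0.58)]
top hanger_pin [([206.2, 201.7], 0.68), ([389.9, 258.6], 0.55)]
top hanger_hinge [([389.2, 258.7], 0.95), ([404.2, 220.7], 0.62)]
top duster_grip [([401.4, 223.7], 0.82)]
top trigger_blade [([413.1, 210.8], 0.43)]
top stand [([293.1, 242.1], 0.92)]
top slot0 [([295.4, 242.9], 0.84)]
top station [([402.7, 220.4], 0.83)]
top glue [([283.2, 159.8], 0.79), ([208.1, 200.2], 0.29)]
top sanding_block [([443.8, 281.7], 0.83), ([223.2, 185.9], 0.71)]
top tape_tin [([249.5, 153.9], 0.57)]
scene board0 [([358.8, 234.3], 0.96), ([379.2, 263.7], 0.93), ([407.3, 263.4], 0.73), ([477.3, 260.6], 0.58), ([431.0, 222.3], 0.56)]
scene rack [([407.1, 284.9], 0.74)]
scene hanger_pin [([322.8, 149.0], 0.59), ([411.3, 263.1], 0.32)]
scene hanger_hinge [([323.9, 155.1], 0.6), ([281.6, 191.6], 0.43)]
scene duster_grip [([282.6, 193.0], 0.96), ([436.7, 261.2], 0.28), ([321.8, 149.6], 0.18)]
scene trigger_blade [([276.1, 156.1], 0.45), ([324.8, 152.1], 0.19)]
scene stand [([357.0, 219.6], 0.93)]
scene slot0 [([355.2, 215.2], 0.82), ([278.5, 153.4], 0.21)]
scene station [([282.7, 189.4], 0.84), ([409.7, 263.4], 0.64)]
scene glue [([306.8, 255.2], 0.78), ([285.8, 191.5], 0.55)]
scene sanding_block [([281.9, 189.9], 0.71), ([297.3, 166.5], 0.57), ([379.9, 263.4], 0.55), ([322.9, 155.0], 0.36)]
scene tape_tin [([320.5, 291.4], 0.86), ([405.9, 264.0], 0.37)]
```

View pics/t_rack.png

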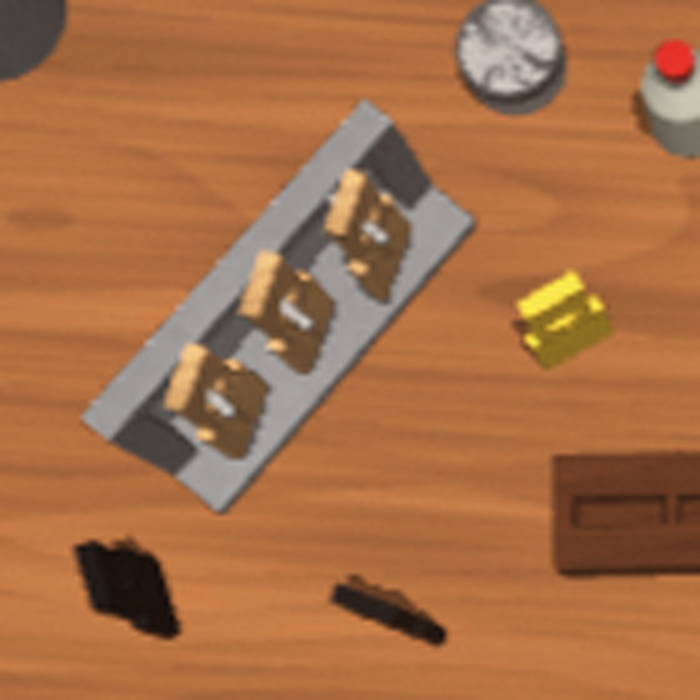

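View pics/t_stn.png

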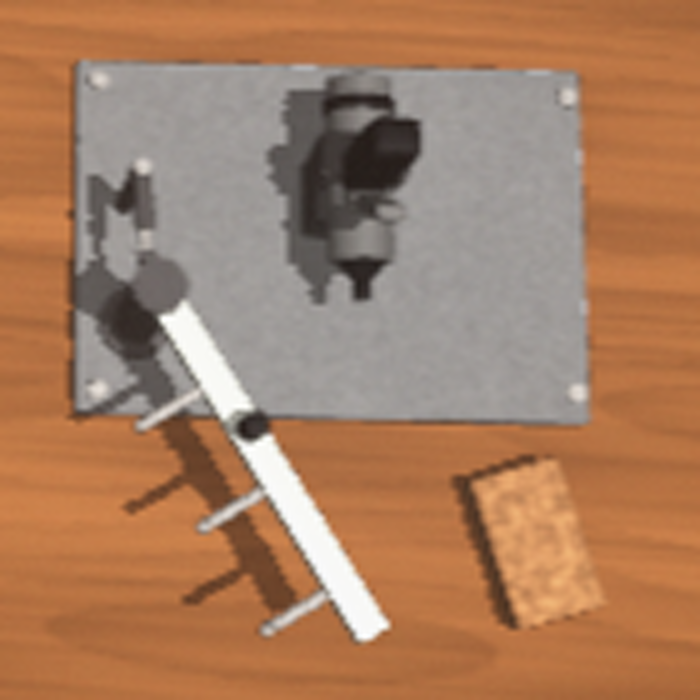

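```bash
python3 - <<'E'
from h import *
from scipy.optimize import least_squares
f=robot.grab_frame("top")
def fit(P,px,x0):
    P=np.array(P,float);px=np.array(px,float)
    def W(v): 
        c,s=np.cos(v[2]),np.sin(v[2]); return np.c_[v[0]+c*P[:,0]-s*P[:,1],v[1]+s*P[:,0]+c*P[:,1],P[:,2]]
    r=least_squares(lambda v:(proj(f,W(v))-px).ravel(),x0); return r.x,r.fun.reshape(-1,2)
o=np.array([340,170]);
px=np.array([[76,62],[578,72],[589,422],[76,412]])/5+o
v,e=fit([[.18,.04,.018],[.18,-.3,.018],[-.06,-.3,.018],[-.06,.04,.018]],px,[.6,-.2,0]); print("station",v.round(4),e.round(1).tolist())
o2=np.array([150,140])
px=np.array([[365,98],[392,122],[82,418]])/5+o2
for l in (.12,.125,.13):
  v2,e=fit([[.012,-l,.173],[-.012,-l,.173],[.012,l,.173]],px,[.6,.4,.8]); print("rack bar",l,v2.round(4),e.round(1).tolist())
for q in ([475,222],[220,512]): print("rack base corner",onz(f,np.array(q)/5+o2,0.006))
# stand
for q in ([261,230.5],[328,230.5],[328.5,254],[261.5,254.5]): print("stand top corner",onz(f,q,.05).round(4))
sd=lambda p:np.array([v[0]+np.cos(v[2])*p[0]-np.sin(v[2])*p[1],v[1]+np.sin(v[2])*p[0]+np.cos(v[2])*p[1]])
hp=onz(f,np.array([247,412])/5+o,.209); print("pin top",hp, "hinge",v[:2], np.hypot(*(hp[:2]-v[:2])))
print("hub",onz(f,np.array([158,284])/5+o,.18), onz(f,np.array([158,284])/5+o,.2))
for c in((385,125),):print("grip top",onz(f,np.array([385,145])/5+o,.222))
print([x["at"] for x in robot.look_for(f,"sanding_block")], onz(f,[443,279],.035))
for q in ((351,188),(269,272),(195,370)): print('board top',onz(f,np.array(q)/5+o2,.2065))
E
```

```text
station [ 0.5044 -0.1757  0.0512] [[-0.1, -0.4], [0.1, -0.5], [0.5, 0.5], [-0.5, 0.4]]
rack bar 0.12 [0.5741 0.358  0.9616] [[-1.6, 1.6], [-1.2, 1.5], [2.7, -3.0]]
rack bar 0.125 [0.573  0.3589 0.9607] [[-0.9, 0.8], [-0.4, 0.7], [1.2, -1.4]]
rack bar 0.13 [0.5718 0.3598 0.9599] [[-0.1, -0.1], [0.3, -0.2], [-0.2, 0.2]]
rack base corner [0.65020045 0.24691328 0.006     ]
rack base corner [0.44010628 0.39673146 0.006     ]
stand top corner [0.4897 0.1719 0.05  ]
stand top corner [ 0.5052 -0.0458  0.05  ]
stand top corner [ 0.429  -0.0526  0.05  ]
stand top corner [0.4119 0.163  0.05  ]
pin top [ 0.42982907 -0.22679939  0.209     ] hinge [ 0.50440598 -0.17566057] 0.09042618703517064
hub [ 0.50611157 -0.17426385  0.18      ] [ 0.50282237 -0.17233784  0.2       ]
grip top [ 0.59136044 -0.29932571  0.222     ]
[[447.3, 279.5]] [ 0.37647048 -0.42589199  0.035     ]
board top [0.61888741 0.28964548 0.2065    ]
board top [0.56391932 0.33286132 0.2065    ]
board top [0.50162984 0.36972238 0.2065    ]
```

```bash
cat >> h.py <<'E'
import json
def yaw_of(s): 
    x=R.from_rotvec(s["tcp_rot"]).as_matrix()[:,0]; return np.arctan2(x[1],x[0])
def plan(way,hand=-1,vmax=.035,tmax=.11,start=None):
    """way: list of (x,y,z,yaw) ; tool down. prints rows"""
    s=robot.state()
    if start is None: p=np.array(s["position"],float); y=yaw_of(s)
    else: p=np.array(start[:3],float); y=start[3]
    rows=[]
    for t in way:
        t=np.array(t,float); y0=y;p0=p.copy(); dy=(t[3]-y0+np.pi)%(2*np.pi)-np.pi
        if abs(dy)>np.pi/2+.3: dy-=np.sign(dy)*np.pi
        L=np.linalg.norm(t[:3]-p0); n=max(1,int(np.ceil(max(L/vmax,abs(dy)/tmax))))
        for i in range(1,n+1):
            g=p0+(t[:3]-p0)*i/n; gy=y0+dy*i/n
            d=g-p; c,sn=np.cos(y),np.sin(y)
            l=np.round([d[0]*c+d[1]*sn,d[0]*sn-d[1]*c,-d[2]],3); tr=round(-(gy-y),3)
            rows.append([l.tolist(),tr,hand])
            p=p+np.array([l[0]*c+l[1]*sn,l[0]*sn-l[1]*c,-l[2]]); y-=tr
    print("t",round(float(s["time_s"]),2),"at",np.round(s["position"],4),"yaw",round(float(yaw_of(s)),3),"F",np.round(s["ft_force"],1),"w",round(float(s["gripper_width"]),3))
    for i in range(0,len(rows),8): print(json.dumps(rows[i:i+8]))
E
python3 - <<'E'
from h import *
plan([(.2,-.6,.33,-1.2),(.43,-.23,.33,-.97)])
E
```

```text
t 1.55 at [ 0.1656 -0.6544  0.2226] yaw -1.323 F [-0.8  0.5 -0.3] w 0.999
[[[-0.011, -0.012, -0.027], -0.031, -1], [[-0.011, -0.012, -0.027], -0.031, -1], [[-0.01, -0.012, -0.027], -0.03, -1], [[-0.01, -0.013, -0.026], -0.031, -1], [[-0.02, -0.027, -0.0], -0.018, -1], [[-0.02, -0.027, -0.0], -0.017, -1], [[-0.019, -0.027, -0.0], -0.018, -1], [[-0.019, -0.028, -0.0], -0.018, -1]]
[[[-0.018, -0.028, -0.0], -0.017, -1], [[-0.017, -0.029, -0.0], -0.018, -1], [[-0.018, -0.029, -0.0], -0.018, -1], [[-0.016, -0.029, -0.0], -0.018, -1], [[-0.016, -0.029, -0.0], -0.017, -1], [[-0.016, -0.03, -0.0], -0.018, -1], [[-0.015, -0.029, -0.0], -0.018, -1], [[-0.015, -0.031, -0.0], -0.017, -1]]
[[[-0.014, -0.03, -0.0], -0.018, -1]]
```

arm_command --commands '[[[-0.011,-0.012,-0.027],-0.03,-1],[[-0.011,-0.012,-0.027],-0.03,-1],[[-0.01,-0.012,-0.027],-0.03,-1],[[-0.01,-0.012,-0.027],-0.03,-1],[[-0.02,-0.027,0],-0.018,-1],[[-0.02,-0.027,0],-0.018,-1],[[-0.02,-0.027,0],-0.018,-1],[[-0.019,-0.028,0],-0.018,-1]]'

```text
time_s: 2.22
position: [0.2702, -0.4841, 0.3309]
tcp_rot: [2.652, -1.683, 0.001]
ft_force: [0.0, 0.4, -0.8]
gripper_width: 0.997
```

arm_command --commands '[[[-0.018,-0.028,0],-0.018,-1],[[-0.017,-0.029,0],-0.018,-1],[[-0.018,-0.029,0],-0.018,-1],[[-0.016,-0.029,0],-0.018,-1],[[-0.016,-0.029,0],-0.018,-1],[[-0.016,-0.03,0],-0.018,-1],[[-0.015,-0.03,0],-0.018,-1],[[-0.01,-0.02,0],-0.018,-1]]'

```text
time_s: 2.88
position: [0.4076, -0.264, 0.331]
tcp_rot: [-2.769, 1.481, -0.002]
ft_force: [0.3, -0.3, -0.3]
gripper_width: 0.999
```

```bash
python3 - <<'E'
from h import *
s=robot.state();f=robot.grab_frame("wrist");save(f,"w1.png")
print(s["position"],yaw_of(s),s["time_s"])
for l in ["hanger_pin","hanger_hinge","duster_grip"]:
    r=robot.look_for(f,l); print(l,[(np.round(x["at"],1).tolist(),round(x["conf"],2)) for x in r])
print(wproj(f,s,[[.43,-.227,.209],[.5044,-.1757,.2],[.5044,-.1757,.0]]))
E
```

```text
[ 0.40761179 -0.26396296  0.33101248] -0.9823606396063889 2.8833
hanger_pin [([301.1, 144.2], 0.56)]
hanger_hinge [([302.8, 147.0], 0.84)]
duster_grip [([384.7, 94.3], 0.63)]
[[300.45728503 150.79424199]
 [299.20526608  55.00507959]
 [307.9763678   78.2770882 ]]
```

View pics/w1.png

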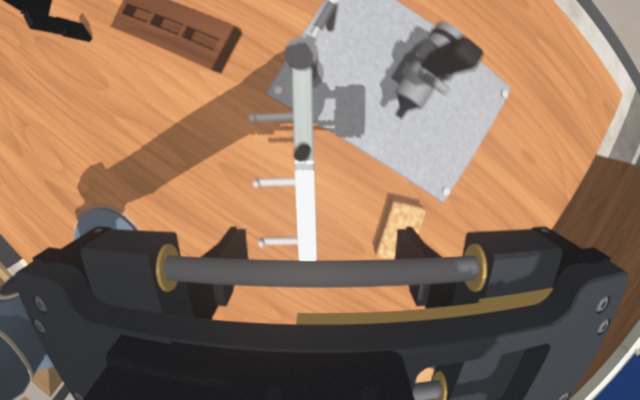

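```bash
python3 - <<'E'
from h import *
s=robot.state();f=robot.grab_frame("wrist")
p=wonz(f,s,[302.5,149],.209); print(p, np.hypot(*(p[:2]-[.5044,-.1757])), wonz(f,s,[299.5,52],.2),wonz(f,s,[299.5,52],.19))
save(f,"w1c.png",(230,20,380,200),4)
E
```

```text
[ 0.43075296 -0.23123191  0.209     ] 0.0922370847957813 [ 0.50539714 -0.17823539  0.2       ] [ 0.50668227 -0.17657197  0.19      ]
```

View pics/w1c.png

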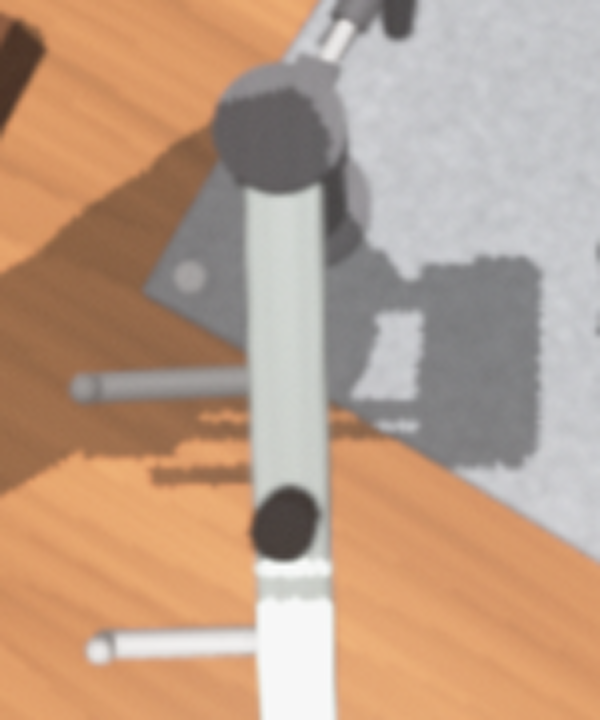

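```bash
python3 - <<'E'
from h import *
plan([(.427,-.231,.25,-.95),(.427,-.231,.182,-.95)],vmax=.03)
E
```

```text
t 3.13 at [ 0.4054 -0.2682  0.3306] yaw -0.988 F [ 0.6  0.2 -0. ] w 1.003
[[[-0.005, -0.01, 0.02], -0.01, -1], [[-0.005, -0.009, 0.02], -0.009, -1], [[-0.004, -0.01, 0.02], -0.01, -1], [[-0.005, -0.01, 0.021], -0.009, -1], [[0.0, 0.0, 0.023], -0.0, -1], [[0.0, 0.0, 0.022], -0.0, -1], [[0.0, 0.0, 0.023], -0.0, -1]]
```

arm_command --commands '[[[-0.005,-0.01,0.02],-0.01,-1],[[-0.005,-0.009,0.02],-0.01,-1],[[-0.004,-0.01,0.02],-0.01,-1],[[-0.005,-0.01,0.021],-0.01,-1],[[0,0,0.001],0,-1],[[0,0,0],0,-1]]'

```text
time_s: 3.63
position: [0.4264, -0.2306, 0.2479]
tcp_rot: [2.794, -1.435, -0.004]
ft_force: [0.2, 1.1, -0.1]
gripper_width: 1.004
```

```bash
python3 - <<'E'
from h import *
s=robot.state();f=robot.grab_frame("wrist");save(f,"w2.png")
print(s["position"],yaw_of(s),s["time_s"])
print(wproj(f,s,[[.427,-.231,.209],[.427,-.231,.173]]))
E
```

```text
[ 0.42636505 -0.23060661  0.24789904] -0.9485723732244978 3.6333
[[321.32448736 221.7579988 ]
 [321.37113177 206.16217776]]
```

View pics/w2.png

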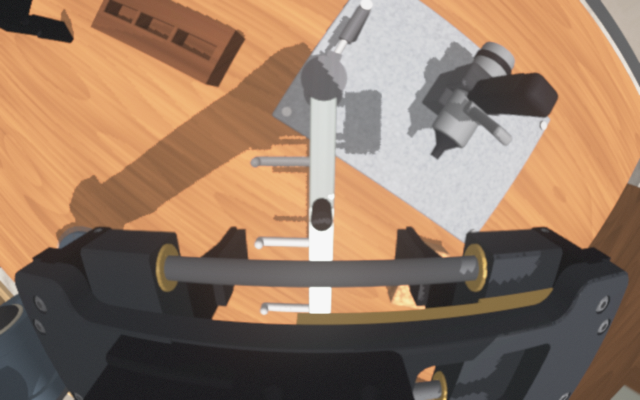

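arm_command --commands '[[[0,0,0.022],0,-1],[[0,0,0.022],0,-1],[[0,0,0.021],0,-1],[[0,0,0],0,-1],[[0,0,0],0,1],[[0,0,0],0,1],[[0,0,0],0,1],[[0,0,0],0,1]]' --squeeze 15

```text
time_s: 4.35
position: [0.4283, -0.2303, 0.1851]
tcp_rot: [2.795, -1.433, 0.005]
ft_force: [-0.3, -0.5, 0.2]
gripper_width: 0.782
```

arm_command --commands '[[[0,0,0],0,1],[[0,0,0],0,1]]'

```text
time_s: 4.52
position: [0.4277, -0.2299, 0.1842]
tcp_rot: [2.796, -1.433, 0.002]
ft_force: [0.7, -0.0, -0.4]
gripper_width: 0.628
```

arm_command --commands '[[[0,0,0],0,1],[[0,0,0],0,1],[[0,0,0],0,1],[[0,0,0],0,1],[[0,0,0],0,1],[[0,0,0],0,1],[[0,0,0],0,1]]'

```text
time_s: 5.1
position: [0.4274, -0.2297, 0.1835]
tcp_rot: [2.796, -1.432, -0.0]
ft_force: [0.6, 0.9, -1.1]
gripper_width: 0.177
```

```bash
python3 - <<'E'
from h import *
s=robot.state();H=np.array([.5044,-.1757]); p=s["position"]; r=p[:2]-H; print(np.linalg.norm(r),np.arctan2(*r[::-1]), s["gripper_width"],s["ft_force"],p,yaw_of(s))
a0=np.arctan2(r[1],r[0]); 
# tangential rows at radius .1
E
```

```text
0.09399842435755877 -2.5302241552721902 0.17683162746810172 [ 0.55963557  0.90917506 -1.05919586] [ 0.42742814 -0.22965402  0.18350505] -0.9469069642719589
```

arm_command --commands '[[[0.005,0,0],-0.05,1],[[0.005,0,0],-0.05,1],[[0.005,-0.0002,0],-0.05,1],[[0.005,-0.0002,0],-0.05,1],[[0.005,-0.0002,0],-0.05,1],[[0.005,-0.0002,0],-0.05,1],[[0.005,-0.0002,0],-0.05,1],[[0.005,-0.0002,0],-0.05,1]]'

```text
time_s: 5.77
position: [0.4564, -0.2572, 0.1835]
tcp_rot: [3.025, -0.845, -0.001]
ft_force: [-1.7, -0.4, 0.5]
gripper_width: 0.181
```

arm_command --commands '[[[0.005,-0.0002,0],-0.05,1],[[0.005,-0.0002,0],-0.05,1],[[0.005,-0.0002,0],-0.05,1],[[0.005,-0.0002,0],-0.05,1],[[0.005,-0.0002,0],-0.05,1],[[0.005,-0.0002,0],-0.05,1],[[0.005,-0.0002,0],-0.05,1],[[0.005,-0.0002,0],-0.05,1]]'

```text
time_s: 6.43
position: [0.494, -0.271, 0.1835]
tcp_rot: [3.131, -0.228, -0.001]
ft_force: [-0.4, -3.2, 0.2]
gripper_width: 0.178
```

arm_command --commands '[[[0.005,-0.0002,0],-0.05,1],[[0.005,-0.0002,0],-0.05,1],[[0.005,-0.0002,0],-0.05,1],[[0.005,0,0],-0.05,1],[[0.003,0,0],0,1],[[0,0,0],0,1]]'

```text
time_s: 6.93
position: [0.5132, -0.272, 0.1834]
tcp_rot: [3.139, 0.08, -0.016]
ft_force: [-9.8, -1.2, 7.4]
gripper_width: 0.178
```

arm_command --commands '[[[-0.002,0,0],0,-1],[[0,0,0],0,-1],[[0,0,0],0,-1],[[0,0,0],0,-1],[[0,0,0],0,-1],[[0,0,0],0,-1],[[0,0,-0.02],0,-1],[[0,0,-0.03],0,-1]]'

```text
time_s: 7.6
position: [0.5134, -0.2695, 0.2311]
tcp_rot: [-3.137, -0.084, 0.009]
ft_force: [0.7, 0.4, 0.7]
gripper_width: 0.7
```

arm_command --commands '[[[0,0,-0.03],0,-1],[[0,0,-0.03],0,-1],[[-0.02,0,-0.01],0,-1],[[-0.03,0,0],0,-1],[[-0.02,0,0],0,-1],[[0,0,0],0,-1],[[0,0,0],0,-1]]'

```text
time_s: 8.18
position: [0.4448, -0.2743, 0.3039]
tcp_rot: [3.139, 0.081, 0.001]
ft_force: [1.0, 0.6, -1.0]
gripper_width: 1.001
```

```bash
python3 - <<'E'
from h import *
s=robot.state();f=robot.grab_frame("wrist");save(f,"w3.png")
t=robot.grab_frame("top");save(t,"t3.png",(340,170,480,310),5)
v=[.5044,-.1757,.0512];
S=lambda x,y,z:[v[0]+np.cos(v[2])*x-np.sin(v[2])*y,v[1]+np.sin(v[2])*x+np.cos(v[2])*y,z]
print(s["position"],yaw_of(s),s["time_s"])
print(wproj(f,s,[S(0,-.1,.209)]+[S(-.055,-y,.165) for y in(.065,.135,.205)]).round(1))
print(((proj(t,[S(0,-.1,.209)]+[S(-.055,-y,.165) for y in(.065,.135,.205)])-[340,170])*5).round(0))
E
```

```text
[ 0.44482842 -0.27429821  0.30392377] 0.05160685092720312 8.1833
[[393.6 203.9]
 [330.2 156.6]
 [329.6 223.9]
 [328.9 281.9]]
[[336. 283.]
 [266. 384.]
 [383. 386.]
 [500. 388.]]
```

View pics/w3.png

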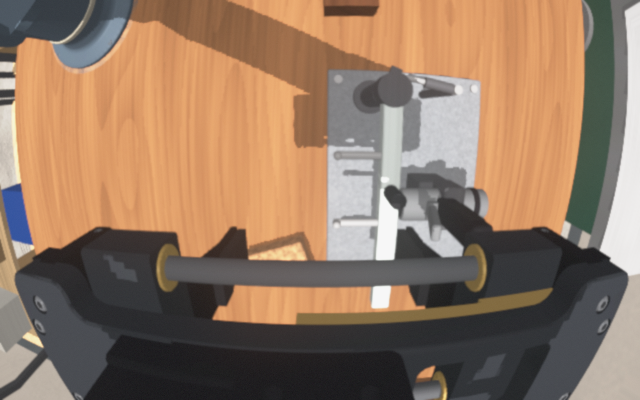

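View pics/t3.png

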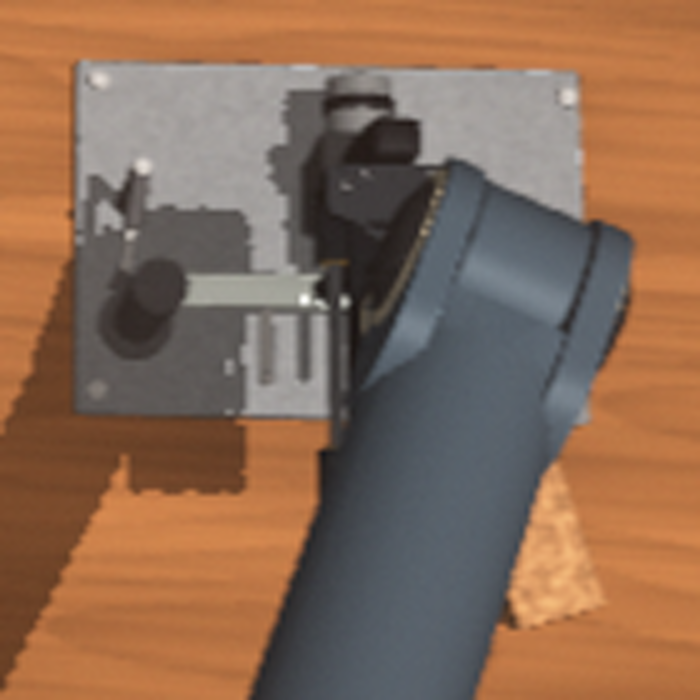

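```bash
cat >> h.py <<'E'
def S(x,y,z,v=(.5044,-.1757,.0512)): return [v[0]+np.cos(v[2])*x-np.sin(v[2])*y,v[1]+np.sin(v[2])*x+np.cos(v[2])*y,z]
def dots(f,s,P,name,crop,scale,w=True):
    im=f["frame"][:,:,::-1][crop[1]:crop[3],crop[0]:crop[2]]; im=cv2.resize(im,None,fx=scale,fy=scale,interpolation=cv2.INTER_CUBIC)
    q=wproj(f,s,P) if w else proj(f,P)
    for a in q: cv2.circle(im,tuple(int(round(z)) for z in (a-np.array(crop[:2])+.5)*scale),3,(0,0,255),-1)
    cv2.imwrite("pics/"+name,im)
E
python3 - <<'E'
from h import *
s=robot.state();f=robot.grab_frame("wrist")
P=[S(x,y,.018) for x in(-.06,.18) for y in (.04,-.3)]+[S(x,-y,.173) for x in(-.012,.012) for y in(.03,.1,.15,.2,.23)]+[S(-.055,-y,.165) for y in(.065,.135)]
dots(f,s,P,"w3d.png",(300,50,500,250),4)
E
```

```text
(no output)
```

View pics/w3d.png

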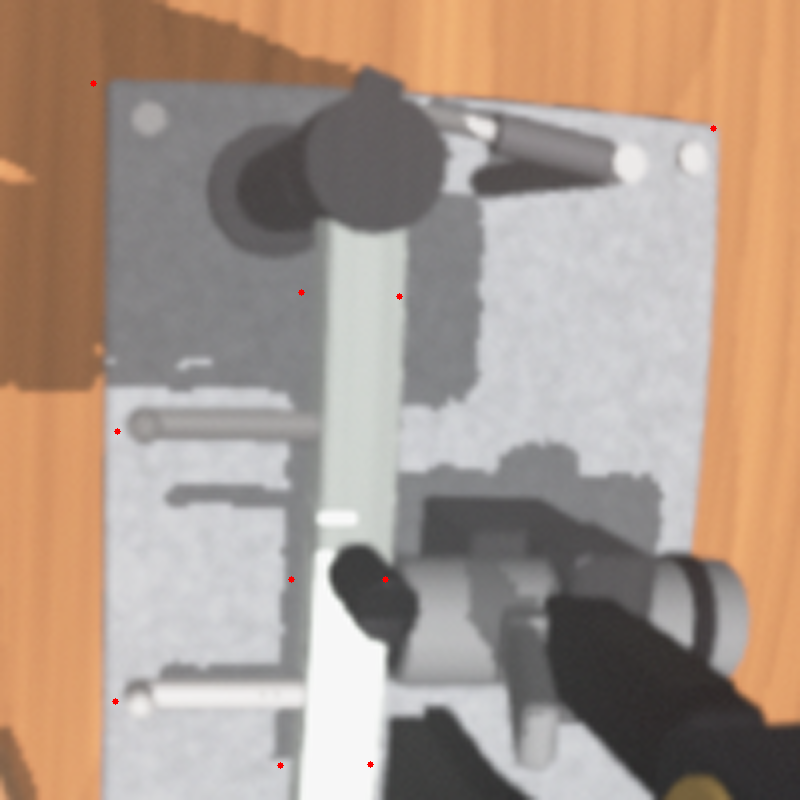

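```bash
python3 - <<'E'
from h import *
plan([(.445,-.25,.36,.06),(.59,.304,.37,.96)],vmax=.04)
E
```

```text
t 8.33 at [ 0.4463 -0.2736  0.3035] yaw 0.054 F [-0.3 -0.5 -0.2] w 0.999
[[[-0.0, -0.012, -0.028], -0.003, -1], [[-0.0, -0.012, -0.028], -0.003, -1], [[0.012, -0.036, -0.001], -0.06, -1], [[0.014, -0.036, -0.0], -0.06, -1], [[0.016, -0.034, -0.001], -0.06, -1], [[0.018, -0.034, -0.001], -0.06, -1], [[0.02, -0.032, -0.0], -0.06, -1], [[0.022, -0.031, -0.001], -0.06, -1]]
[[[0.024, -0.03, -0.001], -0.06, -1], [[0.026, -0.028, -0.001], -0.06, -1], [[0.027, -0.027, -0.0], -0.06, -1], [[0.029, -0.025, -0.001], -0.06, -1], [[0.03, -0.023, -0.001], -0.06, -1], [[0.032, -0.022, -0.0], -0.06, -1], [[0.033, -0.019, -0.001], -0.06, -1], [[0.034, -0.017, -0.001], -0.06, -1]]
[[[0.035, -0.016, -0.0], -0.06, -1]]
```

arm_command --commands '[[[0,-0.012,-0.028],-0.003,-1],[[0,-0.012,-0.028],-0.003,-1],[[0.012,-0.036,-0.001],-0.06,-1],[[0.014,-0.036,0],-0.06,-1],[[0.016,-0.034,-0.001],-0.06,-1],[[0.018,-0.034,-0.001],-0.06,-1],[[0.02,-0.032,0],-0.06,-1],[[0.022,-0.031,-0.001],-0.06,-1]]'

```text
time_s: 9.0
position: [0.5028, -0.0266, 0.3636]
tcp_rot: [-3.071, -0.66, -0.001]
ft_force: [0.9, -0.2, -0.0]
gripper_width: 0.998
```

arm_command --commands '[[[0.024,-0.03,-0.001],-0.06,-1],[[0.026,-0.028,-0.001],-0.06,-1],[[0.027,-0.027,0],-0.06,-1],[[0.029,-0.025,-0.001],-0.06,-1],[[0.03,-0.023,-0.001],-0.06,-1],[[0.032,-0.022,0],-0.06,-1],[[0.033,-0.019,-0.001],-0.06,-1],[[0.034,-0.017,-0.001],-0.06,-1]]'

```text
time_s: 9.67
position: [0.5812, 0.2692, 0.3689]
tcp_rot: [-2.826, -1.37, 0.001]
ft_force: [1.5, 0.4, 0.4]
gripper_width: 1.0
```

arm_command --commands '[[[0.02,-0.01,0],-0.06,-1],[[0,0,0],0,-1],[[0,0,0],0,-1],[[0,0,0],0,-1]]'

```text
time_s: 10.0
position: [0.5855, 0.2881, 0.369]
tcp_rot: [2.788, 1.448, -0.001]
ft_force: [0.3, 0.2, -0.2]
gripper_width: 0.999
```

```bash
cat >> h.py <<'E'
def K(x,y,z,v=(.5718,.3598,.96)): return S(x,y,z,v)
E
python3 - <<'E'
from h import *
s=robot.state();f=robot.grab_frame("wrist");save(f,"w4.png")
print(s["position"],yaw_of(s),s["time_s"])
P=[K(x,y,.173) for x in(-.012,.012) for y in(-.13,.13)]+[K(-.055,y,.173) for y in (-.07,0,.07)]+[K(-.0335+dx,y+dy,.2065) for dx in(-.006,.006) for dy in (-.02,.02) for y in (-.07,0,.07)]
q=wproj(f,s,P);print(q.round())
dots(f,s,P,"w4d.png",(170,20,470,240),2.6)
E
```

```text
[0.5854864  0.28810133 0.36897542] 0.958296989237472 10.0
[[352. 236.]
 [355.  21.]
 [371. 236.]
 [375.  22.]
 [318. 190.]
 [317. 131.]
 [317.  70.]
 [331. 215.]
 [332. 151.]
 [332.  85.]
 [332. 179.]
 [332. 113.]
 [332.  48.]
 [342. 215.]
 [343. 152.]
 [344.  85.]
 [343. 179.]
 [343. 114.]
 [344.  48.]]
```

View pics/w4.png

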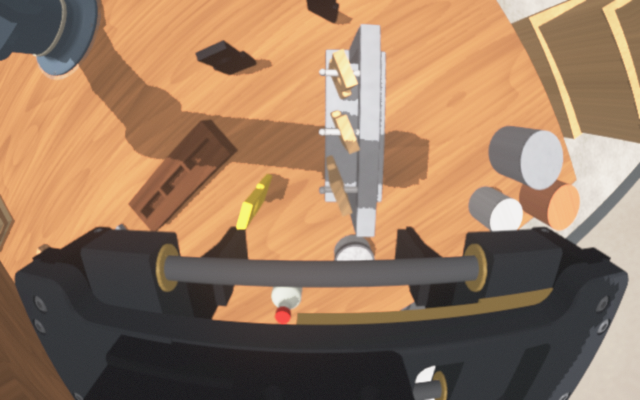

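View pics/w4d.png

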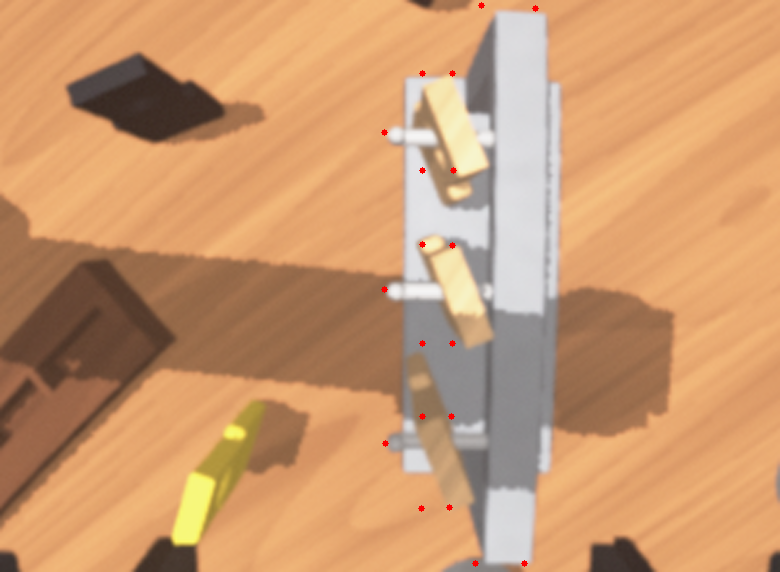

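```bash
python3 - <<'E'
from h import *
f=robot.grab_frame("wrist")
im=f["frame"][30:235,310:395,::-1]; im=cv2.resize(im,None,fx=7,fy=7,interpolation=cv2.INTER_CUBIC)
im=np.clip(im.astype(float)*1.3,0,255).astype(np.uint8)
cv2.imwrite("pics/w4e1.png",im[:720]);cv2.imwrite("pics/w4e2.png",im[720:])
E
```

```text
(no output)
```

View pics/w4e1.png

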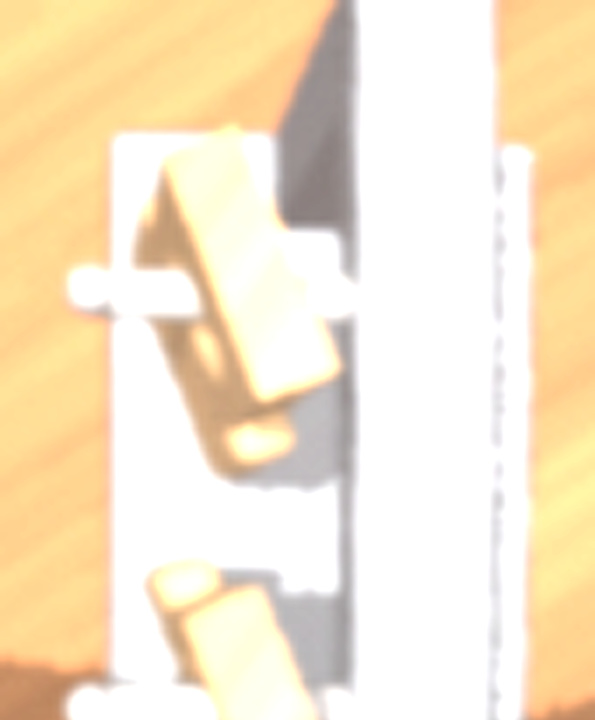

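View pics/w4e2.png

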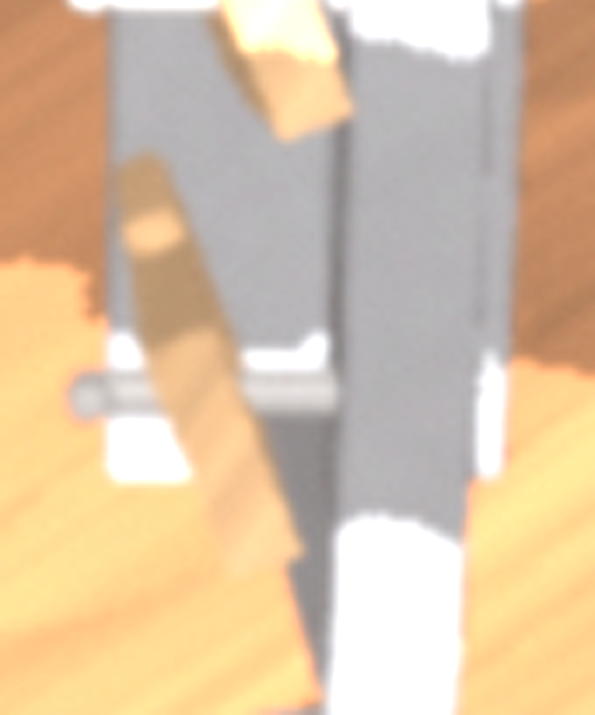

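```bash
python3 - <<'E'
from h import *
from scipy.optimize import least_squares
s=robot.state();f=robot.grab_frame("wrist")
o=np.array([310,30])
B={"T":[(165,165),(238,130),(340,368),(262,402)],"M":[(182,625),(262,585),(352,830),(282,860)],"L":[(150,1070),(218,1038),(302,1272),(230,1300)]}
for k,c in B.items():
    q=np.array([wonz(f,s,np.array(p)/7+o-.43,.2065) for p in c]); ax=(q[0]+q[1]-q[2]-q[3])/2
    n=np.linalg.norm(ax[:2]); yawx=np.arctan2(ax[1],ax[0])-np.pi/2
    print(k,q.mean(0).round(4),"len",n.round(4),"w",np.linalg.norm((q[0]+q[3]-q[1]-q[2])/2).round(4),"yaw(boardx)",yawx.round(3))
px=np.array([[496,12],[547,14],[484,562],[533,563]])/2.6+[170,20]
P=np.array([[-.012,.13,.173],[.012,.13,.173],[-.012,-.13,.173],[.012,-.13,.173]])
def res(v): return (wproj(f,s,np.array([K(*p,v=v[:3]) for p in P*[1,v[3],1]]))-px).ravel()
r=least_squares(res,[.57,.36,.96,1]);print(r.x.round(4),r.fun.round(1)); v=r.x[:3]
px2=np.array([[398,134],[397,291],[396,441]])/2.6+[170,20]
print((wproj(f,s,[K(-.052,y,.172,v=v) for y in(.07,0,-.07)])-px2).round(1))
for y in(.07,0,-.07):print(np.round(K(-.0335,y,.2065,v=v),4))
E
```

```text
T [0.5015 0.3773 0.2065] len 0.039 w 0.0125 yaw(boardx) 1.344
M [0.5599 0.3399 0.2065] len 0.0389 w 0.0124 yaw(boardx) 1.344
L [0.6132 0.2954 0.2065] len 0.0399 w 0.0119 yaw(boardx) 1.302
[0.5775 0.3622 0.9533 0.9901] [-0.4 -0.2  0.4  0.2  0.   0.3 -0.  -0.3]
[[2.3 0.5]
 [2.4 0.3]
 [2.4 1.3]]
[0.501  0.3754 0.2065]
[0.5581 0.3349 0.2065]
[0.6152 0.2943 0.2065]
```

The rack fit from the wrist view agrees with the measured board tops. All three boards hang turned about 0.38 rad on their pegs, so I'll match each grasp to that yaw. I'm starting with the lower board, at pixel (345,195) in w4.

```bash
python3 - <<'E'
from h import *
plan([(.614,.295,.26,1.30),(.614,.295,.18,1.3)],vmax=.03)
E
```

```text
t 10.15 at [0.5857 0.2868 0.3697] yaw 0.956 F [ 0.4 -0.7 -0. ] w 1.003
[[[0.006, 0.005, 0.027], -0.086, -1], [[0.005, 0.005, 0.028], -0.086, -1], [[0.005, 0.005, 0.027], -0.086, -1], [[0.004, 0.006, 0.028], -0.086, -1], [[0.0, 0.0, 0.027], 0.0, -1], [[0.0, 0.0, 0.026], 0.0, -1], [[0.0, 0.0, 0.027], 0.0, -1]]
```

arm_command --commands '[[[0.006,0.005,0.027],-0.086,-1],[[0.005,0.005,0.028],-0.086,-1],[[0.005,0.005,0.027],-0.086,-1],[[0.004,0.006,0.028],-0.086,-1],[[0,0,0],0,0.2],[[0,0,0],0,0.2],[[0,0,0],0,0.2]]'

```text
time_s: 10.73
position: [0.6136, 0.2962, 0.2616]
tcp_rot: [2.501, 1.901, 0.004]
ft_force: [-0.8, 0.2, 0.4]
gripper_width: 0.856
```

```bash
python3 - <<'E'
from h import *
s=robot.state();f=robot.grab_frame("wrist");save(f,"w5.png",(160,100,480,300),2.4)
plan([(.614,.295,.18,1.3)],vmax=.03,hand=.2)
E
```

```text
t 10.78 at [0.6136 0.2967 0.2623] yaw 1.301 F [ 0.4 -0.   0.2] w 0.813
[[[-0.001, 0.0, 0.027], 0.0, 0.2], [[-0.0, 0.001, 0.028], 0.001, 0.2], [[-0.001, -0.0, 0.027], -0.0, 0.2]]
```

View pics/w5.png

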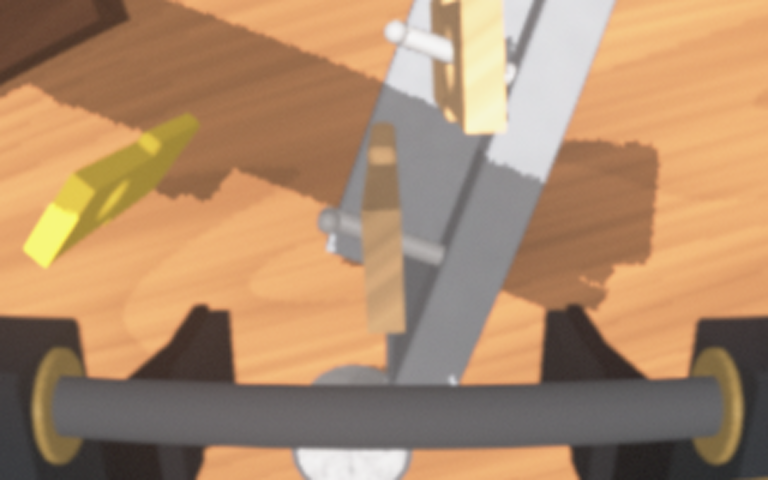

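```bash
python3 - <<'E'
from h import *
s=robot.state();f=robot.grab_frame("wrist")
print(wproj(f,s,[[.614,.295,.2065]]), wonz(f,s,[320.4,212.5],.2065))
E
```

```text
[[318.91843006 214.23052738]] [0.61298851 0.29641907 0.2065    ]
```

Within 2 mm. Descending to grip.

arm_command --commands '[[[0,0,0.028],0,0.2],[[0,0,0.028],0,0.2],[[0,0,0.026],0,0.2],[[0,0,0],0,1],[[0,0,0],0,1],[[0,0,0],0,1],[[0,0,0],0,1],[[0,0,0],0,1]]' --squeeze 20

```text
time_s: 11.5
position: [0.6138, 0.297, 0.1797]
tcp_rot: [2.498, 1.904, 0.005]
ft_force: [-0.5, -1.7, 0.3]
gripper_width: 0.158
```

arm_command --commands '[[[0,0,0],0,1],[[0,0,0],0,1],[[0,0,0],0,1],[[0,0,0],0,1],[[0,0,0],0,1]]'

```text
time_s: 11.92
position: [0.6137, 0.2967, 0.1792]
tcp_rot: [2.498, 1.904, 0.003]
ft_force: [-1.4, -1.2, 5.7]
gripper_width: 0.136
```

arm_command --commands '[[[0,0,-0.006],0,1],[[0,0,-0.006],0,1],[[0,0,0],0.087,1],[[0,0,0],0.087,1],[[0,0,0],0.087,1],[[0,0,0],0.087,1],[[0,0,0],0,1]]'

```text
time_s: 12.5
position: [0.6131, 0.2964, 0.1899]
tcp_rot: [2.791, 1.442, 0.0]
ft_force: [0.6, 0.1, -0.3]
gripper_width: 0.135
```

arm_command --commands '[[[-0.01,0,0],0,1],[[-0.014,0,0],0,1],[[-0.014,0,0],0,1],[[-0.014,0,0],0,1],[[0,0,-0.01],0,1],[[0,0,-0.02],0,1],[[0,0,-0.03],0,1],[[0,0,-0.03],0,1]]'

```text
time_s: 13.17
position: [0.5829, 0.2537, 0.2808]
tcp_rot: [-2.788, -1.446, 0.001]
ft_force: [1.0, -0.2, 0.3]
gripper_width: 0.137
```

```bash
cat >> h.py <<'E'
ST=(.508,-.1743,.0512)
def hang(i,dx=0,z=.18): return S(-.0335+dx,-(.065+.07*i),z,v=ST)
E
python3 - <<'E'
from h import *
s=robot.state();f=robot.grab_frame("wrist");save(f,"w6.png",(160,50,480,290),2.4)
h=hang(2,-.075,.30); plan([(.47,.0,.30,.3),(*h,.0512)],vmax=.032,hand=1); print(h)
E
```

```text
t 13.22 at [0.5853 0.2564 0.2883] yaw 0.956 F [2.2 1.5 4. ] w 0.137
[[[-0.031, 0.006, -0.001], 0.073, 1], [[-0.03, 0.008, -0.002], 0.073, 1], [[-0.029, 0.01, -0.001], 0.073, 1], [[-0.029, 0.013, -0.001], 0.073, 1], [[-0.028, 0.014, -0.001], 0.073, 1], [[-0.026, 0.017, -0.002], 0.073, 1], [[-0.025, 0.018, -0.001], 0.072, 1], [[-0.024, 0.021, -0.001], 0.073, 1]]
[[[-0.022, 0.021, -0.002], 0.073, 1], [[-0.013, 0.027, 0.0], 0.019, 1], [[-0.013, 0.027, 0.0], 0.019, 1], [[-0.012, 0.028, 0.0], 0.019, 1], [[-0.012, 0.027, 0.0], 0.02, 1], [[-0.011, 0.028, 0.0], 0.019, 1], [[-0.01, 0.028, 0.0], 0.019, 1], [[-0.01, 0.028, 0.0], 0.019, 1]]
[[[-0.01, 0.029, 0.0], 0.019, 1], [[-0.009, 0.028, 0.0], 0.019, 1], [[-0.008, 0.029, 0.0], 0.02, 1], [[-0.008, 0.029, 0.0], 0.019, 1], [[-0.007, 0.029, 0.0], 0.019, 1], [[-0.007, 0.029, 0.0], 0.019, 1]]
[np.float64(0.41013359688443995), np.float64(-0.3845841343069484), 0.3]
```

View pics/w6.png

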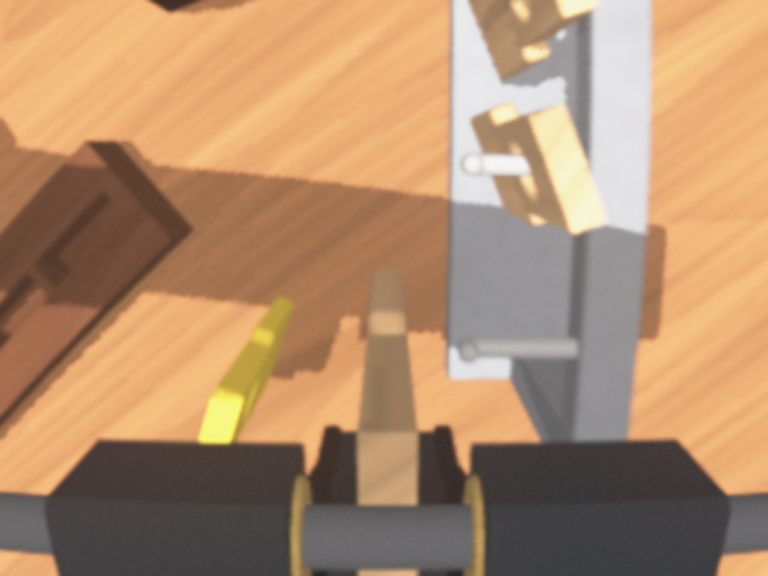

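The board is off the hook and gripped squarely, with its hook left empty. Carrying it to hang2.

arm_command --commands '[[[-0.031,0.006,-0.001],0.073,1],[[-0.03,0.008,-0.002],0.073,1],[[-0.029,0.01,-0.001],0.073,1],[[-0.029,0.013,-0.001],0.073,1],[[-0.028,0.014,-0.001],0.073,1],[[-0.026,0.017,-0.002],0.073,1],[[-0.025,0.018,-0.001],0.073,1],[[-0.024,0.021,-0.001],0.073,1]]'

```text
time_s: 13.88
position: [0.4801, 0.0253, 0.2904]
tcp_rot: [3.088, 0.578, 0.002]
ft_force: [0.4, -0.1, -0.3]
gripper_width: 0.134
```

arm_command --commands '[[[-0.022,0.021,-0.002],0.073,1],[[-0.013,0.027,0],0.019,1],[[-0.013,0.027,0],0.019,1],[[-0.012,0.028,0],0.019,1],[[-0.012,0.027,0],0.019,1],[[-0.011,0.028,0],0.019,1],[[-0.01,0.028,0],0.019,1],[[-0.01,0.028,0],0.019,1]]'

```text
time_s: 14.55
position: [0.4353, -0.2098, 0.2925]
tcp_rot: [3.13, 0.261, 0.002]
ft_force: [0.6, -0.2, -0.1]
gripper_width: 0.136
```

arm_command --commands '[[[-0.01,0.029,0],0.019,1],[[-0.009,0.028,0],0.019,1],[[-0.008,0.029,0],0.019,1],[[-0.008,0.029,0],0.019,1],[[-0.007,0.025,0],0.019,1],[[-0.005,0.02,0],0.02,1],[[0,0,0],0,1],[[0,0,0],0,1]]'

```text
time_s: 15.22
position: [0.4078, -0.374, 0.2916]
tcp_rot: [-3.14, -0.077, -0.001]
ft_force: [-0.4, 0.7, -1.4]
gripper_width: 0.137
```

```bash
python3 - <<'E'
from h import *
s=robot.state();f=robot.grab_frame("wrist");save(f,"w7.png",(160,50,480,290),2.4)
h=hang(2,-.065,.191); plan([(*hang(2,-.065,.25),.0512),(*h,.0512)],vmax=.032,hand=1); print(h)
E
```

```text
t 15.27 at [ 0.4084 -0.3726  0.2917] yaw 0.051 F [0.5 0.2 0. ] w 0.136
[[[0.006, 0.006, 0.021], 0.0, 1], [[0.005, 0.006, 0.021], 0.0, 1], [[0.0, 0.0, 0.029], 0.0, 1], [[0.0, 0.0, 0.03], 0.0, 1]]
[np.float64(0.4201204925475013), np.float64(-0.3840723579738432), 0.191]
```

View pics/w7.png

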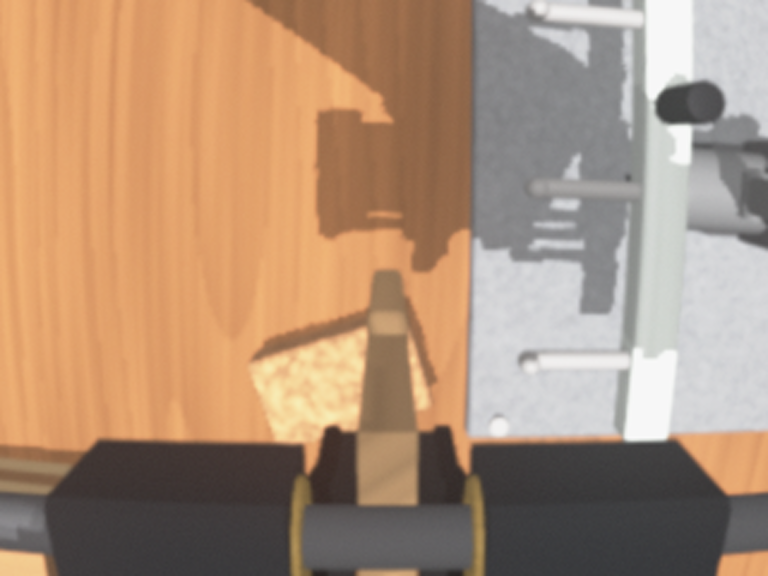

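```bash
python3 - <<'E'
from h import *
s=robot.state();f=robot.grab_frame("wrist")
print(wproj(f,s,[S(-.052,-y,.172,v=ST) for y in(.205,.135,.065)]).round(1), "seen (380.8,200)(385,128)(385,54.6)")
for p in((380.8,200),(385,128),(385,54.6)): print(wonz(f,s,p,.172).round(4))
print([np.round(S(-.052,-y,.172,v=ST),4) for y in(.205,.135,.065)])
E
```

```text
[[380.3 204.1]
 [383.3 130.8]
 [384.1  55.5]] seen (380.8,200)(385,128)(385,54.6)
[ 0.4666 -0.3776  0.172 ]
[ 0.4644 -0.3091  0.172 ]
[ 0.4602 -0.241   0.172 ]
[array([ 0.4666, -0.3817,  0.172 ]), array([ 0.463 , -0.3118,  0.172 ]), array([ 0.4594, -0.2419,  0.172 ])]
```

```bash
sed -i 's/^ST=.*/ST=(.5085,-.172,.0512)/' h.py; python3 - <<'E'
from h import *
plan([(*hang(2,-.055,.25),.0512),(*hang(2,-.055,.191),.0512),(*hang(2,0,.191),.0512)],vmax=.025,hand=1); print(hang(2))
E
```

```text
t 15.32 at [ 0.4087 -0.372   0.2918] yaw 0.053 F [-0.1  0.  -0.2] w 0.135
[[[0.011, 0.005, 0.021], 0.001, 1], [[0.01, 0.005, 0.021], 0.0, 1], [[0.0, 0.0, 0.02], 0.0, 1], [[0.0, 0.0, 0.019], 0.0, 1], [[0.0, 0.0, 0.02], 0.0, 1], [[0.018, 0.0, -0.0], 0.0, 1], [[0.019, 0.0, -0.0], 0.0, 1], [[0.018, 0.0, -0.0], 0.0, 1]]
[np.float64(0.48553531435739994), np.float64(-0.37844581180865977), 0.18]
```

arm_command --commands '[[[0.011,0.005,0.021],0,1],[[0.01,0.005,0.021],0,1],[[0,0,0.02],0,1],[[0,0,0.019],0,1],[[0,0,0.02],0,1],[[0,0,0],0,1],[[0,0,0],0,1]]'

```text
time_s: 15.9
position: [0.4296, -0.3808, 0.1904]
tcp_rot: [-3.139, -0.082, 0.001]
ft_force: [-0.5, 0.3, 0.2]
gripper_width: 0.136
```

```bash
python3 - <<'E'
from h import *
s=robot.state();f=robot.grab_frame("wrist");save(f,"w8.png",(160,50,480,290),2.4)
plan([(*hang(2,0,.191),.0512)],vmax=.015,hand=1); print(hang(2))
E
```

```text
t 15.95 at [ 0.4303 -0.3815  0.1916] yaw 0.052 F [-0.3 -0.6 -0.7] w 0.136
[[[0.014, -0.0, 0.0], 0.0, 1], [[0.014, -0.0, 0.0], 0.0, 1], [[0.013, -0.0, 0.0], 0.001, 1], [[0.014, -0.0, 0.001], -0.0, 1]]
[np.float64(0.48553531435739994), np.float64(-0.37844581180865977), 0.18]
```

View pics/w8.png

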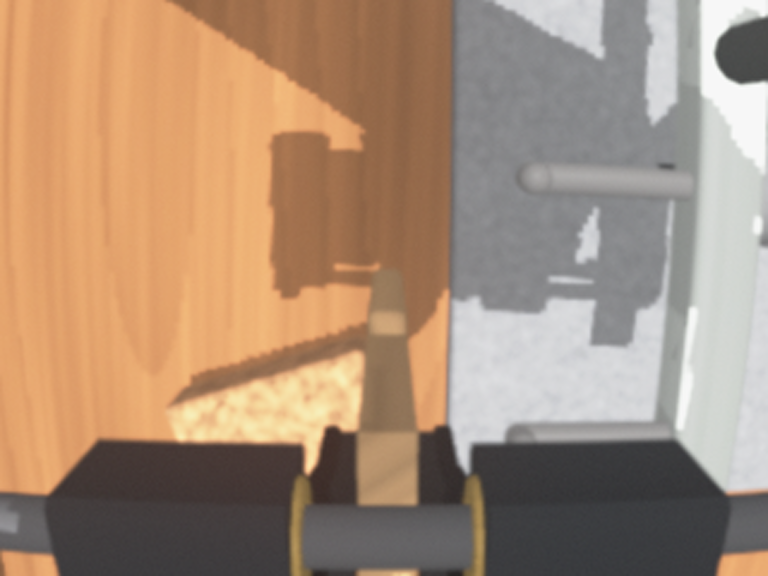

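```bash
python3 - <<'E'
from h import *
s=robot.state();f=robot.grab_frame("wrist")
for p in((160+515/2.4,50+433/2.4),(160+535/2.4,50+177/2.4)): print(wonz(f,s,p,.17).round(4))
print(s["position"],[np.round(S(-.052,-y,.17,v=ST),4) for y in(.205,.135)])
E
```

```text
[ 0.4651 -0.3797  0.17  ]
[ 0.4639 -0.3122  0.17  ]
[ 0.43028997 -0.38153099  0.19160614] [array([ 0.4671, -0.3794,  0.17  ]), array([ 0.4635, -0.3095,  0.17  ])]
```

arm_command --commands '[[[0.014,-0.0003,0],0,1],[[0.014,-0.0003,0],0,1],[[0.014,0,0],0,1],[[0.013,0,0],0,1],[[0,0,0],0,1]]'

```text
time_s: 16.42
position: [0.4885, -0.3774, 0.191]
tcp_rot: [-3.14, -0.085, -0.006]
ft_force: [0.9, 0.5, -1.2]
gripper_width: 0.137
```

arm_command --commands '[[[0,0,0.004],0,1],[[0,0,0.004],0,1],[[0,0,0.003],0,1],[[0,0,0],0,1]]'

```text
time_s: 16.75
position: [0.4834, -0.3791, 0.1794]
tcp_rot: [-3.141, -0.077, 0.002]
ft_force: [0.2, -0.2, -0.0]
gripper_width: 0.139
```

arm_command --commands '[[[0,0,0.001],0,1],[[0,0,0],0,0.2],[[0,0,0],0,0.2],[[0,0,0],0,0.2],[[0,0,0],0,0.2],[[0,0,-0.02],0,0.2],[[0,0,-0.03],0,0.2],[[0,0,-0.03],0,0.2]]'

```text
time_s: 17.42
position: [0.4834, -0.3786, 0.2584]
tcp_rot: [-3.139, -0.079, 0.003]
ft_force: [0.2, 0.0, 0.5]
gripper_width: 0.396
```

```bash
python3 - <<'E'
from h import *
s=robot.state();f=robot.grab_frame("wrist");save(f,"w9.png",(160,50,480,290),2.4)
plan([(.46,-.06,.33,.5),(.5595,.338,.33,1.34)],vmax=.038,hand=.2)
E
```

```text
t 17.47 at [ 0.4869 -0.3803  0.266 ] yaw 0.05 F [ 2.  -0.   5.5] w 0.399
[[[-0.001, -0.036, -0.007], -0.05, 0.2], [[0.0, -0.035, -0.007], -0.05, 0.2], [[0.003, -0.036, -0.007], -0.05, 0.2], [[0.004, -0.036, -0.007], -0.05, 0.2], [[0.006, -0.035, -0.008], -0.05, 0.2], [[0.007, -0.035, -0.007], -0.05, 0.2], [[0.01, -0.034, -0.007], -0.05, 0.2], [[0.011, -0.034, -0.007], -0.05, 0.2]]
[[[0.013, -0.033, -0.007], -0.05, 0.2], [[0.025, -0.027, 0.0], -0.076, 0.2], [[0.028, -0.026, 0.0], -0.077, 0.2], [[0.029, -0.023, 0.0], -0.076, 0.2], [[0.031, -0.021, 0.0], -0.077, 0.2], [[0.032, -0.019, 0.0], -0.076, 0.2], [[0.034, -0.016, 0.0], -0.076, 0.2], [[0.034, -0.013, 0.0], -0.077, 0.2]]
[[[0.036, -0.011, 0.0], -0.076, 0.2], [[0.036, -0.008, 0.0], -0.076, 0.2], [[0.037, -0.005, 0.0], -0.077, 0.2], [[0.038, -0.003, 0.0], -0.076, 0.2]]
```

View pics/w9.png

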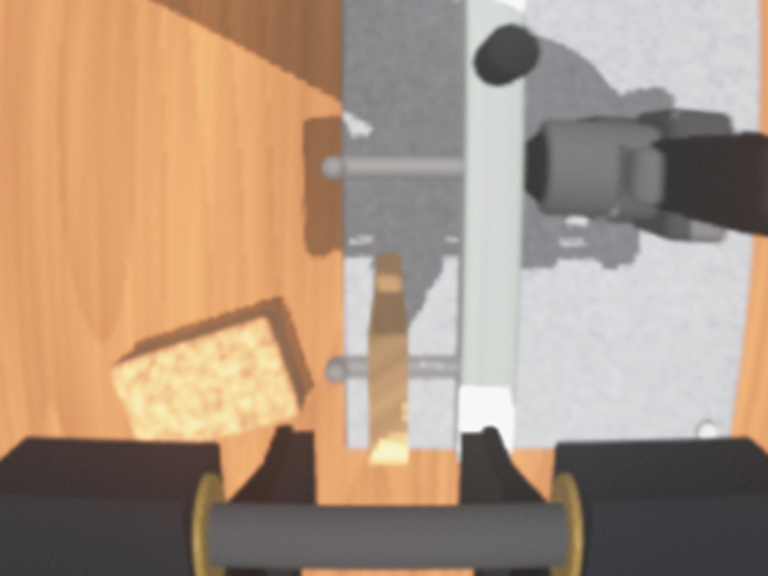

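Board 1 hangs on hook 2: the peg at (390,368) runs through its hole. Next is the middle board, which goes to hook 1.

arm_command --commands '[[[0,-0.036,-0.007],-0.05,0.2],[[0,-0.035,-0.007],-0.05,0.2],[[0.003,-0.036,-0.007],-0.05,0.2],[[0.004,-0.036,-0.007],-0.05,0.2],[[0.006,-0.035,-0.008],-0.05,0.2],[[0.007,-0.035,-0.007],-0.05,0.2],[[0.01,-0.034,-0.007],-0.05,0.2],[[0.011,-0.034,-0.007],-0.05,0.2]]'

```text
time_s: 18.13
position: [0.4609, -0.0926, 0.3158]
tcp_rot: [3.061, 0.704, 0.0]
ft_force: [1.1, -0.6, 0.3]
gripper_width: 0.398
```

arm_command --commands '[[[0.013,-0.033,-0.007],-0.05,0.2],[[0.025,-0.027,0],-0.076,0.2],[[0.028,-0.026,0],-0.077,0.2],[[0.029,-0.023,0],-0.076,0.2],[[0.031,-0.021,0],-0.077,0.2],[[0.032,-0.019,0],-0.076,0.2],[[0.034,-0.016,0],-0.076,0.2],[[0.034,-0.013,0],-0.077,0.2]]'

```text
time_s: 18.8
position: [0.5221, 0.1958, 0.3224]
tcp_rot: [2.727, 1.559, 0.001]
ft_force: [-0.1, -0.8, 0.1]
gripper_width: 0.402
```

arm_command --commands '[[[0.036,-0.011,0],-0.076,0.2],[[0.036,-0.008,0],-0.076,0.2],[[0.037,-0.005,0],-0.077,0.2],[[0.03,-0.003,0],-0.076,0.2],[[0,0,0],0,0.2],[[0,0,0],0,0.2]]'

```text
time_s: 19.3
position: [0.5542, 0.334, 0.3216]
tcp_rot: [-2.458, -1.953, 0.002]
ft_force: [0.2, -0.2, 0.7]
gripper_width: 0.4
```

```bash
python3 - <<'E'
from h import *
s=robot.state();f=robot.grab_frame("wrist");save(f,"w10.png",(160,50,480,290),2.4)
print((wproj(f,s,[[.5595,.338,.2065],[.5015,.377,.2065]])-[160,50])*2.4)
plan([(.5595,.338,.25,1.34),(.5595,.338,.18,1.34)],vmax=.03,hand=.2)
E
```

```text
[[399.84177938 353.83636967]
 [467.55746709 184.26330898]]
t 19.35 at [0.5548 0.3322 0.3219] yaw 1.34 F [ 0.8 -0.7 -0.4] w 0.4
[[[0.002, 0.001, 0.024], 0.0, 0.2], [[0.002, 0.001, 0.024], 0.0, 0.2], [[0.003, 0.001, 0.024], 0.0, 0.2], [[-0.0, 0.0, 0.023], 0.0, 0.2], [[-0.0, 0.0, 0.024], 0.0, 0.2], [[-0.0, 0.0, 0.023], 0.0, 0.2]]
```

View pics/w10.png

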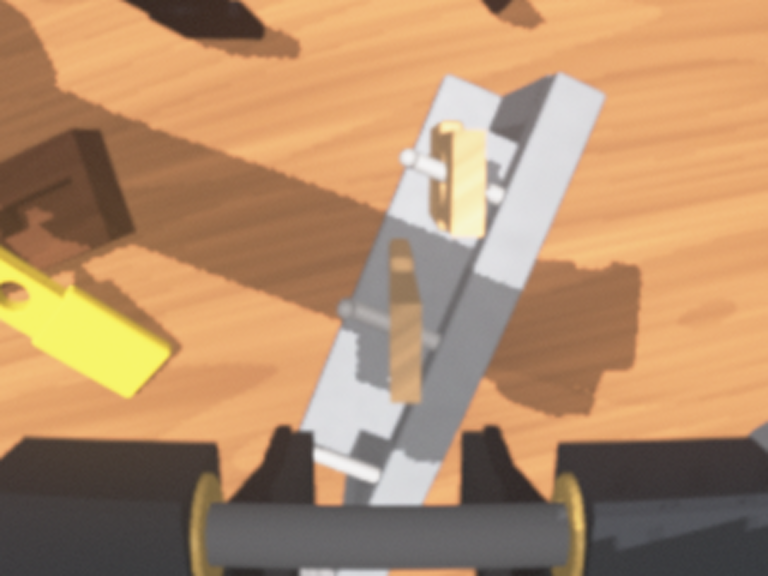

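```bash
python3 - <<'E'
from h import *
t=robot.grab_frame("top");save(t,"t4.png",(150,130,470,310),2.4)
t=robot.grab_frame("scene");save(t,"s4.png",(200,120,520,330),2.4)
E
```

```text
(no output)
```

View pics/t4.png

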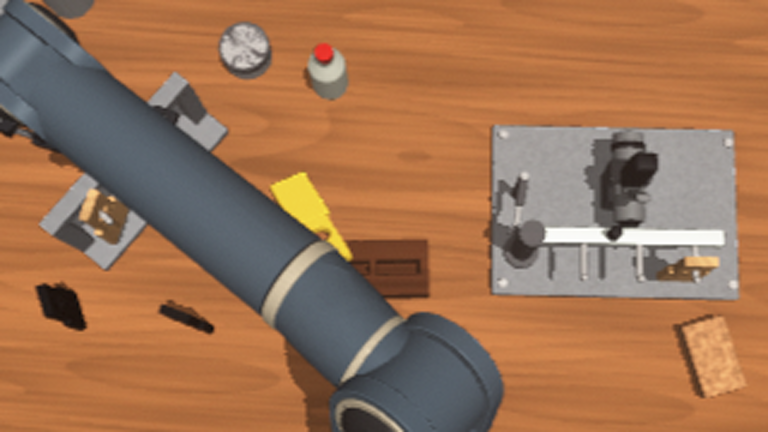

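View pics/s4.png

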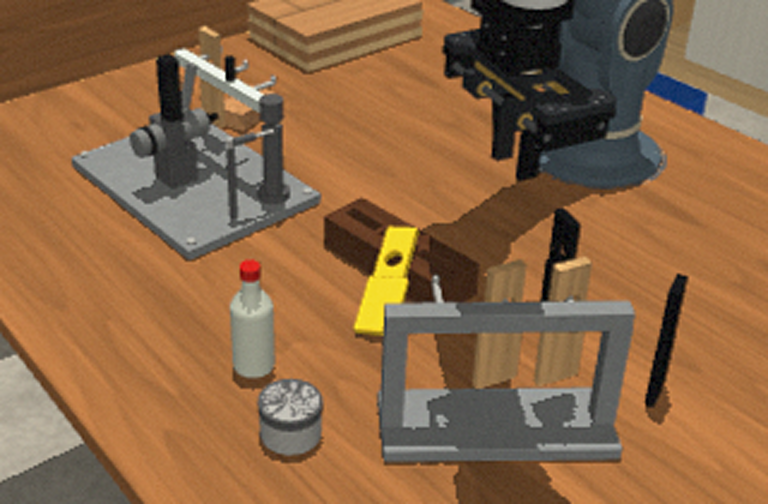

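My last carry clipped the yellow look-alike and tipped it against the stand. It isn't one of the protected things, but it leans over a slot, so I'll clear it later and travel higher from now on. Continuing with the middle board.

arm_command --commands '[[[0.003,0.001,0.024],0,0.2],[[0.003,0.001,0.024],0,0.2],[[0.003,0.001,0.024],0,0.2],[[0,0,0.023],0,0.2],[[0,0,0.024],0,0.2],[[0,0,0.022],0,0.2],[[0,0,0],0,0.2],[[0,0,0],0,1]]'

```text
time_s: 20.12
position: [0.5604, 0.3381, 0.1812]
tcp_rot: [2.464, 1.947, -0.003]
ft_force: [0.4, -0.1, 0.6]
gripper_width: 0.372
```

arm_command --commands '[[[0,0,0],0,1],[[0,0,0],0,1],[[0,0,0],0,1],[[0,0,0],0,1],[[0,0,0],0,1],[[0,0,0],0,1]]'

```text
time_s: 20.62
position: [0.5605, 0.3406, 0.183]
tcp_rot: [2.462, 1.95, 0.003]
ft_force: [-0.7, -1.5, 5.9]
gripper_width: 0.141
```

arm_command --commands '[[[0,0,-0.006],0,1],[[0,0,-0.006],0,1],[[0,0,0],0.095,1],[[0,0,0],0.095,1],[[0,0,0],0.095,1],[[0,0,0],0.1,1],[[0,0,0],0,1]]'

```text
time_s: 21.2
position: [0.5598, 0.3404, 0.1939]
tcp_rot: [2.791, 1.442, 0.0]
ft_force: [-0.6, 0.7, -0.3]
gripper_width: 0.136
```

arm_command --commands '[[[-0.01,0,0],0,1],[[-0.014,0,0],0,1],[[-0.014,0,0],0,1],[[-0.014,0,0],0,1],[[0,0,-0.01],0,1],[[0,0,-0.02],0,1],[[0,0,-0.03],0,1],[[0,0,-0.03],0,1]]'

```text
time_s: 21.87
position: [0.5296, 0.2976, 0.2849]
tcp_rot: [-2.788, -1.446, 0.001]
ft_force: [0.1, 0.6, -1.3]
gripper_width: 0.137
```

arm_command --commands '[[[0,0,-0.03],0,1],[[0,0,-0.03],0,1],[[0,0,-0.03],0,1],[[0,0,0],0,1]]'

```text
time_s: 22.2
position: [0.5312, 0.3006, 0.3812]
tcp_rot: [-2.787, -1.445, -0.019]
ft_force: [0.4, 0.6, -0.0]
gripper_width: 0.138
```

```bash
python3 - <<'E'
from h import *
plan([(.46,-.02,.37,.3),(*hang(1,-.06,.37),.0512),(*hang(1,-.06,.25),.0512)],vmax=.036,hand=1)
E
```

```text
t 22.2 at [0.5312 0.3006 0.3812] yaw 0.957 F [ 0.4  0.6 -0. ] w 0.138
[[[-0.03, 0.013, 0.001], 0.066, 1], [[-0.03, 0.014, 0.001], 0.065, 1], [[-0.028, 0.017, 0.001], 0.066, 1], [[-0.027, 0.018, 0.001], 0.066, 1], [[-0.026, 0.02, 0.002], 0.065, 1], [[-0.025, 0.022, 0.001], 0.066, 1], [[-0.023, 0.023, 0.001], 0.066, 1], [[-0.022, 0.025, 0.001], 0.065, 1]]
[[[-0.019, 0.026, 0.001], 0.066, 1], [[-0.019, 0.028, 0.001], 0.066, 1], [[-0.014, 0.03, 0.0], 0.028, 1], [[-0.012, 0.03, 0.0], 0.027, 1], [[-0.012, 0.03, 0.0], 0.028, 1], [[-0.011, 0.031, 0.0], 0.028, 1], [[-0.01, 0.031, 0.0], 0.027, 1], [[-0.01, 0.031, 0.0], 0.028, 1]]
[[[-0.008, 0.032, 0.0], 0.027, 1], [[-0.008, 0.031, 0.0], 0.028, 1], [[-0.007, 0.032, 0.0], 0.028, 1], [[0.0, 0.0, 0.03], -0.0, 1], [[0.0, 0.0, 0.03], -0.0, 1], [[0.0, 0.0, 0.03], -0.0, 1], [[0.0, 0.0, 0.03], -0.0, 1]]
```

arm_command --commands '[[[-0.03,0.013,0.001],0.066,1],[[-0.03,0.014,0.001],0.066,1],[[-0.028,0.017,0.001],0.066,1],[[-0.027,0.018,0.001],0.066,1],[[-0.026,0.02,0.002],0.065,1],[[-0.025,0.022,0.001],0.066,1],[[-0.023,0.023,0.001],0.066,1],[[-0.022,0.025,0.001],0.065,1]]'

```text
time_s: 22.87
position: [0.4713, 0.0405, 0.365]
tcp_rot: [3.069, 0.668, 0.001]
ft_force: [0.2, -0.6, -1.8]
gripper_width: 0.14
```

arm_command --commands '[[[-0.019,0.026,0.001],0.066,1],[[-0.019,0.028,0.001],0.066,1],[[-0.014,0.03,0],0.028,1],[[-0.012,0.03,0],0.027,1],[[-0.012,0.03,0],0.028,1],[[-0.011,0.031,0],0.028,1],[[-0.01,0.031,0],0.027,1],[[-0.01,0.031,0],0.028,1]]'

```text
time_s: 23.53
position: [0.4316, -0.2182, 0.3631]
tcp_rot: [3.134, 0.207, 0.001]
ft_force: [0.2, -0.1, -1.0]
gripper_width: 0.137
```

arm_command --commands '[[[-0.008,0.032,0],0.027,1],[[-0.008,0.031,0],0.028,1],[[-0.007,0.032,0],0.028,1],[[0,0,0.03],0,1],[[0,0,0.03],0,1],[[0,0,0.03],0,1],[[0,0,0.03],0,1],[[0,0,0],0,1]]'

```text
time_s: 24.2
position: [0.4155, -0.3119, 0.2373]
tcp_rot: [-3.133, -0.079, 0.013]
ft_force: [-1.0, 0.7, -0.9]
gripper_width: 0.135
```

```bash
python3 - <<'E'
from h import *
s=robot.state();f=robot.grab_frame("wrist");save(f,"w11.png",(160,50,480,290),2.4)
plan([(*hang(1,-.058,.192),.0512),(*hang(1,0,.192),.0512)],vmax=.02,hand=1)
print((wproj(f,s,[S(-.052,-y,.17,v=ST) for y in(.065,.135)])-[160,50])*2.4)
E
```

```text
t 24.25 at [ 0.4173 -0.3128  0.2404] yaw 0.05 F [ 0.4 -0.1 -0.8] w 0.137
[[[0.002, -0.0, 0.016], -0.0, 1], [[0.003, -0.001, 0.016], -0.001, 1], [[0.002, 0.0, 0.016], -0.0, 1], [[0.019, 0.0, 0.0], -0.0, 1], [[0.02, 0.0, 0.0], -0.0, 1], [[0.019, 0.0, 0.0], -0.0, 1]]
[[541.84997782 165.99016847]
 [533.40435283 382.81372484]]
```

View pics/w11.png

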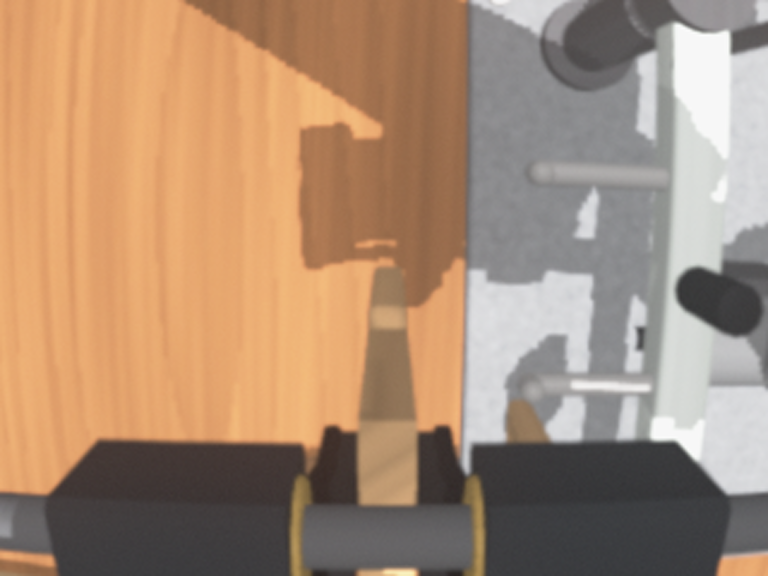

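arm_command --commands '[[[0.002,0,0.016],0,1],[[0.003,0,0.016],0,1],[[0.002,0,0.015],0,1],[[0,0,0],0,1],[[0.015,0,0],0,1],[[0.015,0,0],0,1],[[0.015,0,0],0,1],[[0.013,0,0],0,1]]'

```text
time_s: 24.92
position: [0.486, -0.3115, 0.1985]
tcp_rot: [3.138, 0.076, 0.006]
ft_force: [-0.4, 0.2, -0.2]
gripper_width: 0.137
```

arm_command --commands '[[[0,0,0],0,1],[[0,0,0],0,1]]'

```text
time_s: 25.08
position: [0.4846, -0.3109, 0.1969]
tcp_rot: [3.14, 0.077, 0.002]
ft_force: [-0.9, -0.1, -0.4]
gripper_width: 0.139
```

arm_command --commands '[[[-0.002,0,0.005],0,1],[[0,0,0.005],0,1],[[0,0,0.004],0,1],[[0,0,0],0,1],[[0,0,0],0,1]]'

```text
time_s: 25.5
position: [0.4805, -0.3117, 0.1825]
tcp_rot: [3.14, 0.074, -0.002]
ft_force: [-2.2, 0.4, 7.3]
gripper_width: 0.134
```

Contact (about 7 N up), so it's seated on the peg. Releasing.

arm_command --commands '[[[0,0,0],0,0.2],[[0,0,0],0,0.2],[[0,0,0],0,0.2],[[0,0,0],0,0.2],[[0,0,-0.02],0,0.2],[[0,0,-0.03],0,0.2],[[0,0,-0.03],0,0.2],[[0,0,-0.03],0,0.2]]'

```text
time_s: 26.17
position: [0.4813, -0.3108, 0.2924]
tcp_rot: [-3.14, -0.076, 0.001]
ft_force: [0.2, 0.3, 0.3]
gripper_width: 0.4
```

```bash
python3 - <<'E'
from h import *
s=robot.state();f=robot.grab_frame("wrist");save(f,"w12.png",(160,50,480,290),2.4)
plan([(.45,-.02,.34,.5),(.5015,.377,.34,1.34)],vmax=.038,hand=.2)
E
```

```text
t 26.22 at [ 0.4845 -0.3121  0.2992] yaw 0.048 F [ 1.9 -0.3  4.6] w 0.399
[[[-0.003, -0.037, -0.005], -0.057, 0.2], [[-0.0, -0.036, -0.005], -0.056, 0.2], [[0.002, -0.037, -0.005], -0.057, 0.2], [[0.003, -0.037, -0.005], -0.056, 0.2], [[0.006, -0.036, -0.005], -0.057, 0.2], [[0.008, -0.036, -0.006], -0.056, 0.2], [[0.01, -0.035, -0.005], -0.057, 0.2], [[0.011, -0.035, -0.005], -0.056, 0.2]]
[[[0.021, -0.029, 0.0], -0.076, 0.2], [[0.024, -0.028, 0.0], -0.077, 0.2], [[0.026, -0.026, 0.0], -0.076, 0.2], [[0.027, -0.024, 0.0], -0.076, 0.2], [[0.03, -0.021, 0.0], -0.077, 0.2], [[0.031, -0.02, 0.0], -0.076, 0.2], [[0.032, -0.017, 0.0], -0.077, 0.2], [[0.033, -0.014, 0.0], -0.076, 0.2]]
[[[0.035, -0.012, 0.0], -0.076, 0.2], [[0.035, -0.009, 0.0], -0.077, 0.2], [[0.036, -0.007, 0.0], -0.076, 0.2]]
```

View pics/w12.png

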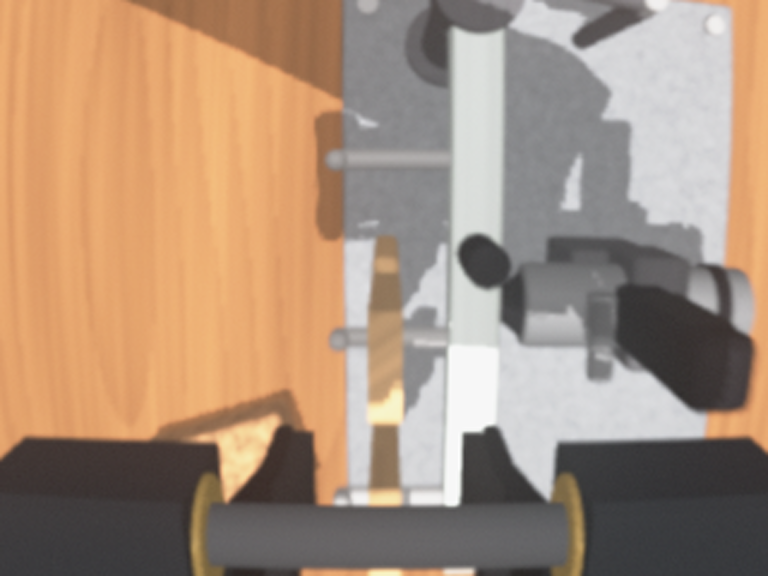

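The second board hangs on hook 1, and the first is still on hook 2. Going for the third.

arm_command --commands '[[[-0.003,-0.037,-0.005],-0.057,0.2],[[0,-0.036,-0.005],-0.057,0.2],[[0.002,-0.037,-0.005],-0.057,0.2],[[0.003,-0.037,-0.005],-0.056,0.2],[[0.006,-0.036,-0.005],-0.057,0.2],[[0.008,-0.036,-0.006],-0.056,0.2],[[0.01,-0.035,-0.005],-0.057,0.2],[[0.011,-0.035,-0.005],-0.056,0.2]]'

```text
time_s: 26.88
position: [0.4462, -0.0176, 0.3326]
tcp_rot: [3.042, 0.783, 0.0]
ft_force: [0.6, 0.7, 0.3]
gripper_width: 0.398
```

arm_command --commands '[[[0.021,-0.029,0],-0.076,0.2],[[0.024,-0.028,0],-0.077,0.2],[[0.026,-0.026,0],-0.076,0.2],[[0.027,-0.024,0],-0.076,0.2],[[0.03,-0.021,0],-0.077,0.2],[[0.031,-0.02,0],-0.076,0.2],[[0.032,-0.017,0],-0.077,0.2],[[0.033,-0.014,0],-0.076,0.2]]'

```text
time_s: 27.55
position: [0.484, 0.271, 0.3321]
tcp_rot: [2.665, 1.663, -0.0]
ft_force: [1.4, -1.2, -0.3]
gripper_width: 0.398
```

arm_command --commands '[[[0.035,-0.012,0],-0.076,0.2],[[0.035,-0.009,0],-0.077,0.2],[[0.032,-0.007,0],-0.076,0.2],[[0,0,0],0,0.2],[[0,0,0],0,0.2],[[0,0,0],0,0.2]]'

```text
time_s: 28.05
position: [0.4965, 0.3739, 0.3319]
tcp_rot: [2.462, 1.951, -0.002]
ft_force: [0.8, 0.2, -0.2]
gripper_width: 0.4
```

```bash
python3 - <<'E'
from h import *
s=robot.state();f=robot.grab_frame("wrist");save(f,"w13.png",(160,50,480,290),2.4)
print((wproj(f,s,[[.5015,.377,.2065]])-[160,50])*2.4)
plan([(.5015,.377,.25,1.34),(.5015,.377,.18,1.34)],vmax=.03,hand=.2)
E
```

```text
[[397.42409691 346.06075679]]
t 28.1 at [0.4969 0.3732 0.3321] yaw 1.339 F [0.1 0.  0.6] w 0.399
[[[0.002, 0.001, 0.027], -0.0, 0.2], [[0.001, 0.001, 0.028], -0.001, 0.2], [[0.002, 0.002, 0.027], 0.0, 0.2], [[-0.0, -0.0, 0.023], 0.0, 0.2], [[-0.0, -0.0, 0.024], 0.0, 0.2], [[-0.0, -0.0, 0.023], 0.0, 0.2]]
```

View pics/w13.png

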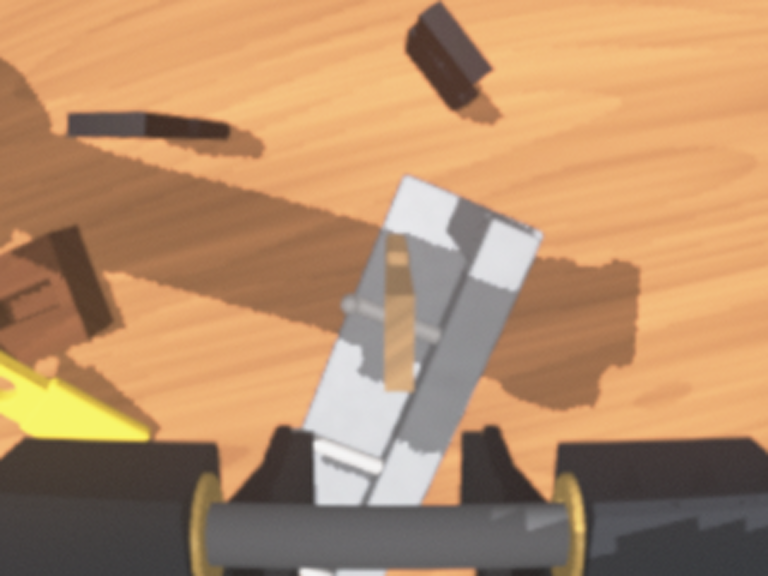

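```bash
python3 - <<'E'
from h import *
s=robot.state();f=robot.grab_frame("wrist")
for p in((68,125),(145,125)): print("top160",wonz(f,s,np.array(p)/2.4+[160,50],.16).round(3))
for p in((228,130),): print("floor",wonz(f,s,np.array(p)/2.4+[160,50],.0).round(3))
print("board at back-off",np.array([.5015,.377])-.05*np.array([np.cos(.953),np.sin(.953)]))
E
```

```text
top160 [0.374 0.248 0.16 ]
top160 [0.386 0.286 0.16 ]
floor [0.387 0.291 0.   ]
board at back-off [0.47253799 0.33624216]
```

arm_command --commands '[[[0.002,0.001,0.027],0,0.2],[[0.001,0.001,0.028],0,0.2],[[0.002,0.002,0.027],0,0.2],[[0,0,0.023],0,0.2],[[0,0,0.024],0,0.2],[[0,0,0.021],0,0.2],[[0,0,0],0,0.2],[[0,0,0],0,1]]'

```text
time_s: 28.82
position: [0.502, 0.3767, 0.1823]
tcp_rot: [2.463, 1.949, -0.002]
ft_force: [-1.0, 0.6, 0.1]
gripper_width: 0.378
```

arm_command --commands '[[[0,0,0],0,1],[[0,0,0],0,1],[[0,0,0],0,1],[[0,0,0],0,1],[[0,0,0],0,1],[[0,0,0],0,1]]'

```text
time_s: 29.32
position: [0.502, 0.3787, 0.1838]
tcp_rot: [2.461, 1.951, 0.003]
ft_force: [-0.0, -1.6, 5.4]
gripper_width: 0.132
```

arm_command --commands '[[[0,0,-0.006],0,1],[[0,0,-0.006],0,1],[[0,0,0],0.095,1],[[0,0,0],0.095,1],[[0,0,0],0.095,1],[[0,0,0],0.1,1],[[0,0,0],0,1]]'

```text
time_s: 29.9
position: [0.5013, 0.3787, 0.1949]
tcp_rot: [2.79, 1.443, 0.001]
ft_force: [0.4, -0.5, 0.5]
gripper_width: 0.14
```

arm_command --commands '[[[-0.01,0,0],0,1],[[-0.014,0,0],0,1],[[-0.014,0,0],0,1],[[-0.014,0,0],0,1],[[0,0,-0.01],0,1],[[0,0,-0.02],0,1],[[0,0,-0.03],0,1],[[0,0,-0.03],0,1]]'

```text
time_s: 30.57
position: [0.4712, 0.3359, 0.2859]
tcp_rot: [-2.788, -1.448, 0.001]
ft_force: [0.6, -0.7, -0.6]
gripper_width: 0.135
```

arm_command --commands '[[[0,0,-0.03],0,1],[[0,0,-0.03],0,1],[[0,0,-0.03],0,1],[[0,0,0],0,1],[[0,0,0],0,1]]'

```text
time_s: 30.98
position: [0.4717, 0.3372, 0.3771]
tcp_rot: [-2.787, -1.447, -0.007]
ft_force: [-0.5, -0.1, 0.0]
gripper_width: 0.136
```

```bash
python3 - <<'E'
from h import *
plan([(.445,.0,.37,.3),(*hang(0,-.06,.37),.0512),(*hang(0,-.06,.25),.0512),(*hang(0,-.06,.195),.0512)],vmax=.036,hand=1)
f=robot.grab_frame("wrist");save(f,"w14.png",(160,50,480,290),2)
E
```

```text
t 30.98 at [0.4717 0.3372 0.3771] yaw 0.958 F [-0.5 -0.1  0. ] w 0.136
[[[-0.029, 0.017, 0.001], 0.066, 1], [[-0.028, 0.019, 0.0], 0.066, 1], [[-0.027, 0.021, 0.001], 0.065, 1], [[-0.025, 0.023, 0.001], 0.066, 1], [[-0.023, 0.024, 0.001], 0.066, 1], [[-0.022, 0.026, 0.0], 0.066, 1], [[-0.021, 0.027, 0.001], 0.065, 1], [[-0.018, 0.028, 0.001], 0.066, 1]]
[[[-0.017, 0.03, 0.0], 0.066, 1], [[-0.014, 0.03, 0.001], 0.066, 1], [[-0.014, 0.032, 0.0], 0.035, 1], [[-0.013, 0.032, 0.0], 0.036, 1], [[-0.011, 0.033, 0.0], 0.035, 1], [[-0.011, 0.033, 0.0], 0.036, 1], [[-0.009, 0.034, 0.0], 0.035, 1], [[-0.008, 0.034, 0.0], 0.036, 1]]
[[[-0.007, 0.034, 0.0], 0.035, 1], [[0.0, -0.0, 0.03], 0.0, 1], [[0.0, -0.0, 0.03], 0.0, 1], [[0.0, -0.0, 0.03], 0.0, 1], [[0.0, -0.0, 0.03], 0.0, 1], [[0.0, -0.0, 0.028], 0.0, 1], [[0.0, -0.0, 0.027], 0.0, 1]]
```

View pics/w14.png

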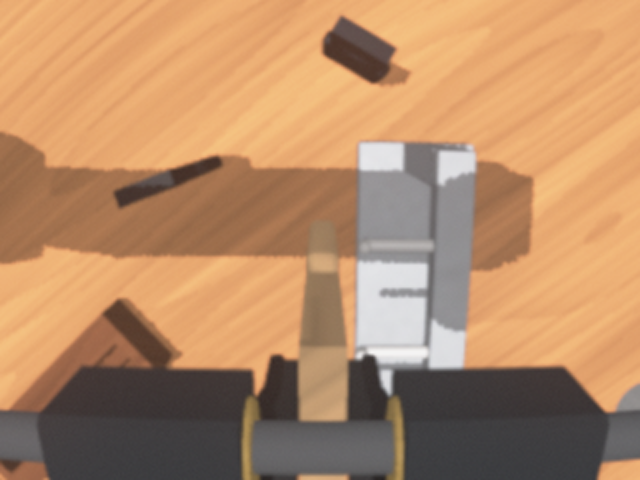

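arm_command --commands '[[[-0.029,0.017,0.001],0.066,1],[[-0.028,0.019,0],0.066,1],[[-0.027,0.021,0.001],0.065,1],[[-0.025,0.023,0.001],0.066,1],[[-0.023,0.024,0.001],0.066,1],[[-0.022,0.026,0],0.066,1],[[-0.021,0.027,0.001],0.065,1],[[-0.018,0.028,0.001],0.066,1]]'

```text
time_s: 31.7
position: [0.4484, 0.0644, 0.3673]
tcp_rot: [3.07, 0.666, -0.004]
ft_force: [-0.0, -0.7, -0.6]
gripper_width: 0.137
```

arm_command --commands '[[[-0.017,0.03,0],0.066,1],[[-0.014,0.03,0.001],0.066,1],[[-0.014,0.032,0],0.035,1],[[-0.013,0.032,0],0.036,1],[[-0.011,0.033,0],0.035,1],[[-0.011,0.033,0],0.036,1],[[-0.009,0.034,0],0.035,1],[[-0.008,0.034,0],0.036,1]]'

```text
time_s: 32.37
position: [0.4196, -0.2102, 0.3662]
tcp_rot: [-3.138, -0.132, 0.004]
ft_force: [1.0, -0.5, -0.3]
gripper_width: 0.139
```

arm_command --commands '[[[-0.007,0.034,0],0.035,1],[[0,0,0.03],0,1],[[0,0,0.03],0,1],[[0,0,0.03],0,1],[[0,0,0.03],0,1],[[0,0,0],0,1],[[0,0,0],0,1]]'

```text
time_s: 32.95
position: [0.4155, -0.2426, 0.2459]
tcp_rot: [-3.138, -0.08, 0.007]
ft_force: [-0.1, 0.2, 0.0]
gripper_width: 0.136
```

```bash
python3 - <<'E'
from h import *
s=robot.state();f=robot.grab_frame("wrist");save(f,"w15.png",(160,50,480,290),2.4)
plan([(*hang(0,-.058,.195),.0512),(*hang(0,0,.195),.0512)],vmax=.02,hand=1)
print((wproj(f,s,[S(-.052,-y,.17,v=ST) for y in(.065,.135)])-[160,50])*2.4)
E
```

```text
t 33.0 at [ 0.4169 -0.2431  0.2478] yaw 0.051 F [ 0.8  0.4 -0.2] w 0.135
[[[0.001, -0.0, 0.018], -0.0, 1], [[0.001, -0.001, 0.017], -0.0, 1], [[0.002, -0.0, 0.018], -0.001, 1], [[0.019, -0.0, -0.0], 0.0, 1], [[0.019, -0.0, -0.0], 0.0, 1], [[0.02, -0.0, -0.0], 0.0, 1]]
[[517.81947993 371.96739781]
 [505.93946475 552.09646285]]
```

View pics/w15.png

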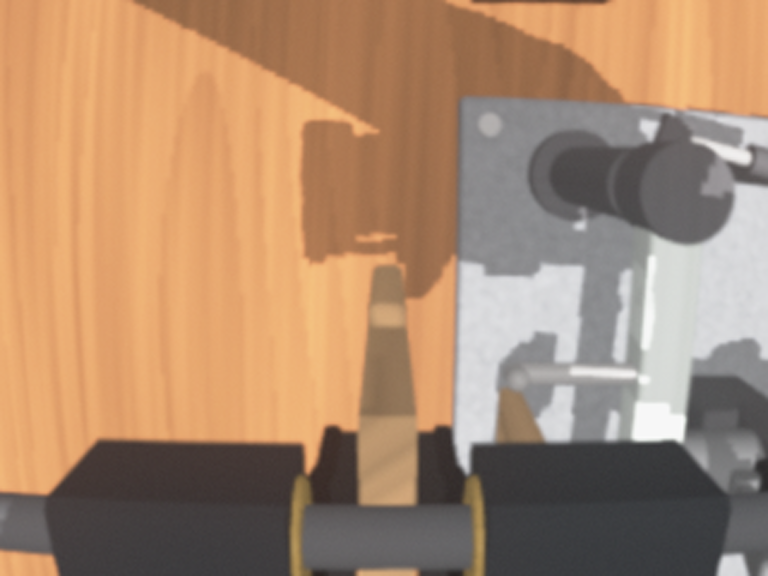

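arm_command --commands '[[[0.001,0,0.018],0,1],[[0.001,0,0.017],0,1],[[0.002,0,0.018],0,1],[[0,0,0],0,1],[[0.014,0,0],0,1],[[0.014,0,0],0,1],[[0.014,0,0],0,1],[[0.014,0,0],0,1]]'

```text
time_s: 33.67
position: [0.4797, -0.2407, 0.1973]
tcp_rot: [3.138, 0.078, 0.007]
ft_force: [-0.3, 0.5, 0.3]
gripper_width: 0.136
```

arm_command --commands '[[[0,0,0],0,1],[[0,0,0.005],0,1],[[0,0,0.005],0,1],[[0,0,0.003],0,1],[[0,0,0],0,1],[[0,0,0],0,1]]'

```text
time_s: 34.17
position: [0.4768, -0.2406, 0.1836]
tcp_rot: [3.139, 0.077, 0.002]
ft_force: [-2.2, 1.4, 11.0]
gripper_width: 0.137
```

arm_command --commands '[[[0,0,-0.001],0,0.2],[[0,0,0],0,0.2],[[0,0,0],0,0.2],[[0,0,0],0,0.2],[[0,0,-0.02],0,0.2],[[0,0,-0.03],0,0.2],[[0,0,-0.03],0,-1],[[0,0,-0.04],0,-1]]'

```text
time_s: 34.83
position: [0.4751, -0.2397, 0.3016]
tcp_rot: [-3.138, -0.078, 0.007]
ft_force: [0.7, -1.8, -0.1]
gripper_width: 0.479
```

arm_command --commands '[[[0.02,0.02,-0.02],0,-1],[[0.03,0.02,0],0,-1],[[0.03,0.03,0],0,-1],[[0,0.03,0],0,-1],[[0,0.02,0],0,-1],[[0,0,0],0,-1],[[0,0,0],0,-1],[[0,0,0],0,-1]]'

```text
time_s: 35.5
position: [0.5621, -0.3543, 0.3221]
tcp_rot: [-3.139, -0.08, 0.001]
ft_force: [-0.0, 0.8, 0.5]
gripper_width: 0.985
```

```bash
python3 - <<'E'
from h import *
s=robot.state();f=robot.grab_frame("wrist");save(f,"w16.png",(160,30,480,270),2.4)
print(s["position"],yaw_of(s),s["gripper_width"],s["time_s"])
for l in ["duster_grip","trigger_blade"]:
    print(l,[((np.array(x["at"])-[160,30])*2.4,round(x["conf"],2)) for x in robot.look_for(f,l)])
t=robot.grab_frame("scene");save(t,"s5.png",(200,90,420,240),3.4)
E
```

```text
[ 0.5621012  -0.35430179  0.32211652] 0.05107260157383554 0.9846353143361924 35.5
duster_grip [(array([409.2 , 211.68]), 0.86)]
trigger_blade [(array([406.56, 266.16]), 0.64)]
```

View pics/w16.png

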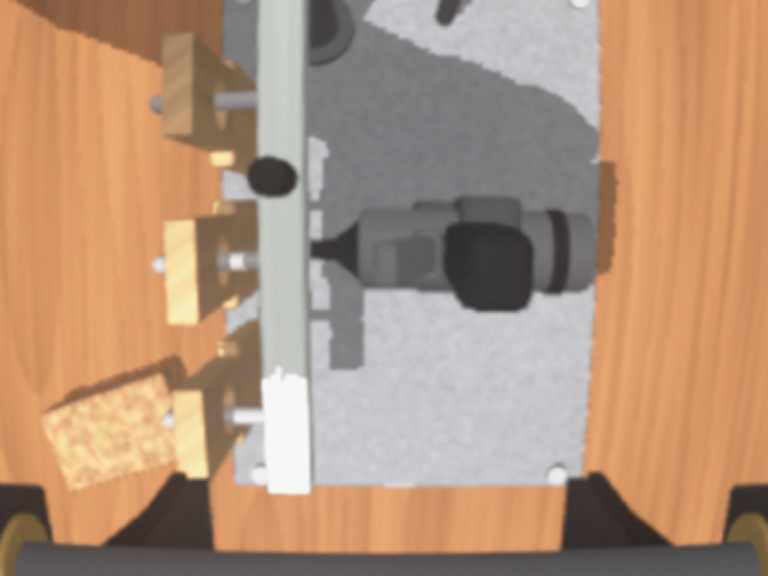

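View pics/s5.png

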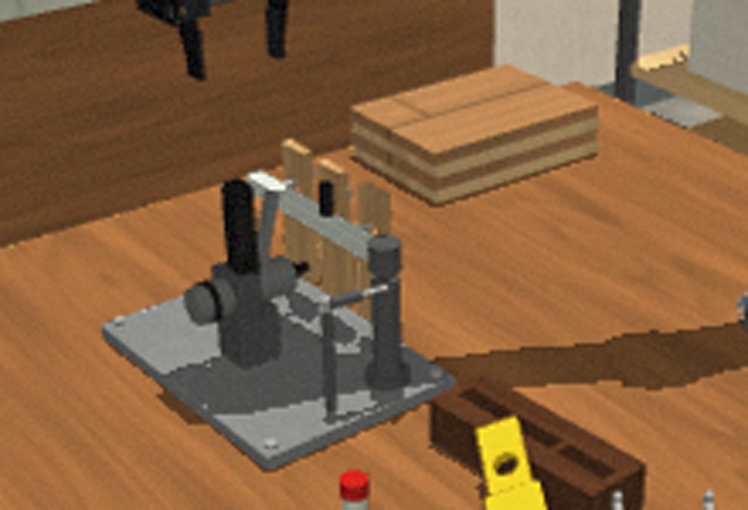

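```bash
python3 - <<'E'
from h import *
s=robot.state();f=robot.grab_frame("wrist");save(f,"w17.png",(300,90,400,180),7)
def loc(X): 
    d=np.array(X[:2])-ST[:2]; c,sn=np.cos(ST[2]),np.sin(ST[2]); return np.round([d[0]*c+d[1]*sn,-d[0]*sn+d[1]*c],4)
for n,p,z in(("griptop",(493,268),.222),("edge R",(533,268),.222),("edge T",(493,225),.222),("edge B",(493,310),.222),("trig",(405,262),.19),("trigL",(376,262),.19),("nozzle",(312,248),.1)):
    X=wonz(f,s,np.array(p)/2.4+[160,30],z); print(n,X.round(4),loc(X))
E
```

```text
griptop [ 0.5981 -0.3031  0.222 ] [ 0.0828 -0.1355]
edge R [ 0.6126 -0.3021  0.222 ] [ 0.0973 -0.1352]
edge T [ 0.597  -0.2878  0.222 ] [ 0.0824 -0.1202]
edge B [ 0.5992 -0.3182  0.222 ] [ 0.0831 -0.1507]
trig [ 0.5677 -0.3056  0.19  ] [ 0.0523 -0.1365]
trigL [ 0.5563 -0.3062  0.19  ] [ 0.0408 -0.1365]
nozzle [ 0.5221 -0.3082  0.1   ] [ 0.0066 -0.1367]
```

View pics/w17.png

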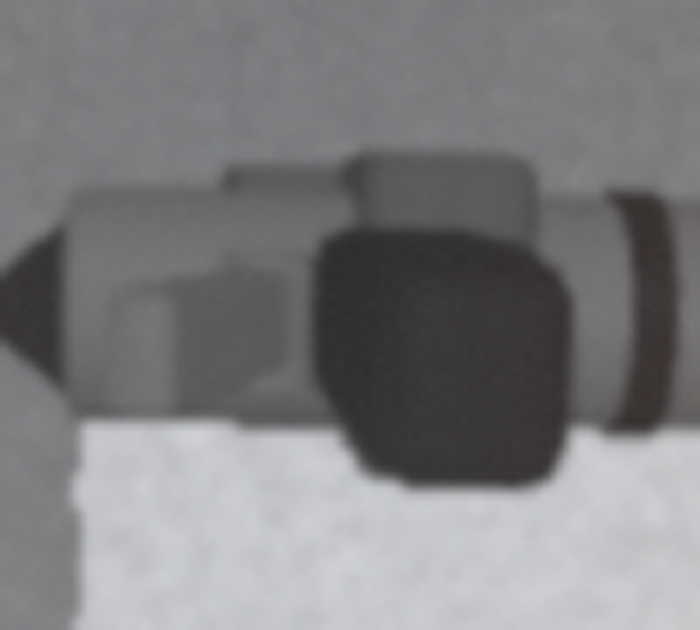

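```bash
python3 - <<'E'
from h import *
a=S(.070,-.135,.27,v=ST);b=S(.070,-.135,.176,v=ST);print(a)
plan([(*a,.0512),(*b,.0512)],vmax=.03,hand=-.61)
E
```

```text
[np.float64(0.5853172501383488), np.float64(-0.3032406571195921), 0.27]
t 35.75 at [ 0.5622 -0.3544  0.3231] yaw 0.051 F [ 0.9  0.3 -0.4] w 1.001
[[[0.009, -0.017, 0.018], 0.0, -0.61], [[0.008, -0.016, 0.017], 0.0, -0.61], [[0.009, -0.017, 0.018], 0.0, -0.61], [[-0.0, 0.0, 0.024], 0.0, -0.61], [[-0.0, 0.0, 0.023], 0.0, -0.61], [[-0.0, 0.0, 0.024], 0.0, -0.61], [[-0.0, 0.0, 0.023], 0.0, -0.61]]
```

arm_command --commands '[[[0.009,-0.017,0.018],0,-0.61],[[0.008,-0.017,0.017],0,-0.61],[[0.009,-0.017,0.018],0,-0.61],[[0,0,0],0,-0.61],[[0,0,0],0,-0.61],[[0,0,0],0,-0.61]]'

```text
time_s: 36.25
position: [0.5855, -0.3041, 0.2705]
tcp_rot: [3.139, 0.078, 0.001]
ft_force: [0.4, 0.9, -0.3]
gripper_width: 0.811
```

```bash
python3 - <<'E'
from h import *
s=robot.state();f=robot.grab_frame("wrist");save(f,"w18.png",(160,90,480,330),2.4)
P=[S(x,-.135+y,.222,v=ST) for x in(.0705,.0965) for y in(-.015,.015)]+[S(.0395,-.135+y,.19,v=ST) for y in (-.009,.009)]
dots(f,s,P,"w18.png",(160,90,480,330),2.4)
plan([(*S(.07,-.135,.176,v=ST),.0512)],vmax=.024,hand=-.61)
E
```

```text
t 36.3 at [ 0.5855 -0.3047  0.2708] yaw 0.049 F [ 0.7 -0.4 -0.2] w 0.813
[[[-0.0, -0.0, 0.024], -0.001, -0.61], [[-0.0, -0.001, 0.023], -0.0, -0.61], [[-0.0, -0.0, 0.024], -0.001, -0.61], [[-0.0, -0.0, 0.024], -0.001, -0.61]]
```

View pics/w18.png

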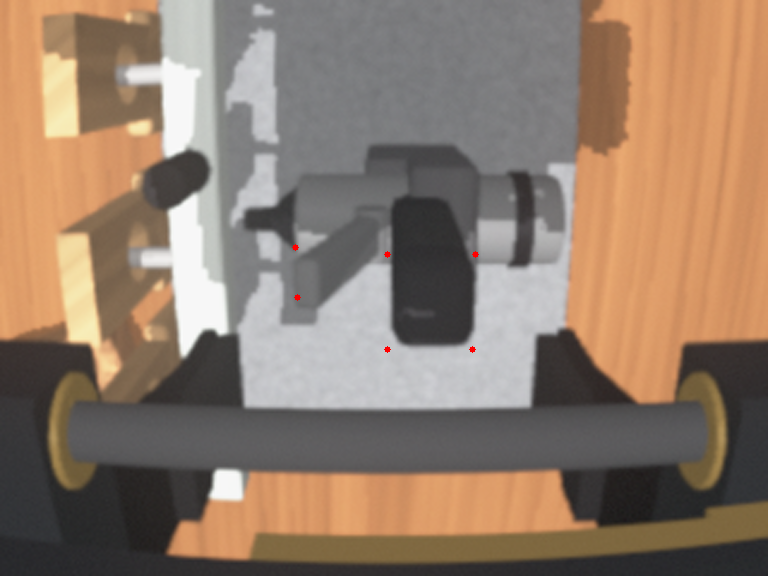

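arm_command --commands '[[[0,0,0.024],0,-0.61],[[0,0,0.024],0,-0.61],[[0,0,0.024],0,-0.61],[[0,0,0.022],0,-0.61],[[0,0,0],0,-0.61]]' --squeeze 30

```text
time_s: 36.72
position: [0.5825, -0.3042, 0.1717]
tcp_rot: [-3.138, -0.075, 0.01]
ft_force: [-0.2, 0.8, -1.0]
gripper_width: 0.807
```

arm_command --commands '[[[0.001,0,0],0,1],[[0.001,0,0],0,1],[[0.001,0,0],0,1],[[0.002,0,0],0,1],[[0.002,0,0],0,1],[[0,0,0],0,1],[[0,0,0],0,1]]'

```text
time_s: 37.3
position: [0.5935, -0.3038, 0.1771]
tcp_rot: [3.138, 0.078, 0.004]
ft_force: [0.4, -2.3, 3.1]
gripper_width: 0.445
```

Width 38.7 mm, so the trigger is fully squeezed. Holding about 1 s, then releasing.

arm_command --commands '[[[0,0,0],0,1],[[0,0,0],0,1],[[0,0,0],0,1],[[0,0,0],0,1],[[0,0,0],0,1],[[0,0,0],0,1],[[0,0,0],0,1],[[0,0,0],0,1]]'

```text
time_s: 37.97
position: [0.5935, -0.3038, 0.177]
tcp_rot: [3.139, 0.078, 0.004]
ft_force: [0.9, -2.5, 5.2]
gripper_width: 0.444
```

arm_command --commands '[[[0,0,0],0,1],[[0,0,0],0,1],[[-0.001,0,0],0,-0.61],[[-0.001,0,0],0,-0.61],[[-0.001,0,0],0,-0.61],[[-0.002,0,0],0,-0.61],[[-0.002,0,0],0,-0.61],[[0,0,0],0,-0.61]]'

```text
time_s: 38.63
position: [0.5858, -0.3022, 0.1752]
tcp_rot: [-3.139, -0.079, -0.002]
ft_force: [-0.2, -0.3, -0.2]
gripper_width: 0.777
```

arm_command --commands '[[[0,0,-0.02],0,-0.61],[[0,0,-0.03],0,-0.61],[[0,0,-0.03],0,-0.61],[[0,0,-0.03],0,-0.61],[[-0.01,0.03,-0.03],0,0],[[-0.03,0.03,0],0,0.2],[[-0.02,0.02,0],0,0.2],[[0,0,0],0,0.2]]'

```text
time_s: 39.3
position: [0.5264, -0.3912, 0.3149]
tcp_rot: [3.136, 0.063, -0.001]
ft_force: [-0.9, -0.1, -0.1]
gripper_width: 0.586
```

```bash
python3 - <<'E'
from h import *
s=robot.state();f=robot.grab_frame("wrist");save(f,"w19.png",(160,30,480,270),2.4)
print(s["position"],yaw_of(s),s["time_s"])
t=robot.grab_frame("top");save(t,"t5.png",(150,130,470,310),2.4)
E
```

```text
[ 0.52641218 -0.39119958  0.31494781] 0.03996921505213058 39.3
```

View pics/w19.png

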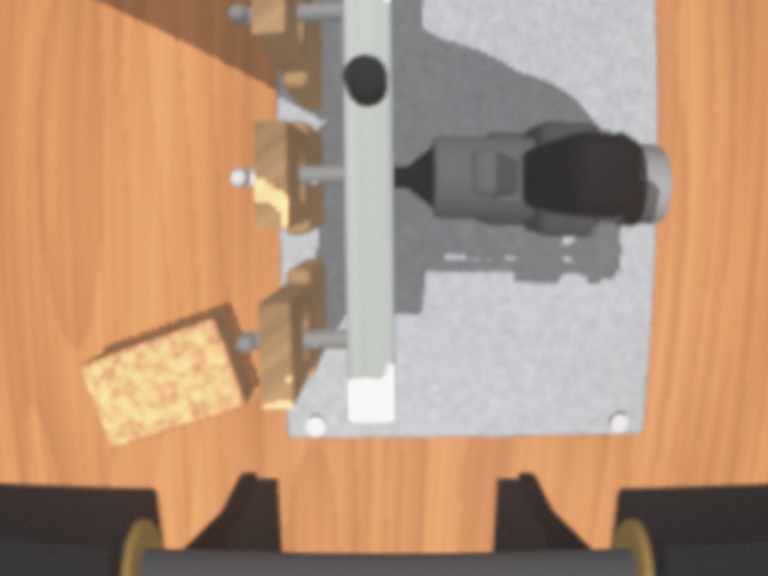

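View pics/t5.png

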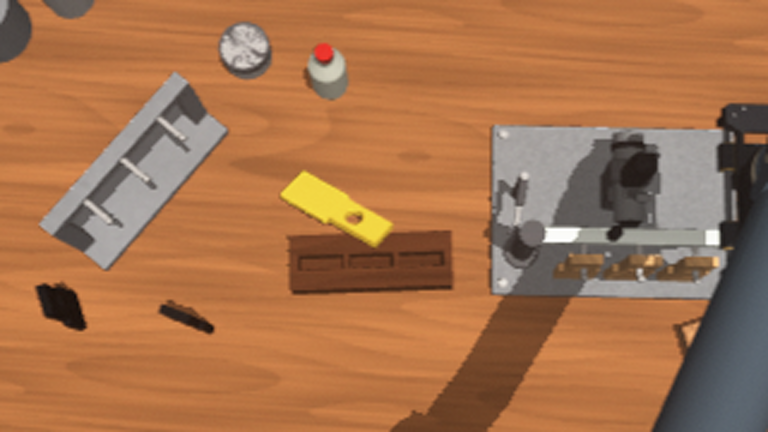

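```bash
python3 - <<'E'
from h import *
f=robot.grab_frame("top")
q=np.array([onz(f,np.array(p)/2.4+[150,130],.05) for p in((287,237),(450,231),(453,287),(291,293))]);print(q.round(4),q.mean(0))
for p,z in(((303,172),.0),((282,195),0),((391,233),.06),((376,246),.06),((355,217),.04)): print(onz(f,np.array(p)/2.4+[150,130],z).round(4))
c=q.mean(0)
plan([(.45,-.2,.40,.05),(c[0]-.05,c[1]-.08,.40,.05)],vmax=.038,hand=.0)
E
```

```text
[[ 0.4974  0.1446  0.05  ]
 [ 0.5214 -0.0758  0.05  ]
 [ 0.4456 -0.0847  0.05  ]
 [ 0.4219  0.1323  0.05  ]] [0.4715872  0.02910012 0.05      ]
[0.599  0.1358 0.    ]
[0.5639 0.1625 0.    ]
[0.5114 0.0038 0.06  ]
[0.4923 0.0226 0.06  ]
[0.5331 0.0551 0.04  ]
t 39.45 at [ 0.5315 -0.3831  0.3144] yaw 0.051 F [0.7 1.1 0.4] w 0.461
[[[-0.012, -0.031, -0.014], 0.0, 0.0], [[-0.012, -0.031, -0.015], 0.0, 0.0], [[-0.012, -0.032, -0.014], 0.001, 0.0], [[-0.012, -0.031, -0.014], -0.0, 0.0], [[-0.012, -0.031, -0.014], -0.0, 0.0], [[-0.012, -0.031, -0.015], 0.0, 0.0], [[-0.005, -0.038, 0.0], 0.0, 0.0], [[-0.006, -0.037, 0.0], 0.0, 0.0]]
[[[-0.005, -0.038, 0.0], 0.0, 0.0], [[-0.005, -0.037, 0.0], 0.0, 0.0]]
```

arm_command --commands '[[[-0.012,-0.031,-0.014],0,0],[[-0.012,-0.031,-0.015],0,0],[[-0.012,-0.032,-0.014],0,0],[[-0.008,-0.033,-0.014],0,0],[[-0.008,-0.035,-0.014],0,0],[[-0.008,-0.035,-0.015],0,0],[[-0.005,-0.038,0],0,0],[[-0.006,-0.037,0],0,0]]'

```text
time_s: 40.12
position: [0.4466, -0.1117, 0.4013]
tcp_rot: [3.14, 0.086, 0.005]
ft_force: [0.4, 0.7, -0.5]
gripper_width: 0.498
```

arm_command --commands '[[[-0.005,-0.03,0],0,0],[[0,-0.03,0],0,0],[[0,0,0],0,0],[[0,0,0],0,0],[[0,0,0],0,0]]'

```text
time_s: 40.53
position: [0.4383, -0.0557, 0.4002]
tcp_rot: [3.14, 0.082, 0.001]
ft_force: [0.7, -0.2, -0.3]
gripper_width: 0.5
```

```bash
python3 - <<'E'
from h import *
s=robot.state();f=robot.grab_frame("wrist");save(f,"w20.png",(180,30,460,240),2.8)
print(s["position"],yaw_of(s),s["time_s"])
E
```

```text
[ 0.43827747 -0.05567845  0.40022068] 0.05239024658691111 40.5333
```

View pics/w20.png

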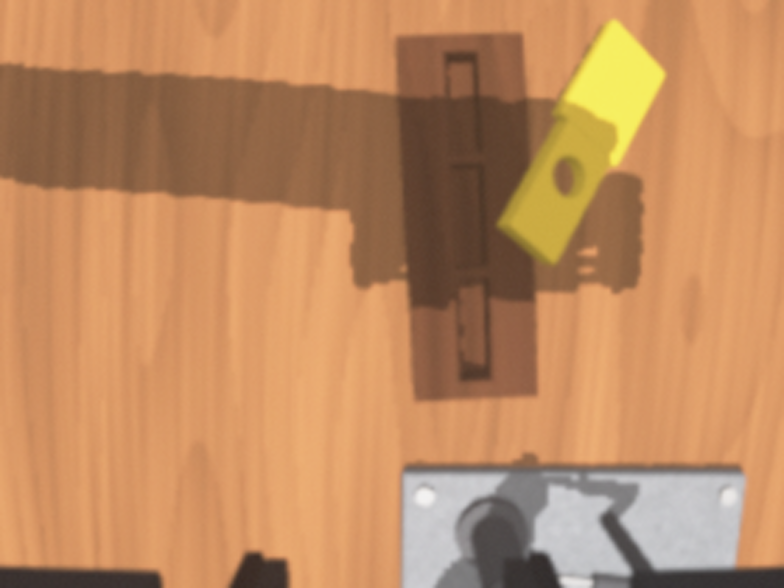

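```bash
python3 - <<'E'
from h import *
s=robot.state();f=robot.grab_frame("wrist")
W=lambda p,z: wonz(f,s,np.array(p)/2.8+[180,30]-.3,z)
b=(W((615,20),.012)+W((665,75),.012))/2; h=(W((500,225),.06)+W((556,262),.06))/2; hole=W((568,174),.045)
print(b.round(4),h.round(4),hole.round(4),"len",np.linalg.norm(b-h))
ax=(h-b)/np.linalg.norm(h-b); g=b+ax*.085; print("grip",g.round(4),"axis yaw",np.arctan2(ax[1],ax[0]).round(3))
from scipy.optimize import least_squares
px=np.array([(397,37),(522,34),(537,393),(415,401)])/2.8+[180,30]-.3
P=np.array([[-.0375,.11,.05],[.0375,.11,.05],[.0375,-.11,.05],[-.0375,-.11,.05]])
r=least_squares(lambda v:(wproj(f,s,np.array([S(*p,v=v) for p in P]))-px).ravel(),[.47,.03,.1]);print("stand",r.x.round(4),r.fun.round(1))
jy=np.arctan2(ax[1],ax[0])+np.pi/2
plan([(g[0],g[1],.12,jy),(g[0],g[1],.014,jy)],vmax=.03,hand=-1)
E
```

```text
[0.5852 0.151  0.012 ] [0.5118 0.0153 0.06  ] [0.5355 0.0591 0.045 ] len 0.16156242620865405
grip [0.5466 0.0796 0.0373] axis yaw -2.067
stand [0.4777 0.0295 0.1032] [-0.6 -0.7  0.5 -0.8  0.4  1.1 -0.2  0.3]
t 40.63 at [ 0.4382 -0.057   0.4   ] yaw 0.049 F [-0.7 -0.3  0.1] w 0.503
[[[0.01, -0.012, 0.025], 0.05, -1], [[0.01, -0.012, 0.026], 0.049, -1], [[0.01, -0.013, 0.025], 0.05, -1], [[0.008, -0.014, 0.026], 0.049, -1], [[0.008, -0.013, 0.025], 0.05, -1], [[0.007, -0.014, 0.026], 0.049, -1], [[0.007, -0.015, 0.025], 0.05, -1], [[0.005, -0.015, 0.026], 0.049, -1]]
[[[0.006, -0.015, 0.025], 0.05, -1], [[0.004, -0.015, 0.026], 0.05, -1], [[0.003, -0.015, 0.025], 0.049, -1], [[0.0, -0.0, 0.026], 0.0, -1], [[0.0, -0.0, 0.027], 0.0, -1], [[0.0, -0.0, 0.026], 0.0, -1], [[0.0, -0.0, 0.027], 0.0, -1]]
```

```bash
python3 - <<'E'
from h import *
plan([(.563,.110,.12,-.496),(.563,.110,.01,-.496)],vmax=.034,hand=-.52)
E
```

```text
t 40.63 at [ 0.4382 -0.057   0.4   ] yaw 0.049 F [-0.7 -0.3  0.1] w 0.503
[[[0.012, -0.015, 0.025], 0.05, -0.52], [[0.011, -0.015, 0.026], 0.049, -0.52], [[0.011, -0.016, 0.025], 0.05, -0.52], [[0.01, -0.016, 0.026], 0.049, -0.52], [[0.009, -0.016, 0.025], 0.05, -0.52], [[0.008, -0.018, 0.026], 0.049, -0.52], [[0.007, -0.017, 0.025], 0.05, -0.52], [[0.007, -0.018, 0.026], 0.05, -0.52]]
[[[0.005, -0.018, 0.025], 0.049, -0.52], [[0.005, -0.018, 0.026], 0.05, -0.52], [[0.003, -0.019, 0.025], 0.049, -0.52], [[0.0, -0.0, 0.027], 0.0, -0.52], [[0.0, -0.0, 0.028], 0.0, -0.52], [[0.0, -0.0, 0.027], 0.0, -0.52], [[0.0, -0.0, 0.028], 0.0, -0.52]]
```

arm_command --commands '[[[0.012,-0.015,0.025],0.05,-0.52],[[0.011,-0.015,0.026],0.05,-0.52],[[0.011,-0.016,0.025],0.05,-0.52],[[0.01,-0.016,0.026],0.05,-0.52],[[0.009,-0.016,0.025],0.05,-0.52],[[0.008,-0.018,0.026],0.05,-0.52],[[0.007,-0.017,0.025],0.05,-0.52],[[0.007,-0.018,0.026],0.05,-0.52]]'

```text
time_s: 41.3
position: [0.5301, 0.0644, 0.1944]
tcp_rot: [-3.092, 0.554, 0.001]
ft_force: [0.1, -0.4, 0.1]
gripper_width: 0.757
```

arm_command --commands '[[[0.005,-0.018,0.025],0.05,-0.52],[[0.005,-0.018,0.026],0.05,-0.52],[[0.003,-0.019,0.025],0.045,-0.52],[[0,0,0],0,-0.52],[[0,0,0],0,-0.52],[[0,0,0],0,-0.52]]'

```text
time_s: 41.8
position: [0.5631, 0.1095, 0.1205]
tcp_rot: [3.045, -0.771, 0.0]
ft_force: [0.4, -0.7, 0.4]
gripper_width: 0.757
```

```bash
python3 - <<'E'
from h import *
s=robot.state();f=robot.grab_frame("wrist");save(f,"w21.png",(160,70,480,310),2.4)
plan([(.563,.110,.009,-.496)],vmax=.03,hand=-.52)
E
```

```text
t 41.85 at [0.5633 0.1093 0.1212] yaw -0.496 F [0.8 0.5 0.6] w 0.754
[[[-0.0, -0.0, 0.028], -0.0, -0.52], [[-0.0, -0.0, 0.028], -0.0, -0.52], [[-0.0, -0.0, 0.028], -0.0, -0.52], [[-0.001, -0.0, 0.028], -0.0, -0.52]]
```

View pics/w21.png

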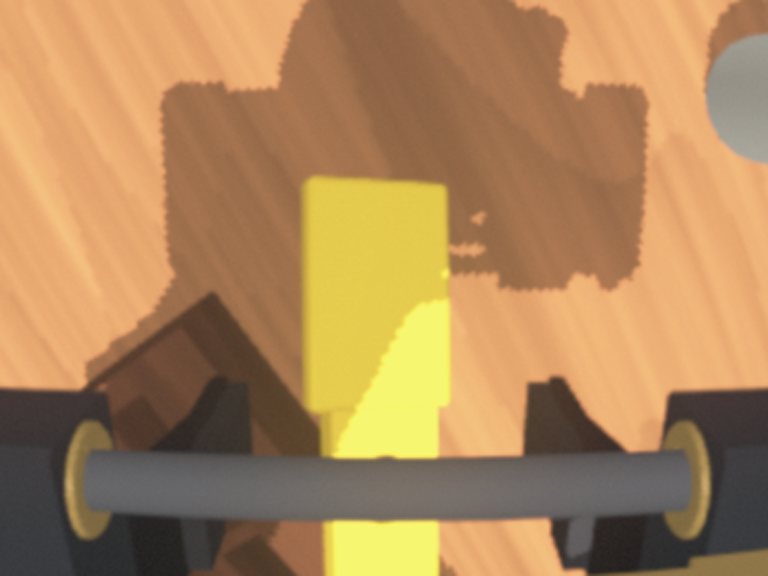

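```bash
python3 - <<'E'
from h import *
f=robot.grab_frame("top")
for l in("glue","tape_tin"):
    print(l,[(x["at"],round(x["conf"],2),onz(f,x["at"],.05).round(3)) for x in robot.look_for(f,l)])
save(f,"t6.png",(220,120,340,210),6)
s=robot.state();w=robot.grab_frame("wrist")
print(wonz(w,s,np.array([705,95])/2.4+[160,70],.08),wonz(w,s,np.array([768,95])/2.4+[160,70],.1))
E
```

```text
glue [([283.7, 159.0], 0.63, array([0.736, 0.119, 0.05 ]))]
tape_tin [([250.2, 151.9], 0.89, array([0.753, 0.233, 0.05 ])), ([405.3, 213.0], 0.55, array([ 0.581, -0.295,  0.05 ])), ([447.5, 277.5], 0.5, array([ 0.381, -0.436,  0.05 ])), ([388.1, 241.1], 0.23, array([ 0.484, -0.242,  0.05 ]))]
[0.68213542 0.13546134 0.08      ] [0.69153231 0.13156085 0.1       ]
```

View pics/t6.png

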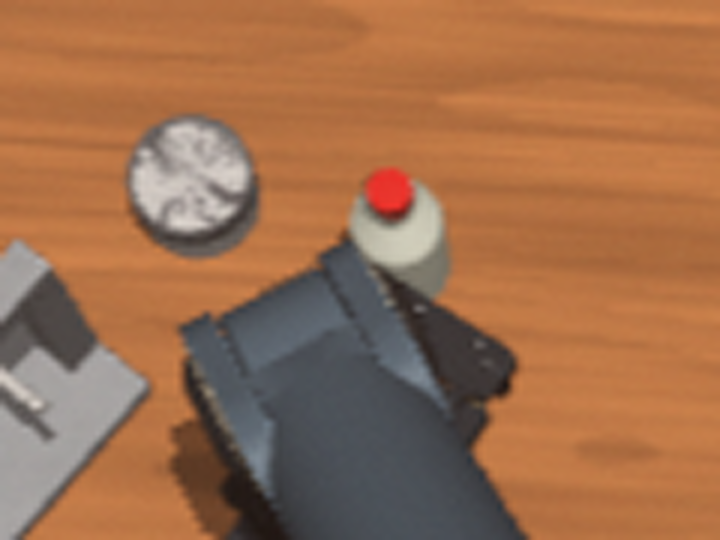

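arm_command --commands '[[[0,0,0.028],0,-0.52],[[0,0,0.028],0,-0.52],[[0,0,0.028],0,-0.52],[[0,0,0.026],0,-0.52],[[0,0,0],0,-0.52],[[0,0,0],0,1],[[0,0,0],0,1],[[0,0,0],0,1]]' --squeeze 15

```text
time_s: 42.72
position: [0.5642, 0.1109, 0.0124]
tcp_rot: [-3.044, 0.769, -0.006]
ft_force: [0.7, -0.5, 0.1]
gripper_width: 0.616
```

arm_command --commands '[[[0,0,0],0,1],[[0,0,0],0,1],[[0,0,0],0,1]]'

```text
time_s: 42.97
position: [0.5641, 0.1109, 0.0118]
tcp_rot: [-3.044, 0.769, -0.005]
ft_force: [-0.8, -0.1, 5.2]
gripper_width: 0.608
```

arm_command --commands '[[[0,0,-0.02],0,1],[[0,0,-0.04],0,1],[[0,0,-0.04],0,1],[[0.03,0.026,0],0,1],[[0.03,0.026,0],0,1],[[0.029,0.026,0],0,1],[[0,0,0.03],0,1],[[0,0,0.03],0,1]]'

```text
time_s: 43.63
position: [0.6062, -0.005, 0.0511]
tcp_rot: [3.042, -0.781, 0.008]
ft_force: [-0.8, 1.1, -1.6]
gripper_width: 0.608
```

```bash
python3 - <<'E'
from h import *
s=robot.state();print(s["position"],s["ft_force"],s["gripper_width"])
f=robot.grab_frame("top");save(f,"t7.png",(220,130,360,260),5)
g=robot.grab_frame("scene");save(g,"s7.png",(240,120,440,260),4)
E
```

```text
[ 0.60624249 -0.0049829   0.05108391] [-0.75766393  1.05186884 -1.6499662 ] 0.6083206515899613
```

View pics/s7.png

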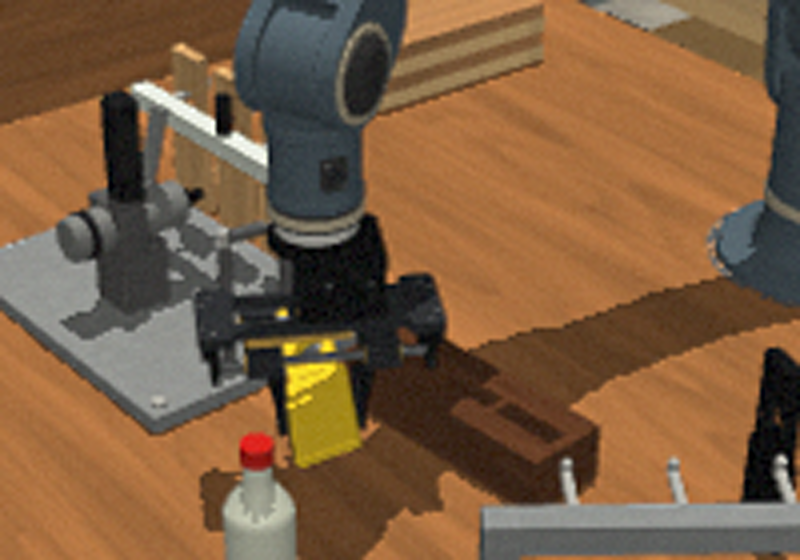

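arm_command --commands '[[[0,0,0.02],0,1],[[0,0,0.018],0,1],[[0,0,0],0,1],[[0,0,0],0,-0.52],[[0,0,0],0,-0.52],[[0,0,0],0,-0.52],[[0,0,-0.03],0,-0.52],[[0,0,-0.04],0,-0.52]]'

```text
time_s: 44.4
position: [0.6016, -0.0007, 0.0811]
tcp_rot: [3.044, -0.769, -0.009]
ft_force: [1.1, -0.7, 0.3]
gripper_width: 0.754
```

arm_command --commands '[[[0,0,-0.04],0,0],[[0,0,-0.04],0,0.1],[[0,0,-0.04],0,0.2],[[0,0,-0.04],0,0.2],[[0,0,-0.04],0,0.2],[[0,0,-0.04],0,0.2]]'

```text
time_s: 44.9
position: [0.6033, -0.0001, 0.326]
tcp_rot: [-3.046, 0.769, -0.004]
ft_force: [1.0, 0.4, 0.1]
gripper_width: 0.431
```

```bash
python3 - <<'E'
from h import *
plan([(.50,-.12,.36,0),(.44,-.12,.36,.05),(.42,-.17,.36,.05)],vmax=.038,hand=.2)
f=robot.grab_frame("wrist");save(f,"w22.png",(120,0,520,300),1.9)
E
```

```text
t 44.9 at [ 6.033e-01 -1.000e-04  3.260e-01] yaw -0.494 F [1.  0.4 0.1] w 0.431
[[[-0.007, 0.031, -0.007], -0.099, 0.2], [[-0.01, 0.03, -0.007], -0.099, 0.2], [[-0.012, 0.029, -0.006], -0.099, 0.2], [[-0.016, 0.028, -0.007], -0.098, 0.2], [[-0.018, 0.026, -0.007], -0.099, 0.2], [[-0.03, -0.0, -0.0], -0.025, 0.2], [[-0.03, -0.001, -0.0], -0.025, 0.2], [[-0.011, 0.024, -0.0], -0.0, 0.2]]
[[[-0.011, 0.025, -0.0], -0.0, 0.2]]
```

View pics/w22.png

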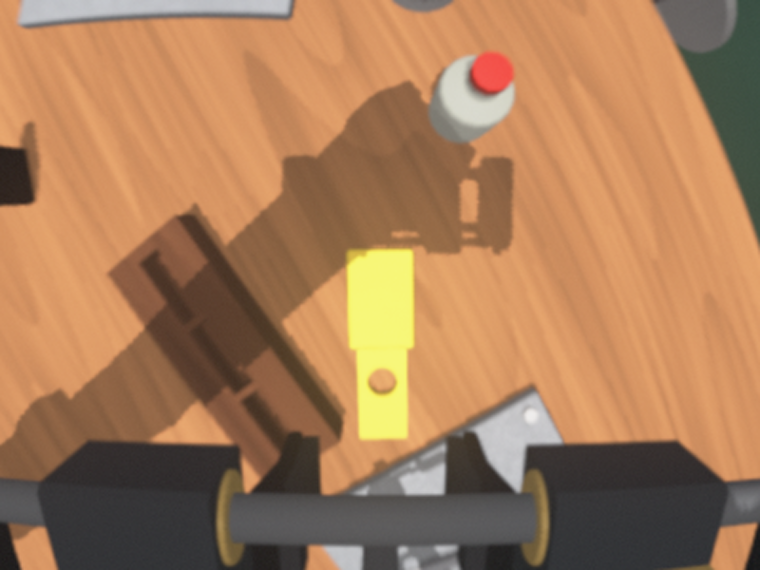

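The yellow board now lies flat and clear of the stand. Moving to view the hung boards.

arm_command --commands '[[[-0.007,0.031,-0.01],-0.099,0.2],[[-0.01,0.03,-0.01],-0.099,0.2],[[-0.012,0.029,-0.01],-0.099,0.2],[[-0.016,0.028,-0.005],-0.098,0.2],[[-0.018,0.026,0],-0.099,0.2],[[-0.03,0,0],-0.025,0.2],[[-0.02,0.02,0],-0.025,0.2],[[0,0.037,0],0,0.2]]'

```text
time_s: 45.62
position: [0.4499, -0.1746, 0.3593]
tcp_rot: [3.137, 0.087, 0.001]
ft_force: [0.6, 1.2, 0.8]
gripper_width: 0.397
```

arm_command --commands '[[[0,0.037,0],0,0.2],[[0,0.037,0],0,0.2],[[0,0.037,0],0,0.2],[[0,0.037,0],0,0.2],[[0,0.03,0],0,0.2],[[0,0,0],0,0.2],[[0,0,0],0,0.2],[[0,0,0],0,0.2]]'

```text
time_s: 46.28
position: [0.4619, -0.3548, 0.3578]
tcp_rot: [-3.14, -0.079, -0.001]
ft_force: [0.2, 0.4, -1.0]
gripper_width: 0.401
```

```bash
python3 - <<'E'
from h import *
s=robot.state();f=robot.grab_frame("wrist")
print(s["position"],yaw_of(s),s["time_s"])
save(f,"w23.png",(250,20,400,240),5)
im=cv2.imread("pics/w23.png");cv2.imwrite("pics/w23a.png",im[:600]);cv2.imwrite("pics/w23b.png",im[500:]);print(im.shape)
E
```

```text
[ 0.46188493 -0.35482402  0.3578032 ] 0.05022735472207472 46.2833
(1100, 750, 3)
```

View pics/w23a.png

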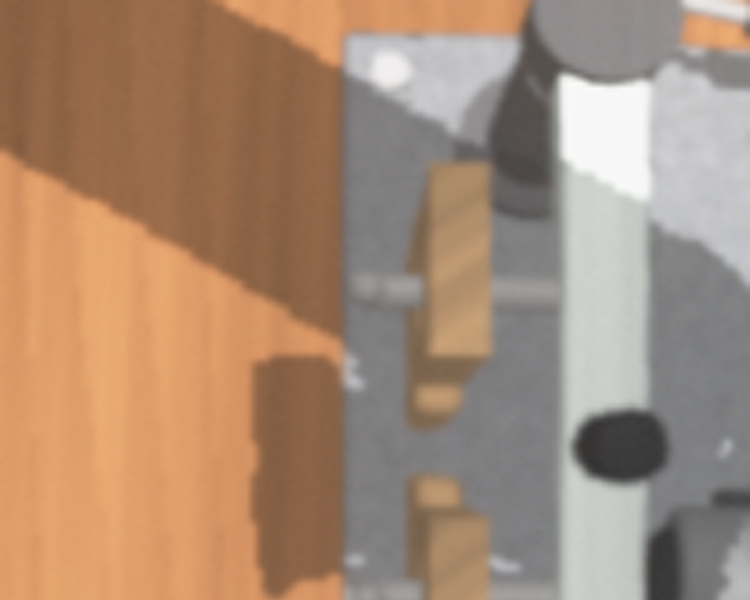

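View pics/w23b.png

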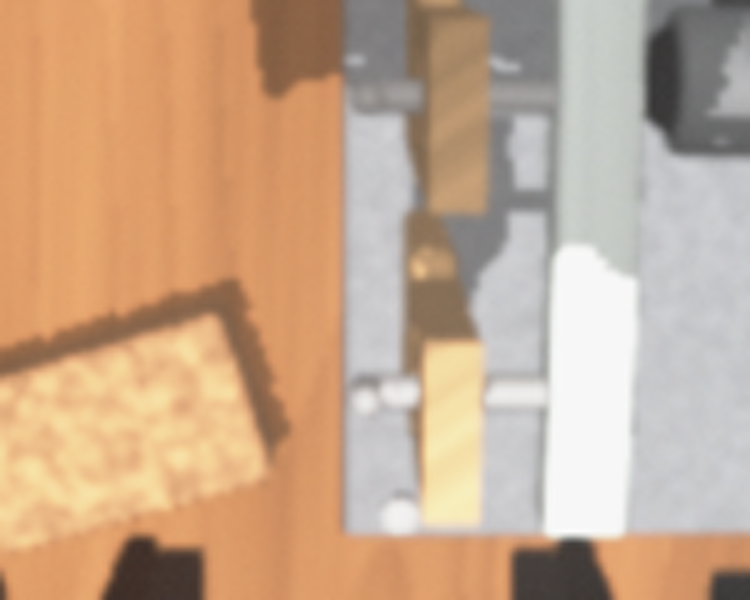

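```bash
python3 - <<'E'
from h import *
s=robot.state();f=robot.grab_frame("wrist")
for n,p in(("B0",(460,260)),("B1",(459,613)),("B2",(452,932))):
    print(n,wonz(f,s,np.array(p)/5+[250,20]-.4,.2065).round(4))
print([np.round(hang(i),4) for i in range(3)])
plan([(.4755,-.24,.29,.0512),(.4755,-.24,.182,.0512)],vmax=.034,hand=.2)
E
```

```text
B0 [ 0.4772 -0.2381  0.2065]
B1 [ 0.4811 -0.3097  0.2065]
B2 [ 0.4841 -0.3771  0.2065]
[array([ 0.4784, -0.2386,  0.18  ]), array([ 0.482 , -0.3085,  0.18  ]), array([ 0.4855, -0.3784,  0.18  ])]
t 46.38 at [ 0.4621 -0.3542  0.358 ] yaw 0.052 F [0.1 0.2 0.1] w 0.405
[[[0.005, -0.028, 0.017], 0.0, 0.2], [[0.005, -0.029, 0.017], 0.0, 0.2], [[0.004, -0.028, 0.017], 0.0, 0.2], [[0.005, -0.028, 0.017], 0.001, 0.2], [[0.0, -0.0, 0.027], -0.0, 0.2], [[0.0, -0.0, 0.027], -0.0, 0.2], [[0.0, -0.0, 0.027], -0.0, 0.2], [[0.0, -0.0, 0.027], -0.0, 0.2]]
```

arm_command --commands '[[[0.006,-0.029,0.017],0,0.2],[[0.005,-0.029,0.017],0,0.2],[[0.005,-0.028,0.017],0,0.2],[[0.005,-0.029,0.017],0,0.2],[[0,0,0.027],0,0.2],[[0,0,0.027],0,0.2],[[0,0,0.027],0,0.2],[[0,0,0.026],0,0.2]]' --squeeze 20

```text
time_s: 47.05
position: [0.477, -0.2385, 0.1819]
tcp_rot: [3.139, 0.081, 0.002]
ft_force: [-0.1, -0.9, 0.5]
gripper_width: 0.396
```

arm_command --commands '[[[0,0,0],0,0.2],[[0,0,0],0,0.2],[[0,0,0],0,1],[[0,0,0],0,1],[[0,0,0],0,1],[[0,0,0],0,1],[[0,0,0],0,1],[[0,0,0],0,1]]'

```text
time_s: 47.72
position: [0.4774, -0.2404, 0.1832]
tcp_rot: [3.14, 0.077, 0.002]
ft_force: [-0.2, 0.9, 3.9]
gripper_width: 0.137
```

arm_command --commands '[[[0,0,0],0,1],[[0,0,0],0,1]]'

```text
time_s: 47.88
position: [0.4774, -0.2404, 0.1831]
tcp_rot: [3.14, 0.077, 0.002]
ft_force: [-0.9, -0.2, 6.5]
gripper_width: 0.134
```

arm_command --commands '[[[0,0,-0.006],0,1],[[0,0,-0.006],0,1],[[0,0,0],0,1],[[-0.013,0,0],0,1],[[-0.014,0,0],0,1],[[-0.014,0,0],0,1],[[-0.014,0,0],0,1],[[0,0,-0.02],0,1]]'

```text
time_s: 48.55
position: [0.4154, -0.2422, 0.2106]
tcp_rot: [-3.137, -0.073, 0.016]
ft_force: [-0.9, -0.5, -0.5]
gripper_width: 0.138
```

arm_command --commands '[[[0,0,-0.03],0,1],[[0,0,-0.035],0,1],[[0,-0.02,-0.035],0,1],[[0,-0.035,-0.03],0,1],[[0,-0.035,0],0,1],[[0,-0.035,0],0,1],[[0,-0.03,0],0,1],[[0,-0.02,0],0,1]]'

```text
time_s: 49.22
position: [0.4122, -0.0682, 0.3412]
tcp_rot: [3.14, 0.082, -0.0]
ft_force: [-0.0, -0.4, 0.2]
gripper_width: 0.138
```

arm_command --commands '[[[0,0,0],0,1],[[0,0,0],0,1],[[0,0,0],0,1]]'

```text
time_s: 49.47
position: [0.413, -0.0725, 0.3411]
tcp_rot: [3.14, 0.075, -0.001]
ft_force: [0.9, -0.1, -0.9]
gripper_width: 0.134
```

```bash
python3 - <<'E'
from h import *
s=robot.state();f=robot.grab_frame("wrist")
print(s["position"],yaw_of(s),s["time_s"])
save(f,"w24.png",(250,20,450,240),4)
im=cv2.imread("pics/w24.png");cv2.imwrite("pics/w24.png",im[:600])
cv2.imwrite("pics/w24b.png",im[400:])
E
```

```text
[ 0.41296686 -0.0725167   0.34105999] 0.04747113910831233 49.4667
```

View pics/w24.png

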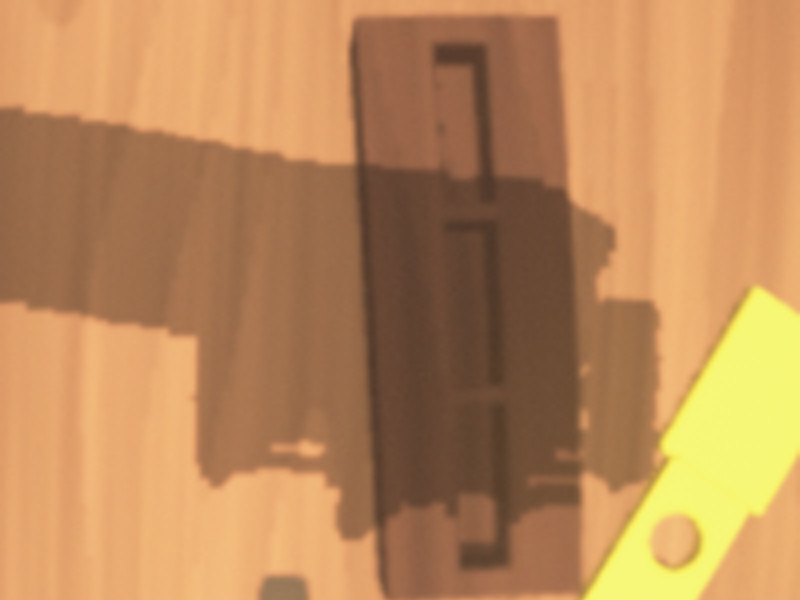

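View pics/w24b.png

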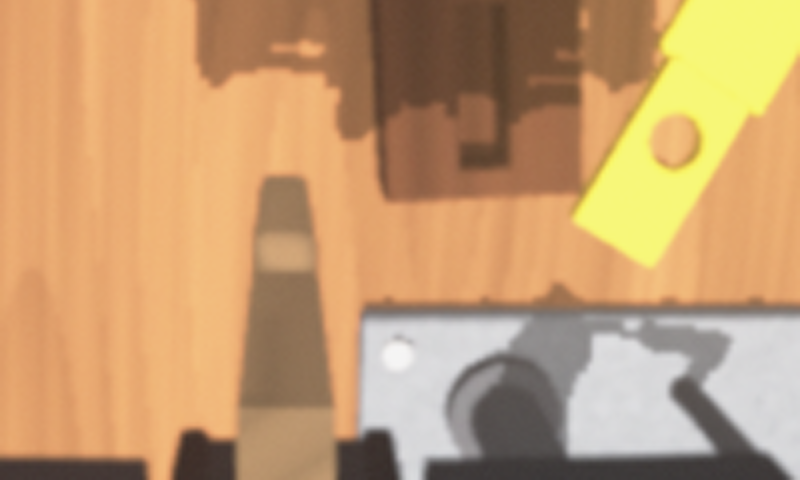

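```bash
cat > stand.py <<'E'
from h import *
from scipy.optimize import least_squares
s=robot.state();f=robot.grab_frame("wrist")
def fit(obs,outl,o,sc,d=None,x0=(.4777,.0295,.1032)):
    """obs: list of (slotk,sx,sy,px) ; outl: (sx,sy,px)"""
    px=np.array([q[3] for q in obs]+[q[2] for q in outl],float)/sc+o-.5+.5/sc
    def res(v):
        P=[S(q[1]*.0095,q[0]*v[3]+q[2]*.0305,.05,v=v[:3]) for q in obs]+[S(q[0]*.0375,q[1]*.11,.05,v=v[:3]) for q in outl]
        return (wproj(f,s,np.array(P))-px).ravel()
    r=least_squares(res,[*x0,.069]); return r.x,r.fun.reshape(-1,2)
E
python3 - <<'E'
from stand import *
obs=[(1,-1,1,(432,44)),(1,1,1,(487,44)),(1,1,-1,(495,204)),(0,1,1,(498,220)),(-1,-1,-1,(460,567)),(-1,1,-1,(508,567))]
out=[(-1,1,(357,18)),(1,1,(557,16)),(1,-1,(582,590)),(-1,-1,(387,597))]
v,e=fit(obs,out,[250,20],4); print(v.round(4)); print(e.round(1).tolist())
v2,e2=fit(obs,[],[250,20],4); print(v2.round(4)); print(e2.round(1).tolist())
# in-hand: shoulder patch crop4b (257..312, 233..272)+400
for k in(1,0,-1): print(k,np.round(S(0,k*v2[3],.015,v=v2),4))
P=[S(x*.0095,k*v2[3]+y*.0305,.05,v=v2) for k in(1,0,-1) for x in(-1,1) for y in(-1,1)]
dots(f,s,P,"w25.png",(320,20,400,170),5)
E
```

```text
[0.4775 0.0305 0.1019 0.0674]
[[0.5, -0.1], [-0.3, -0.1], [0.2, -0.4], [-0.3, -0.1], [-0.1, 0.0], [0.4, -0.5], [-0.5, -0.8], [0.3, -0.4], [0.1, 0.9], [-0.3, 1.4]]
[0.4774 0.0301 0.1014 0.0674]
[[0.5, 0.1], [-0.4, 0.1], [0.2, -0.2], [-0.3, 0.1], [-0.3, 0.3], [0.3, -0.3]]
1 [0.4706 0.0972 0.015 ]
0 [0.4774 0.0301 0.015 ]
-1 [ 0.4842 -0.0369  0.015 ]
```

View pics/w25.png

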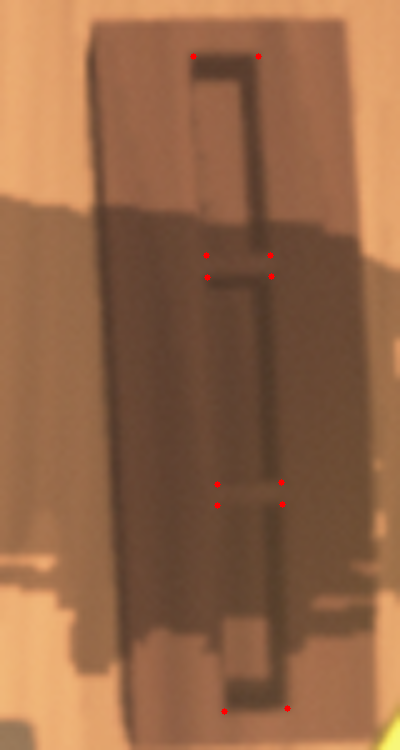

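```bash
cat >> h.py <<'E'
def tproj(f,P):
    E=np.array(f["hand_eye"]); c=(np.array(P,float)-E[:3,3])@E[:3,:3]
    r=np.hypot(c[:,0],c[:,1]); th=np.arctan2(r,c[:,2]); return np.stack([f["cx"]+f["fx"]*th*c[:,0]/r,f["cy"]+f["fy"]*th*c[:,1]/r],1)
E
python3 - <<'E'
from h import *
f=robot.grab_frame("wrist")
save(f,"w26.png",(290,150,350,240),8)
for zt in(.1345,.1365): print(zt,tproj(f,[(-.006,-.02,zt-.08),(.006,-.02,zt-.08),(-.006,-.027,zt-.08),(.006,-.027,zt-.08),(-.006,-.027,zt),(.006,-.027,zt),(-.006,-.02,zt-.16),(.006,-.02,zt-.16)]).round(1).tolist())
P=[(-.006,-.02,.0565),(.006,-.02,.0565),(-.006,-.027,.0565),(.006,-.027,.0565),(-.006,-.027,.1365),(.006,-.027,.1365)]
im=cv2.imread("pics/w26.png")
for a in tproj(f,P): cv2.circle(im,tuple(int(z) for z in (a-[290,150]+.5)*8),4,(0,0,255),-1)
cv2.imwrite("pics/w26.png",im)
E
```

```text
0.1345 [[312.0, 187.8], [328.7, 187.8], [311.9, 178.3], [328.8, 178.3], [314.2, 160.9], [326.7, 160.9], [307.4, 228.7], [332.9, 228.7]]
0.1365 [[312.1, 187.1], [328.6, 187.1], [312.0, 177.7], [328.7, 177.7], [314.3, 160.6], [326.6, 160.6], [307.6, 227.1], [332.7, 227.1]]
```

View pics/w26.png

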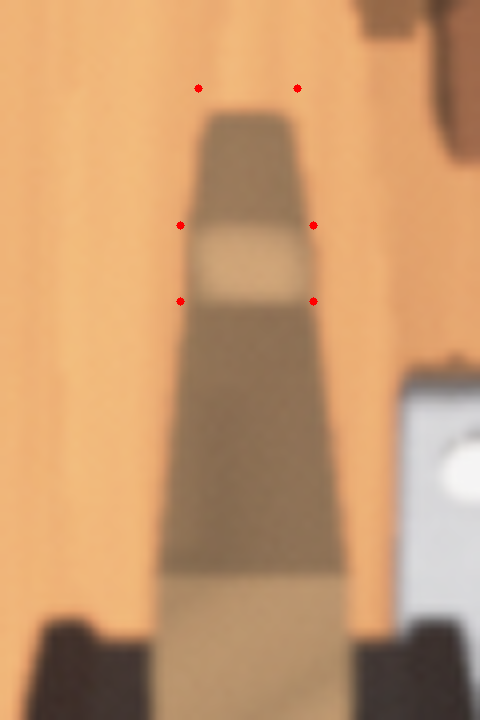

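```bash
python3 - <<'E'
from h import *
plan([(.4703,.0999,.33,.1014),(.4703,.0999,.205,.1014)],vmax=.034,hand=1)
E
```

```text
t 49.62 at [ 0.4133 -0.0727  0.341 ] yaw 0.046 F [ 0.7 -0.1 -0.8] w 0.135
[[[0.011, -0.028, 0.002], -0.009, 1], [[0.011, -0.028, 0.002], -0.009, 1], [[0.011, -0.029, 0.002], -0.009, 1], [[0.012, -0.028, 0.001], -0.01, 1], [[0.012, -0.027, 0.002], -0.009, 1], [[0.012, -0.028, 0.002], -0.009, 1], [[-0.0, -0.0, 0.031], 0.0, 1], [[-0.0, -0.0, 0.032], 0.0, 1]]
[[[-0.0, -0.0, 0.031], 0.0, 1], [[-0.0, -0.0, 0.031], 0.0, 1]]
```

arm_command --commands '[[[0.011,-0.028,0.002],-0.009,1],[[0.011,-0.028,0.002],-0.009,1],[[0.011,-0.029,0.002],-0.009,1],[[0.012,-0.028,0.001],-0.01,1],[[0.012,-0.027,0.002],-0.009,1],[[0.012,-0.028,0.002],-0.009,1],[[0,0,0.031],0,1],[[0,0,0.031],0,1]]'

```text
time_s: 50.28
position: [0.472, 0.103, 0.2686]
tcp_rot: [-3.135, -0.167, -0.006]
ft_force: [0.1, -1.1, -1.0]
gripper_width: 0.135
```

arm_command --commands '[[[0,0,0.031],0,1],[[0,0,0.031],0,1],[[0,0,0],0,1],[[0,0,0],0,1],[[0,0,0],0,1]]'

```text
time_s: 50.7
position: [0.4717, 0.1013, 0.2078]
tcp_rot: [-3.137, -0.162, -0.003]
ft_force: [0.0, 0.6, 0.1]
gripper_width: 0.138
```

```bash
python3 - <<'E'
from h import *
plan([(.4703,.0999,.205,.1014)],vmax=.034,hand=1)
f=robot.grab_frame("scene");save(f,"s8.png",(320,150,440,260),6)
f=robot.grab_frame("wrist");save(f,"w27.png",(250,80,400,240),4.5)
E
```

```text
t 50.7 at [0.4717 0.1013 0.2078] yaw 0.103 F [0.  0.6 0.1] w 0.138
[[[-0.002, 0.001, 0.003], 0.002, 1]]
```

View pics/s8.png

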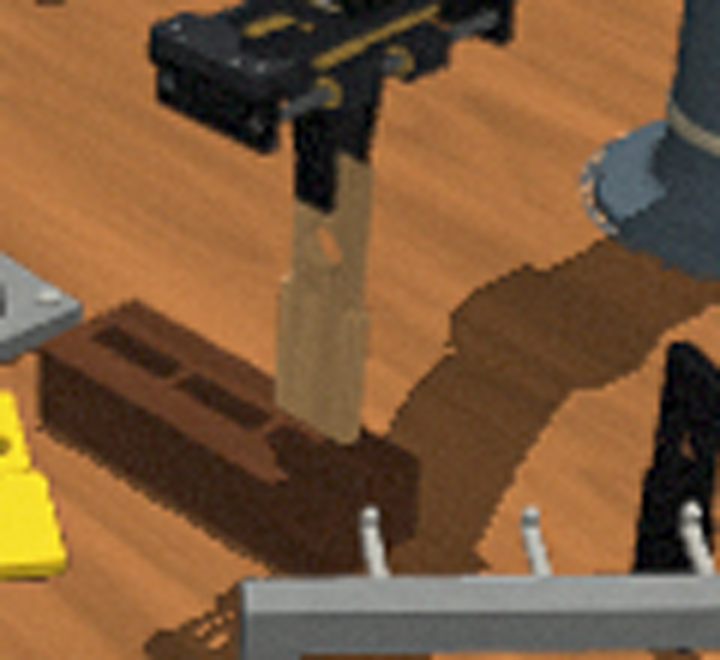

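View pics/w27.png

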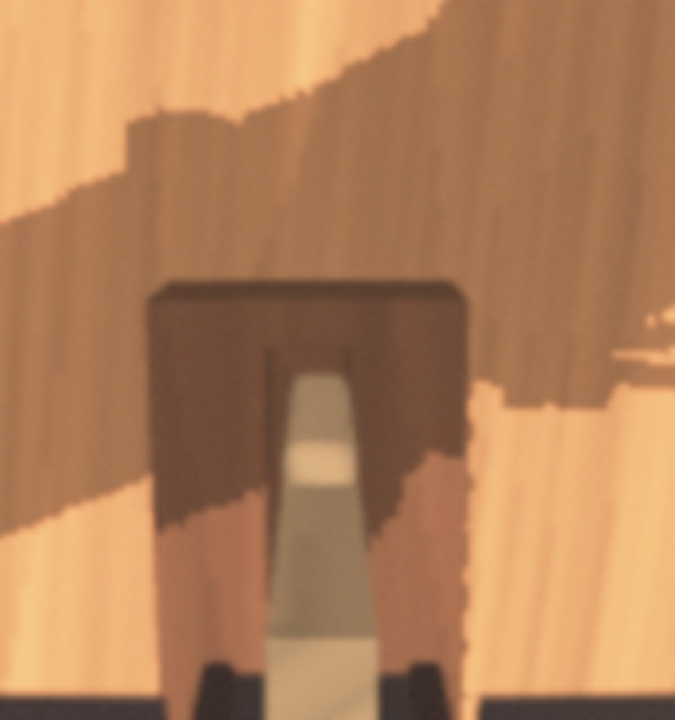

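```bash
python3 - <<'E'
from h import *
s=robot.state();f=robot.grab_frame("wrist")
T=R.from_rotvec(s["tcp_rot"]).as_matrix()
tl=lambda X:(np.array(X)-s["position"])@T
px=lambda p:np.array(p)/4.5+[250,80]-.4
for n,p in(("L",(267,400)),("R",(348,380)),("top",(308,347))): print(n,tl(wonz(f,s,px(p),.05)).round(4))
# board bottom end in tool coords at depth .1365
zb=s["position"][2]-.1365
for n,p in(("bl",(292,373)),("br",(347,373))): print(n,tl(wonz(f,s,px(p),zb)).round(4))
E
```

```text
L [-0.0121 -0.0151  0.1584]
R [ 0.0067 -0.0198  0.1584]
top [-0.0025 -0.0276  0.1584]
bl [-0.0058 -0.0251  0.1365]
br [ 0.0061 -0.0251  0.1365]
```

arm_command --commands '[[[-0.0025,0.001,0],0,1],[[0,0,0.015],0,1],[[0,0,0.015],0,1],[[0,0,0.012],0,1],[[0,0,0.006],0,1],[[0,0,0],0,1],[[0,0,0],0,1]]'

```text
time_s: 51.43
position: [0.4681, 0.1, 0.1586]
tcp_rot: [-3.137, -0.163, -0.0]
ft_force: [-0.6, 0.3, -0.2]
gripper_width: 0.135
```

In the slot with no contact force. Lowering the last stretch.

arm_command --commands '[[[0,0,0.003],0,1],[[0,0,0.002],0,1],[[0,0,0.001],0,1],[[0,0,0],0,1]]'

```text
time_s: 51.77
position: [0.4682, 0.0999, 0.1526]
tcp_rot: [3.137, 0.163, 0.001]
ft_force: [0.2, -0.3, 0.3]
gripper_width: 0.14
```

arm_command --commands '[[[0,0,0.001],0,1],[[0,0,0.001],0,1],[[0,0,0.001],0,1],[[0,0,0],0,1]]'

```text
time_s: 52.1
position: [0.4703, 0.1001, 0.1522]
tcp_rot: [3.136, 0.162, 0.007]
ft_force: [-2.6, -3.0, 18.6]
gripper_width: 0.136
```

arm_command --commands '[[[0,0,-0.001],0,1],[[0,0,0],0,0.2],[[0,0,0],0,0.2],[[0,0,0],0,0.2],[[0,0,0],0,0.2],[[0,0,0],0,0.2],[[0,0,-0.015],0,0.2],[[0,0,-0.03],0,0.2]]'

```text
time_s: 52.77
position: [0.4655, 0.0989, 0.1929]
tcp_rot: [3.137, 0.164, -0.012]
ft_force: [0.6, 0.1, 0.7]
gripper_width: 0.394
```

arm_command --commands '[[[0,0,-0.04],0,0.2],[[0,0.01,-0.04],0,0.2],[[0,0.035,-0.04],0,0.2],[[0,0.037,-0.02],0,0.2],[[0,0.037,0],0,0.2],[[0,0.037,0],0,0.2],[[0,0,0],0,0.2],[[0,0,0],0,0.2]]'

```text
time_s: 53.43
position: [0.4832, -0.0499, 0.326]
tcp_rot: [-3.137, -0.155, 0.002]
ft_force: [-0.1, 1.7, -0.3]
gripper_width: 0.402
```

```bash
python3 - <<'E'
from h import *
s=robot.state();print(s["position"])
f=robot.grab_frame("scene");save(f,"s9.png",(320,150,440,260),5)
f=robot.grab_frame("wrist");save(f,"w28.png",(200,20,450,240),3)
plan([(.45,-.17,.33,.06),(.46,-.311,.30,.0512),(.481,-.311,.29,.0512),(.481,-.3095,.182,.0512)],vmax=.036,hand=.2)
E
```

```text
[ 0.48318677 -0.04993777  0.32597309]
t 53.53 at [ 0.4831 -0.0465  0.3263] yaw 0.105 F [1.3 1.  0.6] w 0.402
[[[-0.011, 0.03, -0.001], 0.011, 0.2], [[-0.012, 0.03, -0.001], 0.011, 0.2], [[-0.01, 0.03, -0.001], 0.012, 0.2], [[-0.011, 0.03, -0.001], 0.011, 0.2], [[0.0, 0.028, 0.006], 0.002, 0.2], [[0.001, 0.029, 0.006], 0.001, 0.2], [[0.0, 0.028, 0.006], 0.002, 0.2], [[0.001, 0.028, 0.006], 0.002, 0.2]]
[[[0.0, 0.028, 0.006], 0.002, 0.2], [[0.021, 0.002, 0.01], -0.0, 0.2], [[0.0, -0.0, 0.027], -0.0, 0.2], [[0.0, -0.001, 0.027], -0.0, 0.2], [[0.0, -0.0, 0.027], -0.0, 0.2], [[0.0, -0.001, 0.027], -0.0, 0.2]]
```

View pics/s9.png

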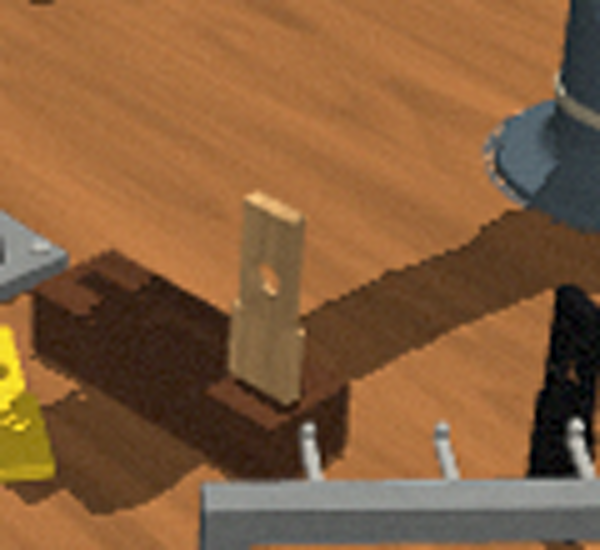

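View pics/w28.png

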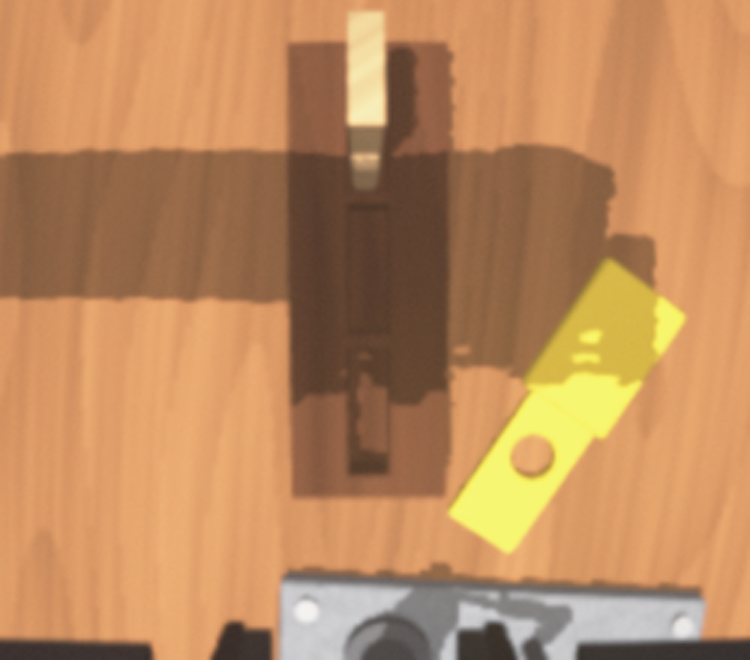

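The first board stands in the far slot. Now the board on hook 1.

arm_command --commands '[[[-0.011,0.03,-0.001],0.011,0.2],[[-0.012,0.03,-0.001],0.011,0.2],[[-0.01,0.03,-0.001],0.012,0.2],[[-0.011,0.03,-0.001],0.011,0.2],[[0,0.028,0.006],0.002,0.2],[[0.001,0.029,0.006],0.002,0.2],[[0,0.028,0.006],0.002,0.2],[[0.001,0.028,0.006],0.002,0.2]]'

```text
time_s: 54.2
position: [0.4589, -0.2829, 0.3063]
tcp_rot: [-3.14, -0.085, -0.0]
ft_force: [0.2, 0.4, 0.9]
gripper_width: 0.397
```

arm_command --commands '[[[0,0.028,0.006],0.001,0.2],[[0.021,0.002,0.01],0,0.2],[[0,0,0],0,0.2],[[0,0,0],0,0.2],[[0,0,0],0,0.2]]'

```text
time_s: 54.62
position: [0.4814, -0.3103, 0.2907]
tcp_rot: [-3.14, -0.084, -0.0]
ft_force: [-0.3, 0.3, 0.0]
gripper_width: 0.4
```

```bash
python3 - <<'E'
from h import *
s=robot.state();f=robot.grab_frame("wrist");save(f,"w29.png",(200,50,450,270),3)
print((wproj(f,s,[[.4811,-.3097,.2065]])-[200,50])*3)
plan([(.481,-.3095,.182,.0512)],vmax=.03,hand=.2)
E
```

```text
[[360.07226614 456.03484643]]
t 54.67 at [ 0.4812 -0.3107  0.2911] yaw 0.053 F [1.  0.2 0.7] w 0.404
[[[-0.0, -0.0, 0.027], 0.0, 0.2], [[-0.0, -0.001, 0.028], 0.001, 0.2], [[-0.0, 0.0, 0.027], 0.0, 0.2], [[-0.0, -0.0, 0.027], 0.001, 0.2]]
```

View pics/w29.png

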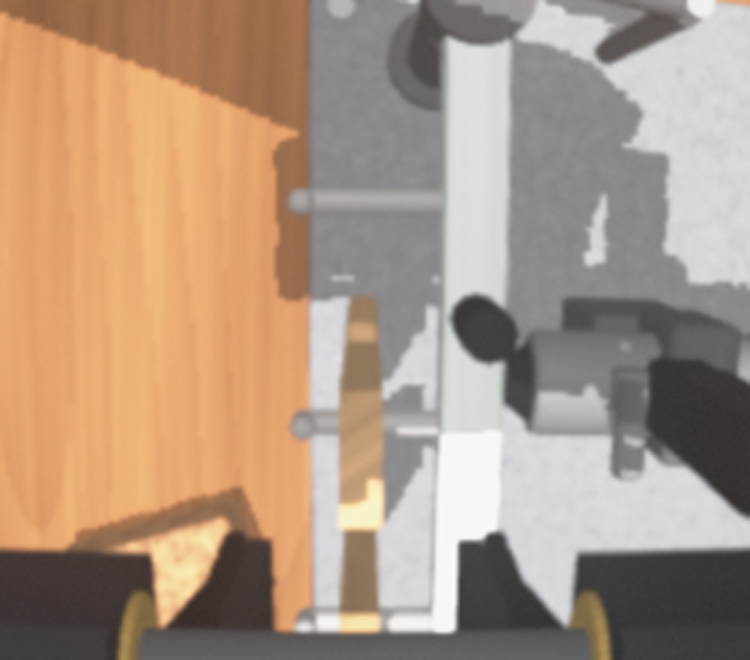

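arm_command --commands '[[[0,-0.001,0.027],0,0.2],[[0,0,0.028],0,0.2],[[0,0,0.027],0,0.2],[[0,0,0.026],0,0.2],[[0,0,0],0,0.2],[[0,0,0],0,1],[[0,0,0],0,1],[[0,0,0],0,1]]'

```text
time_s: 55.33
position: [0.4821, -0.3117, 0.185]
tcp_rot: [3.138, 0.079, 0.005]
ft_force: [-0.6, -0.3, 0.2]
gripper_width: 0.252
```

arm_command --commands '[[[0,0,0],0,1],[[0,0,0],0,1],[[0,0,0],0,1],[[0,0,0],0,1],[[0,0,0],0,1]]'

```text
time_s: 55.75
position: [0.4814, -0.3118, 0.184]
tcp_rot: [3.139, 0.078, 0.003]
ft_force: [-0.4, 0.3, 5.9]
gripper_width: 0.139
```

arm_command --commands '[[[0,0,-0.006],0,1],[[0,0,-0.006],0,1],[[0,0,0],0,1],[[-0.013,0,0],0,1],[[-0.014,0,0],0,1],[[-0.014,0,0],0,1],[[-0.014,0,0],0,1],[[0,0,-0.02],0,1]]'

```text
time_s: 56.42
position: [0.4187, -0.3139, 0.2108]
tcp_rot: [-3.136, -0.073, 0.016]
ft_force: [-0.6, -0.3, -1.1]
gripper_width: 0.139
```

arm_command --commands '[[[0,0,-0.03],0,1],[[0,0,-0.035],0,1],[[0,-0.02,-0.035],0,1],[[0,-0.035,-0.03],0,1],[[0,-0.035,0],0,1],[[0,-0.035,0],0,1],[[0,-0.035,0],0,1],[[0,-0.035,0],0,1]]'

```text
time_s: 57.08
position: [0.4146, -0.1215, 0.3413]
tcp_rot: [3.139, 0.076, -0.001]
ft_force: [0.6, 0.9, -1.4]
gripper_width: 0.137
```

arm_command --commands '[[[0,-0.035,0],0,1],[[0,-0.015,0],0,1],[[0,0,0],0,1],[[0,0,0],0,1],[[0,0,0],0,1]]'

```text
time_s: 57.5
position: [0.413, -0.0744, 0.3414]
tcp_rot: [3.14, 0.075, -0.001]
ft_force: [-0.0, -0.8, -1.2]
gripper_width: 0.137
```

```bash
python3 - <<'E'
from h import *
s=robot.state();f=robot.grab_frame("wrist")
print(s["position"],yaw_of(s),s["time_s"])
save(f,"w30.png",(250,20,450,240),3)
print(((tproj(f,[(-.006,-.02,.0565),(.006,-.027,.0565),(0,-.027,.1365)])-[250,20])*3).round())
E
```

```text
[ 0.41304788 -0.07441886  0.34136808] 0.04746385843619852 57.5
[[186. 501.]
 [236. 473.]
 [211. 422.]]
```

View pics/w30.png

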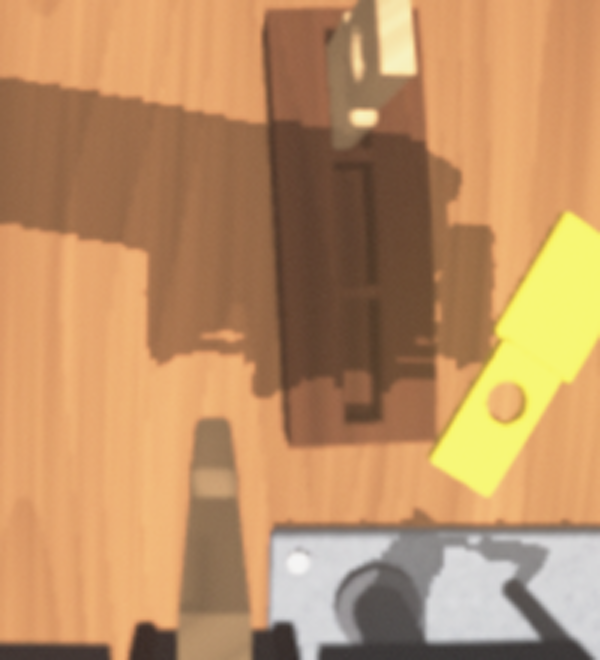

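```bash
python3 - <<'E'
from h import *
plan([(.4755,.0301,.335,.1014),(.4755,.0301,.21,.1014)],vmax=.034,hand=1)
E
```

```text
t 57.55 at [ 0.4132 -0.0746  0.3413] yaw 0.047 F [-0.4  0.3 -2.4] w 0.139
[[[0.017, -0.025, 0.002], -0.014, 1], [[0.017, -0.026, 0.001], -0.013, 1], [[0.017, -0.025, 0.002], -0.014, 1], [[0.018, -0.024, 0.001], -0.014, 1], [[0.0, -0.0, 0.031], 0.0, 1], [[0.0, -0.0, 0.032], 0.0, 1], [[0.0, -0.0, 0.031], 0.0, 1], [[0.0, -0.0, 0.031], 0.0, 1]]
```

arm_command --commands '[[[0.017,-0.025,0.002],-0.014,1],[[0.017,-0.026,0.001],-0.013,1],[[0.017,-0.025,0.002],-0.014,1],[[0.018,-0.024,0.001],-0.014,1],[[0,0,0],0,1],[[0,0,0.031],0,1],[[0,0,0.031],0,1],[[0,0,0.031],0,1]]'

```text
time_s: 58.22
position: [0.476, 0.03, 0.2412]
tcp_rot: [3.137, 0.16, 0.001]
ft_force: [0.4, -0.6, -1.0]
gripper_width: 0.136
```

arm_command --commands '[[[0,0,0.031],0,1],[[0,0,0],0,1],[[0,0,0],0,1],[[0,0,0],0,1]]'

```text
time_s: 58.55
position: [0.4768, 0.0313, 0.213]
tcp_rot: [-3.137, -0.163, -0.003]
ft_force: [0.6, 0.4, 0.1]
gripper_width: 0.133
```

```bash
python3 - <<'E'
from h import *
s=robot.state();f=robot.grab_frame("wrist");save(f,"w31.png",(250,80,400,240),4.5)
print(s["position"],yaw_of(s),s["ft_force"])
im=cv2.imread("pics/w31.png");im=np.clip((im/255.)**.6*255,0,255).astype(np.uint8);cv2.imwrite("pics/w31.png",im)
E
```

```text
[0.47681919 0.03134493 0.21302513] 0.10355004499332031 [0.62246665 0.36307534 0.06097816]
```

View pics/w31.png

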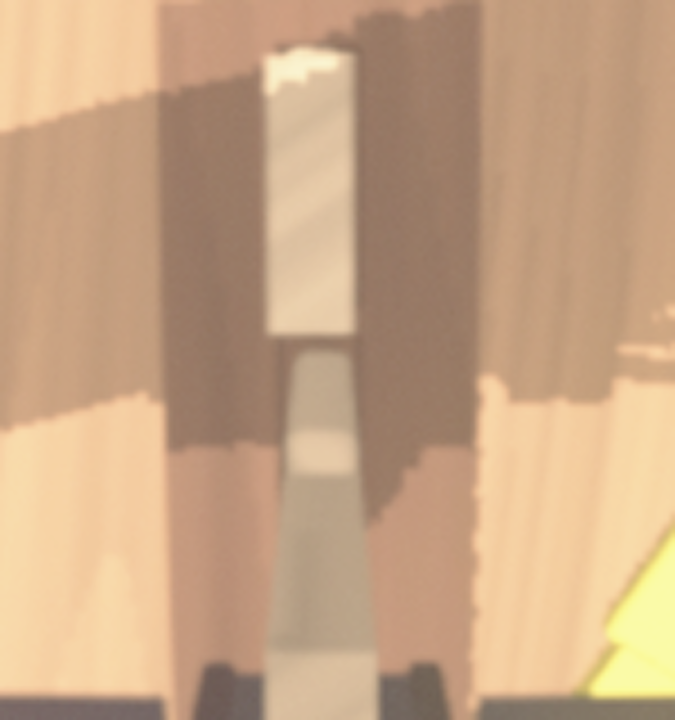

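arm_command --commands '[[[-0.0008,0.001,0],0,1],[[0,0,0.015],0,1],[[0,0,0.015],0,1],[[0,0,0.012],0,1],[[0,0,0.006],0,1],[[0,0,0],0,1],[[0,0,0],0,1]]'

```text
time_s: 59.18
position: [0.4752, 0.0308, 0.164]
tcp_rot: [3.137, 0.165, 0.001]
ft_force: [0.1, 0.0, -0.3]
gripper_width: 0.139
```

arm_command --commands '[[[0,0,0.004],0,1],[[0,0,0.003],0,1],[[0,0,0.003],0,1],[[0,0,0.001],0,1],[[0,0,0],0,1],[[0,0,0],0,1]]'

```text
time_s: 59.68
position: [0.4752, 0.0309, 0.153]
tcp_rot: [3.137, 0.165, 0.001]
ft_force: [-0.4, 0.0, 3.2]
gripper_width: 0.135
```

arm_command --commands '[[[0,0,0.0005],0,1],[[0,0,0],0,0.2],[[0,0,0],0,0.2],[[0,0,0],0,0.2],[[0,0,0],0,0.2],[[0,0,0],0,0.2],[[0,0,-0.015],0,0.2],[[0,0,-0.03],0,0.2]]'

```text
time_s: 60.35
position: [0.4723, 0.0301, 0.1948]
tcp_rot: [-3.136, -0.165, 0.012]
ft_force: [0.6, -0.7, -0.3]
gripper_width: 0.396
```

arm_command --commands '[[[0,0,-0.04],0,0.2],[[0,0.01,-0.04],0,0.2],[[0,0.035,-0.04],0,0.2],[[0,0.037,-0.02],0,0.2],[[0,0.037,0],0,0.2],[[0,0.03,0],0,0.2],[[0,0,0],0,0.2],[[0,0,0],0,0.2]]'

```text
time_s: 61.02
position: [0.4894, -0.1116, 0.3278]
tcp_rot: [-3.137, -0.158, 0.001]
ft_force: [-0.1, 0.7, -0.1]
gripper_width: 0.402
```

```bash
python3 - <<'E'
from h import *
s=robot.state();print(s["position"])
f=robot.grab_frame("scene");save(f,"s10.png",(320,130,440,260),4.5)
f=robot.grab_frame("wrist");save(f,"w32.png",(200,20,450,240),3)
plan([(.455,-.25,.31,.0512),(.46,-.376,.30,.0512),(.4845,-.3775,.29,.0512)],vmax=.037,hand=.2)
E
```

```text
[ 0.4893643  -0.11162375  0.32776366]
t 61.12 at [ 0.4895 -0.1085  0.3281] yaw 0.106 F [-0.2  0.2  0.4] w 0.403
[[[-0.012, 0.034, 0.005], 0.014, 0.2], [[-0.012, 0.035, 0.004], 0.014, 0.2], [[-0.012, 0.034, 0.005], 0.013, 0.2], [[-0.01, 0.035, 0.004], 0.014, 0.2], [[-0.0, 0.032, 0.003], 0.0, 0.2], [[-0.001, 0.031, 0.002], 0.0, 0.2], [[-0.0, 0.032, 0.003], 0.0, 0.2], [[-0.001, 0.031, 0.002], 0.0, 0.2]]
[[[0.024, 0.003, 0.01], 0.0, 0.2]]
```

View pics/s10.png

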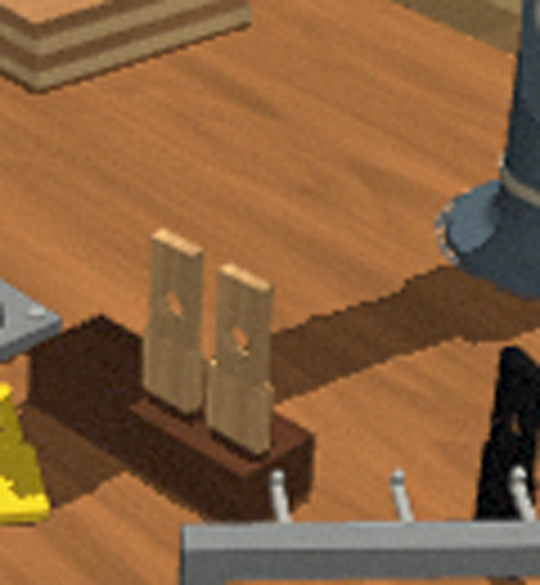

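View pics/w32.png

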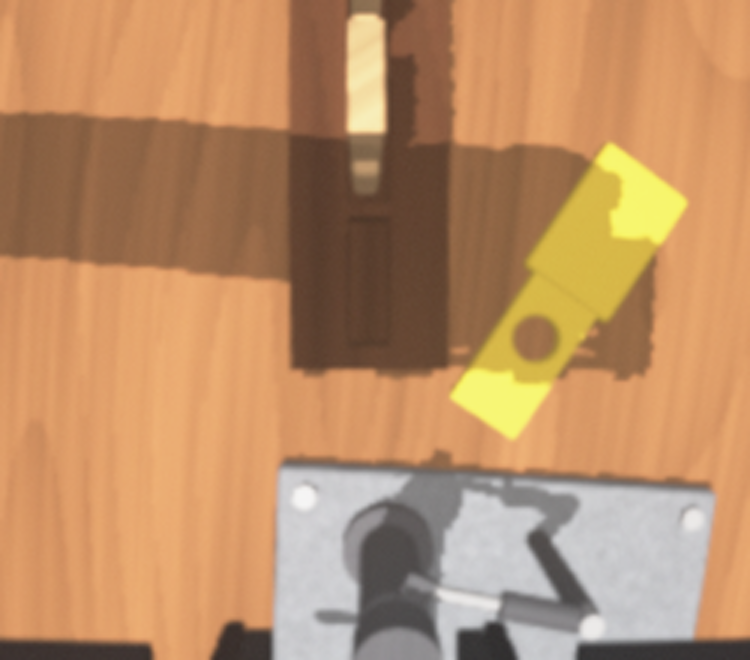

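Two boards are in. Now the last one, on hook 2.

arm_command --commands '[[[-0.012,0.034,0.005],0.014,0.2],[[-0.012,0.035,0.004],0.014,0.2],[[-0.012,0.034,0.005],0.013,0.2],[[-0.01,0.035,0.004],0.013,0.2],[[0,0.032,0.003],0,0.2],[[-0.001,0.031,0.002],0,0.2],[[0,0.032,0.003],0,0.2],[[-0.001,0.031,0.002],0,0.2]]'

```text
time_s: 61.78
position: [0.4607, -0.3766, 0.3002]
tcp_rot: [-3.14, -0.085, -0.0]
ft_force: [0.2, 0.1, 0.8]
gripper_width: 0.399
```

arm_command --commands '[[[0.024,0.003,0.01],0,0.2],[[0,0,0],0,0.2],[[0,0,0],0,0.2],[[0,0,0],0,0.2]]'

```text
time_s: 62.12
position: [0.4846, -0.3768, 0.2905]
tcp_rot: [-3.14, -0.085, 0.0]
ft_force: [-0.2, 0.0, -0.3]
gripper_width: 0.402
```

```bash
python3 - <<'E'
from h import *
s=robot.state();f=robot.grab_frame("wrist");save(f,"w33.png",(200,50,450,270),3)
print((wproj(f,s,[[.4841,-.3771,.2065]])-[200,50])*3)
plan([(.4845,-.3775,.183,.0512)],vmax=.03,hand=.2)
E
```

```text
[[359.227371   459.25780974]]
t 62.17 at [ 0.4844 -0.3772  0.2909] yaw 0.054 F [0.8 0.3 0. ] w 0.399
[[[0.0, 0.0, 0.027], 0.001, 0.2], [[0.0, 0.0, 0.027], 0.0, 0.2], [[0.0, 0.0, 0.027], 0.001, 0.2], [[0.0, 0.0, 0.027], 0.0, 0.2]]
```

View pics/w33.png

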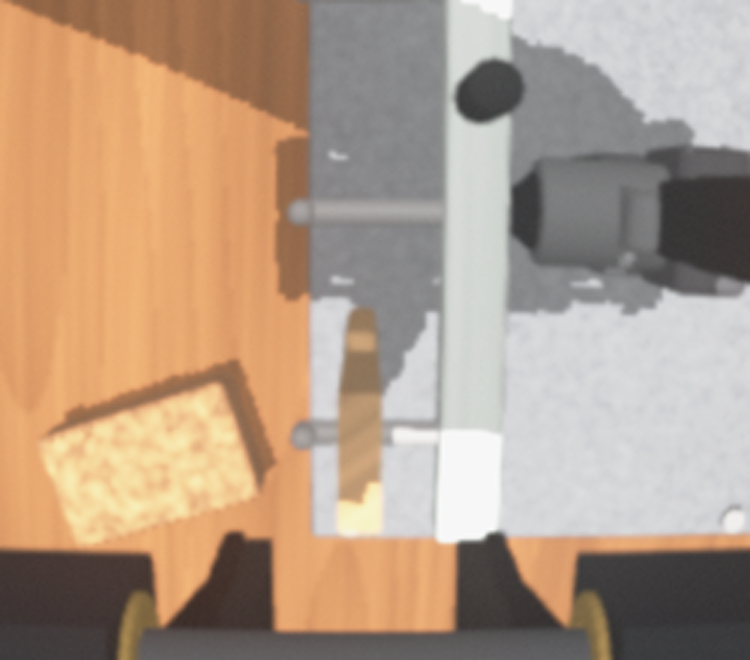

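arm_command --commands '[[[0,0,0.027],0,0.2],[[0,0,0.027],0,0.2],[[0,0,0.027],0,0.2],[[0,0,0.027],0,0.2],[[0,0,0],0,0.2],[[0,0,0],0,1],[[0,0,0],0,1],[[0,0,0],0,1]]'

```text
time_s: 62.83
position: [0.4853, -0.3791, 0.1849]
tcp_rot: [3.138, 0.08, 0.005]
ft_force: [0.1, 0.2, -0.1]
gripper_width: 0.252
```

arm_command --commands '[[[0,0,0],0,1],[[0,0,0],0,1],[[0,0,0],0,1],[[0,0,0],0,1],[[0,0,0],0,1]]'

```text
time_s: 63.25
position: [0.4846, -0.3791, 0.1839]
tcp_rot: [3.139, 0.08, 0.002]
ft_force: [-1.3, 0.4, 6.0]
gripper_width: 0.136
```

arm_command --commands '[[[0,0,-0.006],0,1],[[0,0,-0.006],0,1],[[0,0,0],0,1],[[-0.013,0,0],0,1],[[-0.014,0,0],0,1],[[-0.014,0,0],0,1],[[-0.014,0,0],0,1],[[0,0,-0.02],0,1]]'

```text
time_s: 63.92
position: [0.4215, -0.3814, 0.2101]
tcp_rot: [-3.136, -0.074, 0.017]
ft_force: [-0.4, 0.0, -0.2]
gripper_width: 0.135
```

arm_command --commands '[[[0,0,-0.03],0,1],[[0,0,-0.035],0,1],[[0,-0.02,-0.035],0,1],[[0,-0.035,-0.03],0,1],[[0,-0.035,0],0,1],[[0,-0.035,0],0,1],[[0,-0.035,0],0,1],[[0,-0.035,0],0,1]]'

```text
time_s: 64.58
position: [0.4173, -0.1889, 0.3407]
tcp_rot: [3.14, 0.077, -0.003]
ft_force: [0.0, 0.1, -0.2]
gripper_width: 0.134
```

arm_command --commands '[[[0,-0.035,0],0,1],[[0,-0.015,0],0,1],[[0,0,0],0,1],[[0,0,0],0,1],[[0,0,0],0,1]]'

```text
time_s: 65.0
position: [0.416, -0.1421, 0.3411]
tcp_rot: [3.14, 0.076, -0.001]
ft_force: [-0.4, 0.1, -1.0]
gripper_width: 0.135
```

```bash
python3 - <<'E'
from h import *
s=robot.state();f=robot.grab_frame("wrist")
print(s["position"],yaw_of(s),s["time_s"])
save(f,"w34.png",(250,20,450,240),3)
print(((tproj(f,[(-.006,-.02,.057),(.006,-.027,.057),(0,-.027,.137)])-[250,20])*3).round())
E
```

```text
[ 0.41598139 -0.14206149  0.34108756] 0.04815676007647101 65.0
[[186. 501.]
 [236. 473.]
 [211. 421.]]
```

View pics/w34.png

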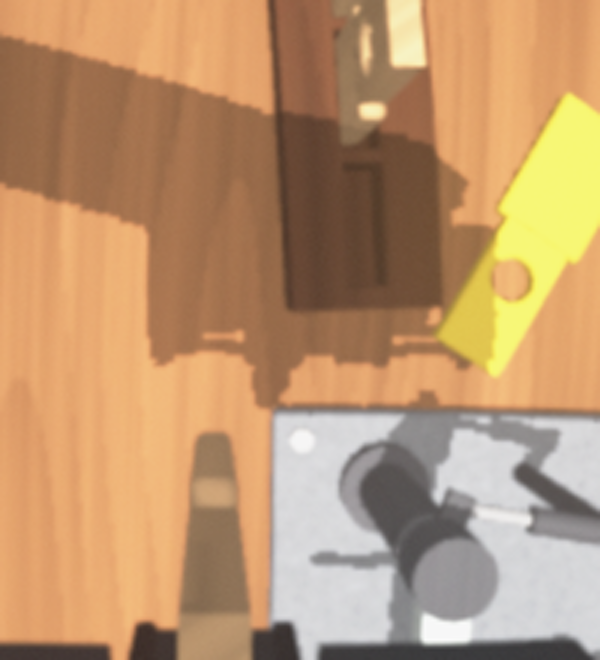

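```bash
python3 - <<'E'
from h import *
plan([(.482,-.0334,.335,.1014),(.482,-.0334,.21,.1014)],vmax=.034,hand=1)
E
```

```text
t 65.05 at [ 0.4161 -0.1422  0.341 ] yaw 0.048 F [ 0.4 -0.7 -1. ] w 0.136
[[[0.018, -0.026, 0.002], -0.013, 1], [[0.018, -0.027, 0.001], -0.014, 1], [[0.018, -0.025, 0.002], -0.013, 1], [[0.019, -0.026, 0.001], -0.014, 1], [[0.0, -0.0, 0.031], 0.0, 1], [[0.0, -0.0, 0.032], 0.0, 1], [[0.0, -0.0, 0.031], 0.0, 1], [[0.0, -0.0, 0.031], 0.0, 1]]
```

arm_command --commands '[[[0.018,-0.026,0.002],-0.013,1],[[0.018,-0.027,0.001],-0.014,1],[[0.018,-0.025,0.002],-0.013,1],[[0.019,-0.026,0.001],-0.014,1],[[0,0,0],0,1],[[0,0,0.031],0,1],[[0,0,0.031],0,1],[[0,0,0.031],0,1]]'

```text
time_s: 65.72
position: [0.4826, -0.0331, 0.2409]
tcp_rot: [3.137, 0.161, 0.001]
ft_force: [-0.3, -0.5, -0.7]
gripper_width: 0.134
```

arm_command --commands '[[[0,0,0.031],0,1],[[0,0,0],0,1],[[0,0,0],0,1],[[0,0,0],0,1]]'

```text
time_s: 66.05
position: [0.4834, -0.0318, 0.2127]
tcp_rot: [-3.137, -0.163, -0.003]
ft_force: [0.5, -0.0, -0.6]
gripper_width: 0.134
```

```bash
python3 - <<'E'
from h import *
s=robot.state();f=robot.grab_frame("wrist");save(f,"w35.png",(250,80,400,240),4.5)
print(s["position"],yaw_of(s),s["ft_force"])
im=cv2.imread("pics/w35.png");im=np.clip((im/255.)**.55*255,0,255).astype(np.uint8);cv2.imwrite("pics/w35.png",im)
E
```

```text
[ 0.48342728 -0.03183742  0.21273995] 0.10359209303889205 [ 0.48801896 -0.0177873  -0.58199057]
```

View pics/w35.png

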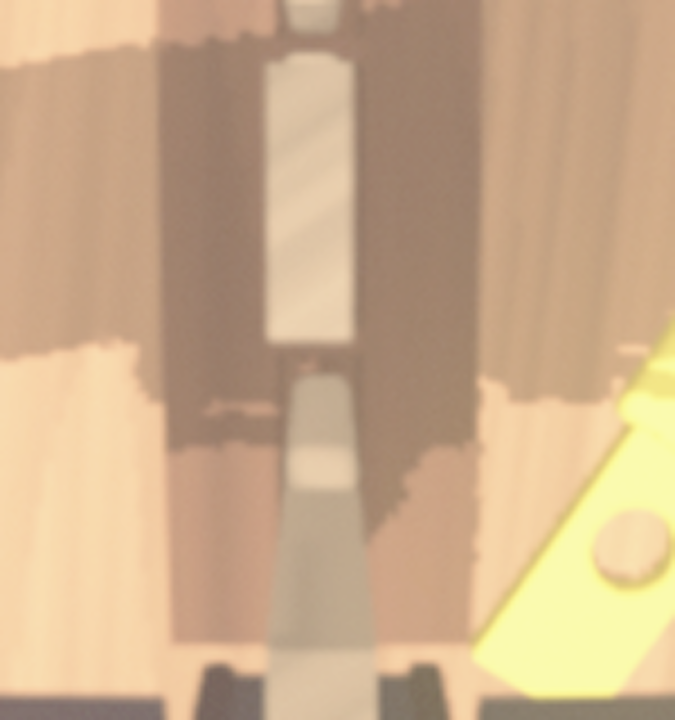

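```bash
python3 - <<'E'
from h import *
s=robot.state();f=robot.grab_frame("wrist")
T=R.from_rotvec(s["tcp_rot"]).as_matrix()
tl=lambda X:(np.array(X)-s["position"])@T
px=lambda p:np.array(p)/4.5+[250,80]-.4
e=tl(wonz(f,s,px((200,643)),.05)); print("end",e.round(4),"slot centre y",(e[1]-.0426).round(4))
for n,p in(("L",(280,410)),("R",(362,370)),("soL",(168,500)),("soR",(476,500))): print(n,tl(wonz(f,s,px(p),.05)).round(4))
zb=s["position"][2]-.1375
b=tl(wonz(f,s,px((320,375)),zb)); print("board end",b.round(4),"centre",(b[1]+.027).round(4))
E
```

```text
end [-0.0296  0.0469  0.1632] slot centre y 0.0043
L [-0.0092 -0.0118  0.1632]
R [ 0.0101 -0.0214  0.1633]
soL [-0.0365  0.0102  0.1632]
soR [0.0379 0.0102 0.1634]
board end [ 0.0002 -0.0245  0.1375] centre 0.0025
```

arm_command --commands '[[[0,0.0016,0],0,1],[[0,0,0.015],0,1],[[0,0,0.015],0,1],[[0,0,0.012],0,1],[[0,0,0.006],0,1],[[0,0,0],0,1],[[0,0,0],0,1]]'

```text
time_s: 66.73
position: [0.4827, -0.0327, 0.1638]
tcp_rot: [-3.137, -0.165, -0.001]
ft_force: [-0.3, -0.1, -0.8]
gripper_width: 0.135
```

arm_command --commands '[[[0,0,0.004],0,1],[[0,0,0.003],0,1],[[0,0,0.002],0,1],[[0,0,0],0,1],[[0,0,0],0,1]]'

```text
time_s: 67.15
position: [0.4823, -0.0328, 0.1544]
tcp_rot: [3.137, 0.165, 0.0]
ft_force: [0.1, -0.5, -1.2]
gripper_width: 0.141
```

arm_command --commands '[[[0,0,0.001],0,1],[[0,0,0.001],0,1],[[0,0,0],0,1]]'

```text
time_s: 67.4
position: [0.4828, -0.0329, 0.153]
tcp_rot: [3.137, 0.165, 0.001]
ft_force: [-0.4, -0.4, 4.3]
gripper_width: 0.133
```

Floor contact. Releasing and backing off.

arm_command --commands '[[[0,0,0.0005],0,1],[[0,0,0],0,0.2],[[0,0,0],0,0.2],[[0,0,0],0,0.2],[[0,0,0],0,0.2],[[0,0,0],0,0.2],[[0,0,-0.015],0,0.2],[[0,0,-0.03],0,0.2]]'

```text
time_s: 68.07
position: [0.4797, -0.0332, 0.1946]
tcp_rot: [-3.135, -0.165, 0.011]
ft_force: [0.1, -0.5, 0.8]
gripper_width: 0.395
```

arm_command --commands '[[[0,0,-0.04],0,0.2],[[0,0,-0.04],0,0.2],[[0,0.01,-0.04],0,0.2],[[0,0.035,-0.03],0,0.2],[[0,0.037,0],0,0.2],[[0,0.037,0],0,0.2],[[0,0.02,0],0,0.2],[[0,0,0],0,0.2]]'

```text
time_s: 68.73
position: [0.4961, -0.1743, 0.3431]
tcp_rot: [3.137, 0.15, -0.001]
ft_force: [0.3, -0.4, 0.4]
gripper_width: 0.398
```

```bash
python3 - <<'E'
from h import *
s=robot.state();print(s["position"],s["time_s"],s["ft_force"])
f=robot.grab_frame("scene");save(f,"s11.png",(210,110,450,310),3.3)
f=robot.grab_frame("wrist");save(f,"w36.png",(200,0,450,240),2.5)
f=robot.grab_frame("top");save(f,"t11.png",(150,130,470,310),2.4)
E
```

```text
[ 0.49610134 -0.17427542  0.34312663] 68.7333 [ 0.29274265 -0.36979707  0.35794471]
```

View pics/s11.png

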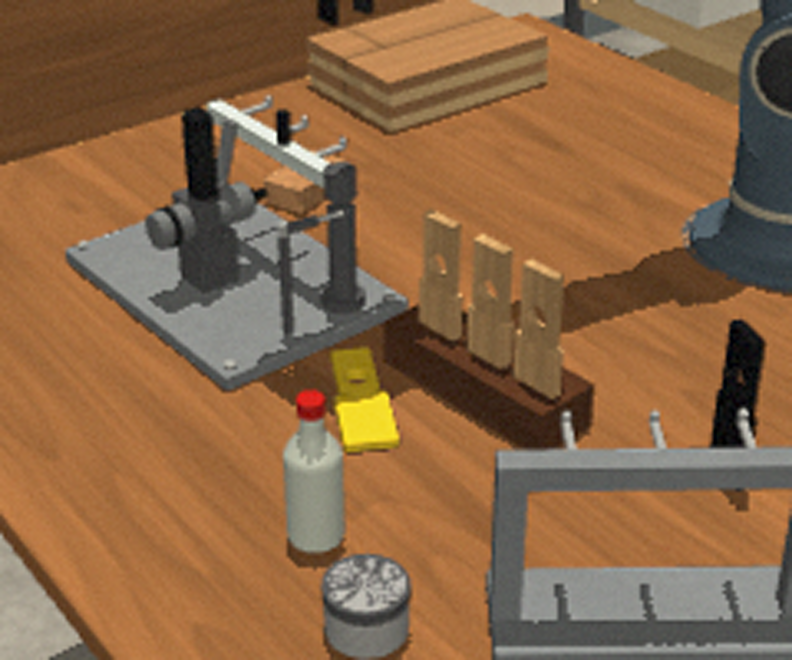

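View pics/t11.png

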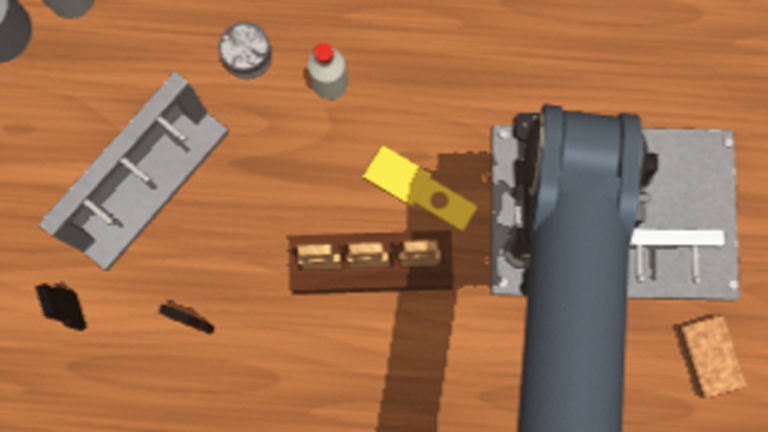

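View pics/w36.png

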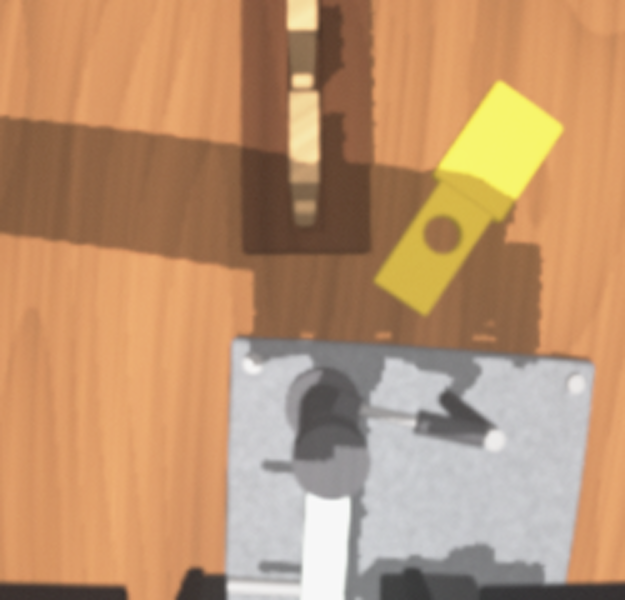

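```bash
python3 - <<'E'
from h import *
f=robot.grab_frame("scene")
v=(.4765,.0303,.1014)
P=[S(x,k*.0674+y,z,v=v) for k in(-1,0,1) for x in(-.006,.006) for y,z in((-.02,.175),(.02,.175),(-.027,.095),(.027,.095))]
P+=[S(x,y,.05,v=v) for x in(-.0375,.0375) for y in (-.11,.11)]
dots(f,None,P,"s12.png",(320,160,400,250),8,w=False)
E
```

```text
(no output)
```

View pics/s12.png

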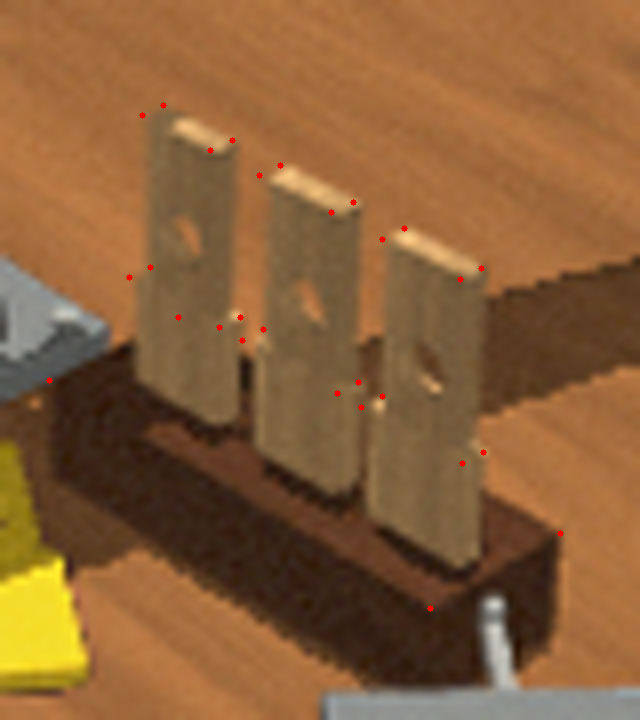

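```bash
python3 - <<'E'
from h import *
print(robot.sign_off(), robot.state()["time_s"])
E
```

```text
the job is handed in; nothing more can be done
the job is handed in; nothing more can be done
```

The job is done and handed in at about 69 s of the 210 s allowed.

- **Order of work:** I swung the hanger arm out to its end stop and hung all three pine boards, one to a hook. With them let go, I squeezed the trigger fully (38.7 mm across grip and trigger) for about 1 s and released it. Then I stood each board in its own slot of the oiling stand. The arm was left swung out.
- **Last checks:** In the scene picture all three boards stand upright, handle up. Their tops and shoulders match the seated height to within about 1 pixel, and I felt floor contact on each board before letting go. The glue bottle, sanding block and tin look unmoved. I checked them by eye and did not measure them.
- **What went wrong:** On the first carry I clipped the yellow look-alike board and it fell against the stand. Around then the stand moved a few centimetres; I can't tell whether that was the fallen board or the expected knock. I laid the yellow board flat on the table between the stand and the glue bottle, then measured the stand again before placing anything.
- **Small disagreements:** Two boards sat about 2° tilted in the grip on the way to the stand. The fixed top camera and the wrist camera disagreed by up to about 5 mm. I went by the wrist camera and corrected for the tilt before lowering.

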